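# Dock the slide cassettes and torque the clamp for the road

### The arm

A 7-joint arm with a two-finger parallel gripper is mounted at the origin on a cart in front of the work surface, level with it; the furniture and walls round the work are solid. World frame = base frame: x ahead of the robot, y to its left, z up, the work surface at z = 0. Lengths are in m, angles in rad, forces in N, time in s.
With the tool pointing down it reaches from about 0.425 to 0.925 m from the base axis. Payload 6.8 kg.
Tool frame: the origin (TCP) lies between the finger pads; the fingertips stand 25 mm ahead of it and the grasp point (between the pads) lies 6 mm ahead of it (manip.nose_length is the distance from the TCP to the fingertips, in m); z points along the fingers, y is the direction in which the jaws open and shut (so a half turn about z gives the same grasp; the last joint's range is limited). The gripper opens to 88 mm and grips with 3 to 60 N. Pads are 20 mm wide; open, the fingers measure 115 mm over their backs; the gripper's body (75 mm by 178 mm) begins 61 mm behind the grasp point.
Start: joints at [-1.3, 0.477, 0.022, 1.555, -0.011, 1.109, -0.083], TCP at [0.25, 0.627, 0.248] pointing down, gripper open.
Joint ranges: [-2.96, 2.96], [-0.34, 2.1], [-1.41, 1.46], [0.24, 2.44], [-1.37, 4.51], [0.17, 1.92], [-2.96, 2.96]. Speed limits (rad/s): [2.39, 2.39, 3.14, 3.14, 3.14, 3.14, 3.14].

### API

Orientations are given as a unit quaternion [w, x, y, z].
In Python, from cell import manip, imaging gives the robot as it stands. The module is installed in compiled form; this text tells all that it offers.
- The arm moves only by the tool servo_tool, never from a script. Its argument "series" is text: rows parted by semicolons, each of 4 numbers parted by spaces: the shift along the tool's x, y, z in cm, then the turn about the tool's z in degrees. A call has 1 to 10 rows; each row shifts and turns the pose as measured when the row begins, along the tool's axes as they then stand; what a row does not reach is not made up. A row lasts 1/12 s, in which the tool goes at most 41.7 mm and 7.16 degrees, less where a joint would pass 70% of its speed; a pose out of reach is approached as far as the arm can. A call with a gripper value outside its range is refused whole. "grip" is the closure, from 0 (fully open) to 1 (shut), set as the call begins (left out, the last holds). The fingers move at their own pace and stop on an object; "grip_force" is the grip in N (left out, the last holds). Time passes only in rows, so rows that do not move let the fingers close. It gives the time, the measured TCP pose, the force and the opening at its end, in the units of the state.
- manip.sense(): the state, without advancing time (a new reading comes with each control period).
- imaging.get_image(name): name is "side" or "top" or "wrist"; returns (picture, depth): 384x512x3 uint8, blue, green, red; 384x512 float32, m along the optical axis (not along the pixel's ray), 0 where there is no reading.
- imaging.camera_params(name): a dict with "camera_matrix" (3x3 intrinsics, pixels), "R" (3x3) and "t" (3): a world point X has camera coordinates R X + t. Camera axes: x right, y down, z forward; pixel columns grow to the right and rows downward; lengths in m; the calibration is good to about 2 mm. A picture is of the moment at which its call begins: read the wrist's pose just before it. camera_params takes no time and is no camera call; for the wrist camera it gives the pose at the moment of the call.
- manip.job_done(): hands the job in, once; it reports no verdict.
Trained networks look in the newest picture that a camera, given by its name, has taken for a name from the list of things; names that differ only in an ending like _2 or _b are one class to them, and where a whole thing is asked for, a point or a joint stands for the part that bears it (a point fixed in the world has none). Each returns a list of dicts, best first, with "p" (0 to 1); they miss things now and then, are a little off and sometimes report something else, mostly with a low value. They report only what shows in the picture. A call takes as long as a camera call.
- imaging.recognise(camera, thing): "xyz" ([x, y, z] in m, in the coordinates of the camera as it stood for that picture, good to about 4 mm: the middle of the surface that is visible of it).
- imaging.spot_point(camera, thing): "xyz" ([x, y, z] in m, in the coordinates of the camera as it stood for that picture, good to about 4 mm: a listed point, or the origin of a listed thing).
The state is a dict: "time": time; "joint_pos": joint angles; "joint_velocities": joint speeds; "joint_torque": joint torques, N m; "ee_pos": TCP position; "ee_rot": TCP orientation; "force": force on the tool from outside, world axes, zero at the start; "torque": the same for the moment, N m; "width": opening from 0.0 (shut) to 1.0 (fully open).
Only numpy, scipy, OpenCV 4.12 (cv2) and the standard library are available. Lean on these libraries where they do the work, as an engineer would, in place of code of your own. Each camera call takes 0.05 s, during which the arm holds its last target.

### The job

Get the slide cassettes ready for driving: swing the keeper bar up and back to open the transport dock, slide every cassette that is there, nose first, fully home into a bay of its own (any bay will do), then swing the keeper shut behind them. Last, turn the clamp wrench clockwise until it breaks over with a click, stop at once without tightening any further, and let go of it. Leave the specimen cup, timer and lancet box where they are.

Things in the scene. Friction and masses are not known exactly. Their poses are not given: they have to be found in the camera images.
- dock: Fixed transport dock, aluminium and grey plastic. Origin on the worktop under the middle of the bay mouths; x points into the bays, y left when looking in, z up. Base plate 8 mm thick, x -45 to 92, y +-100 mm. Four bays, centres y = -66, -22, 22, 66 mm: slots 39 mm wide, floor z = 8, roof z = 22.5 to 27 mm (from x = 8 mm on), 75 mm deep from the mouth at x = 0; the dividers have pointed noses.
- bay0 (a point): Bay 0: the point on its floor at the middle of the end wall (dock x = 75, y = -66, z = 8 mm). A cassette is fully home when its nose point is here.
- bay1 (a point): Bay 1: the point on its floor at the middle of the end wall (dock x = 75, y = -22, z = 8 mm). A cassette is fully home when its nose point is here.
- bay2 (a point): Bay 2: the point on its floor at the middle of the end wall (dock x = 75, y = 22, z = 8 mm). A cassette is fully home when its nose point is here.
- bay3 (a point): Bay 3: the point on its floor at the middle of the end wall (dock x = 75, y = 66, z = 8 mm). A cassette is fully home when its nose point is here.
- cassette0: Loose slide cassette, white plastic, about 90 g (may be absent): flat slab 105 x 36 x 12 mm, origin at the middle of its underside, x points to the nose, z up. An upright grip fin stands at the rear on its middle line: 28 mm long (x -52.5 to -24.5), 10 mm thick, top at z = 46 mm. Home in a bay, its rear 30 mm with the fin sticks out.
- cassette1: Loose slide cassette, white plastic, about 90 g (may be absent): flat slab 105 x 36 x 12 mm, origin at the middle of its underside, x points to the nose, z up. An upright grip fin stands at the rear on its middle line: 28 mm long (x -52.5 to -24.5), 10 mm thick, top at z = 46 mm. Home in a bay, its rear 30 mm with the fin sticks out.
- cassette2: Loose slide cassette, white plastic, about 90 g (may be absent): flat slab 105 x 36 x 12 mm, origin at the middle of its underside, x points to the nose, z up. An upright grip fin stands at the rear on its middle line: 28 mm long (x -52.5 to -24.5), 10 mm thick, top at z = 46 mm. Home in a bay, its rear 30 mm with the fin sticks out.
- cassette3: Loose slide cassette, white plastic, about 90 g (may be absent): flat slab 105 x 36 x 12 mm, origin at the middle of its underside, x points to the nose, z up. An upright grip fin stands at the rear on its middle line: 28 mm long (x -52.5 to -24.5), 10 mm thick, top at z = 46 mm. Home in a bay, its rear 30 mm with the fin sticks out.
- nose0 (a point): Cassette 0: middle of the lower front edge (x = +52.5 mm, z = 0 in the cassette).
- nose1 (a point): Cassette 1: middle of the lower front edge (x = +52.5 mm, z = 0 in the cassette).
- nose2 (a point): Cassette 2: middle of the lower front edge (x = +52.5 mm, z = 0 in the cassette).
- nose3 (a point): Cassette 3: middle of the lower front edge (x = +52.5 mm, z = 0 in the cassette).
- keeper (a joint): Angle of the keeper, a steel bail hinged on the dock's sides with a round cross bar 12 mm thick, 197 mm long, 62 mm from the hinge. 0 = shut: bar level with the hinge, 6 mm behind the rear ends of homed cassettes (one not home blocks it). Grows as the bar swings up and back; 1.57 = bar straight above the hinge, 2.3 = fully open. Stiff: stays where it is left, takes about 3 N at the bar.
- keeper_hinge (a point): Middle of the keeper's hinge axis, which runs along the dock's y: dock x = 20, y = 0, z = 36 mm.
- keeper_bar (a point): Middle of the keeper's cross bar, on its centre line. Shut it is at dock x = -42, z = 36 mm.
- clamp_screw (a joint): Angle of the clamp screw, growing clockwise seen from above (tightening). Starts between 0 and 0.35 and stays where it is left. Tightening takes 0.5 N m at 0, rising 1.8 N m per radian, so the wrench clicks at about 1.0. Forced on after the break-over has run to its stop, it tightens further; beyond 1.06 it is over-tightened and the job spoiled.
- wrench (a joint): Break-over angle of the wrench handle against its head, about the same vertical axis: rests straight at -0.06 and flexes to 0 as the load rises. At 2.3 N m (18 N at the grip point, square to the handle) it breaks over: the handle gives way towards its stop at 0.14 while the resistance falls to 0.4 N m and the screw stops turning. Let go, it springs back to -0.06.
- clamp_axis (a point): Vertical axis of clamp screw and wrench, at the height of the handle's middle (48 mm above the worktop): dock x = -60, y = -135 mm. A steel clamp post stands there on a tongue of the base plate, at the dock's right front corner; the wrench head on it is 36 mm wide, its top at z = 64 mm.
- wrench_grip (a point): Middle of the wrench's black rubber grip, 125 mm from the axis. The wrench lies level; the grip is a bar 80 mm long (82 to 162 mm from the axis), 18 mm wide, 17 mm high (z 39.5 to 56.5 mm), free underneath. It swings in a level circle about the clamp axis.
- specimen_cup: Bystander: specimen cup with a lid, 62 mm wide, 72 mm high, origin under its middle.
- timer: Bystander: flat table timer 64 x 60 x 19 mm, origin under its middle.
- lancet_box: Bystander: square carton 66 x 66 x 46 mm, origin under its middle.

How it is judged:
On the way, in this order (a step that is already met when the one before it is completed fails the run):
1. every cassette present is fully home in a bay while the keeper is open (((distance between nose0 and bay0 below 0.007 m and angle between the x axis of cassette0 and the x axis of dock, either way round below 0.07 rad and angle between cassette0's own z axis and vertical below 0.1 rad) or (distance between nose0 and bay1 below 0.007 m and angle between the x axis of cassette0 and the x axis of dock, either way round below 0.07 rad and angle between cassette0's own z axis and vertical below 0.1 rad) or (distance between nose0 and bay2 below 0.007 m and angle between the x axis of cassette0 and the x axis of dock, either way round below 0.07 rad and angle between cassette0's own z axis and vertical below 0.1 rad) or (distance between nose0 and bay3 below 0.007 m and angle between the x axis of cassette0 and the x axis of dock, either way round below 0.07 rad and angle between cassette0's own z axis and vertical below 0.1 rad)) and ((distance between nose1 and bay0 below 0.007 m and angle between the x axis of cassette1 and the x axis of dock, either way round below 0.07 rad and angle between cassette1's own z axis and vertical below 0.1 rad) or (distance between nose1 and bay1 below 0.007 m and angle between the x axis of cassette1 and the x axis of dock, either way round below 0.07 rad and angle between cassette1's own z axis and vertical below 0.1 rad) or (distance between nose1 and bay2 below 0.007 m and angle between the x axis of cassette1 and the x axis of dock, either way round below 0.07 rad and angle between cassette1's own z axis and vertical below 0.1 rad) or (distance between nose1 and bay3 below 0.007 m and angle between the x axis of cassette1 and the x axis of dock, either way round below 0.07 rad and angle between cassette1's own z axis and vertical below 0.1 rad)) and ((distance between nose2 and bay0 below 0.007 m and angle between the x axis of cassette2 and the x axis of dock, either way round below 0.07 rad and angle between cassette2's own z axis and vertical below 0.1 rad) or (distance between nose2 and bay1 below 0.007 m and angle between the x axis of cassette2 and the x axis of dock, either way round below 0.07 rad and angle between cassette2's own z axis and vertical below 0.1 rad) or (distance between nose2 and bay2 below 0.007 m and angle between the x axis of cassette2 and the x axis of dock, either way round below 0.07 rad and angle between cassette2's own z axis and vertical below 0.1 rad) or (distance between nose2 and bay3 below 0.007 m and angle between the x axis of cassette2 and the x axis of dock, either way round below 0.07 rad and angle between cassette2's own z axis and vertical below 0.1 rad)) and ((distance between nose3 and bay0 below 0.007 m and angle between the x axis of cassette3 and the x axis of dock, either way round below 0.07 rad and angle between cassette3's own z axis and vertical below 0.1 rad) or (distance between nose3 and bay1 below 0.007 m and angle between the x axis of cassette3 and the x axis of dock, either way round below 0.07 rad and angle between cassette3's own z axis and vertical below 0.1 rad) or (distance between nose3 and bay2 below 0.007 m and angle between the x axis of cassette3 and the x axis of dock, either way round below 0.07 rad and angle between cassette3's own z axis and vertical below 0.1 rad) or (distance between nose3 and bay3 below 0.007 m and angle between the x axis of cassette3 and the x axis of dock, either way round below 0.07 rad and angle between cassette3's own z axis and vertical below 0.1 rad)) and value of joint keeper above 0.3 rad), for 0.2 s.
2. the keeper is shut behind the cassettes (((distance between nose0 and bay0 below 0.007 m and angle between the x axis of cassette0 and the x axis of dock, either way round below 0.07 rad and angle between cassette0's own z axis and vertical below 0.1 rad) or (distance between nose0 and bay1 below 0.007 m and angle between the x axis of cassette0 and the x axis of dock, either way round below 0.07 rad and angle between cassette0's own z axis and vertical below 0.1 rad) or (distance between nose0 and bay2 below 0.007 m and angle between the x axis of cassette0 and the x axis of dock, either way round below 0.07 rad and angle between cassette0's own z axis and vertical below 0.1 rad) or (distance between nose0 and bay3 below 0.007 m and angle between the x axis of cassette0 and the x axis of dock, either way round below 0.07 rad and angle between cassette0's own z axis and vertical below 0.1 rad)) and ((distance between nose1 and bay0 below 0.007 m and angle between the x axis of cassette1 and the x axis of dock, either way round below 0.07 rad and angle between cassette1's own z axis and vertical below 0.1 rad) or (distance between nose1 and bay1 below 0.007 m and angle between the x axis of cassette1 and the x axis of dock, either way round below 0.07 rad and angle between cassette1's own z axis and vertical below 0.1 rad) or (distance between nose1 and bay2 below 0.007 m and angle between the x axis of cassette1 and the x axis of dock, either way round below 0.07 rad and angle between cassette1's own z axis and vertical below 0.1 rad) or (distance between nose1 and bay3 below 0.007 m and angle between the x axis of cassette1 and the x axis of dock, either way round below 0.07 rad and angle between cassette1's own z axis and vertical below 0.1 rad)) and ((distance between nose2 and bay0 below 0.007 m and angle between the x axis of cassette2 and the x axis of dock, either way round below 0.07 rad and angle between cassette2's own z axis and vertical below 0.1 rad) or (distance between nose2 and bay1 below 0.007 m and angle between the x axis of cassette2 and the x axis of dock, either way round below 0.07 rad and angle between cassette2's own z axis and vertical below 0.1 rad) or (distance between nose2 and bay2 below 0.007 m and angle between the x axis of cassette2 and the x axis of dock, either way round below 0.07 rad and angle between cassette2's own z axis and vertical below 0.1 rad) or (distance between nose2 and bay3 below 0.007 m and angle between the x axis of cassette2 and the x axis of dock, either way round below 0.07 rad and angle between cassette2's own z axis and vertical below 0.1 rad)) and ((distance between nose3 and bay0 below 0.007 m and angle between the x axis of cassette3 and the x axis of dock, either way round below 0.07 rad and angle between cassette3's own z axis and vertical below 0.1 rad) or (distance between nose3 and bay1 below 0.007 m and angle between the x axis of cassette3 and the x axis of dock, either way round below 0.07 rad and angle between cassette3's own z axis and vertical below 0.1 rad) or (distance between nose3 and bay2 below 0.007 m and angle between the x axis of cassette3 and the x axis of dock, either way round below 0.07 rad and angle between cassette3's own z axis and vertical below 0.1 rad) or (distance between nose3 and bay3 below 0.007 m and angle between the x axis of cassette3 and the x axis of dock, either way round below 0.07 rad and angle between cassette3's own z axis and vertical below 0.1 rad)) and value of joint keeper below 0.12 rad), for 0.2 s.
3. the wrench has turned the screw tight and breaks over (all of step 2 and value of joint clamp_screw above 0.9 rad and value of joint wrench above 0.03 rad), for 0.04 s.
At the end, for the whole second after the job is handed in: Every cassette present lies flat in a bay with its nose within 7 mm of the bay's end point and straight to 0.07 rad; the keeper is shut (under 0.12 rad); the clamp screw stands between 0.9 and 1.06 rad, where the wrench clicked; the wrench is let go and straight again (under -0.02 rad) (all of step 2 and value of joint clamp_screw between 0.9 and 1.06 rad and value of joint wrench below -0.02 rad); the robot touches nothing.
It fails at once if the clamp screw is over-tightened (turned beyond 1.06 rad) (value of joint clamp_screw above 1.06 rad).
It fails at once if the specimen cup is shoved more than 30 mm (distance of specimen_cup from where it was at the start of the episode above 0.03 m).
It fails at once if the timer is shoved more than 30 mm (distance of timer from where it was at the start of the episode above 0.03 m).
It fails at once if the lancet box is shoved more than 30 mm (distance of lancet_box from where it was at the start of the episode above 0.03 m).
It fails at once if the specimen cup is tipped (angle between specimen_cup's own z axis and vertical above 0.5 rad).
Of cassette0, cassette1, cassette2, cassette3 only 2 to 4 are there at a start; the rules pass over those that are not, and their reading is None.
At some moment in a run one of cassette0, cassette1, cassette2 may be knocked a few centimetres aside while the robot is not near it.
Once in a run the grip may slacken for a moment while it holds something.
It also fails if it takes over 210 s, if anything falls off the work surface, if the arm or the gripper's body presses on something with over 40 N, if the wrist force passes 120 N, or if a joint passes its speed limit or range.

## Working session

There is one attempt and no reset: what is moved stays moved. The work goes in short steps, Python scripts to look and compute and a tool call to move; the robot and the scene stay as the last step left them, time stands still between calls to the robot, and variables do not carry over. Pictures are saved under pics/ and viewed, and the job is handed in when it is done.

Besides the shell and the picture viewer there is one more tool, called after "Request:" as a command line: name --argument value ..., lists and objects as JSON in quotes. servo_tool: Moves the arm, as the interface text tells. Its arguments: {"type":"object","properties":{"series":{"type":"string"},"grip":{"type":"number"},"grip_force":{"type":"number"}},"required":["series"]}

```bash
mkdir -p pics; ls
python3 - <<'E'
from cell import manip, imaging
import cv2
print(manip.sense()); print(manip.nose_length)
for n in ["side","top","wrist"]:
    p,d=imaging.get_image(n); cv2.imwrite(f"pics/{n}0.png",p)
    c=imaging.camera_params(n); print(n,c)
E
```

```text
pics
{'time': 0.0, 'joint_pos': array([-1.30007173,  0.47780189,  0.02233539,  1.55641555, -0.01148759,
        1.10929643, -0.08310314]), 'joint_velocities': array([-0.00056197,  0.00013033,  0.00090072,  0.00024478,  0.00010007,
       -0.00037284,  0.00034401]), 'joint_torque': array([-2.06327122e-04, -5.82870233e+01,  1.53447434e+00, -2.72611392e+01,
       -5.42713108e-02,  1.70495035e-02,  1.62372294e-04]), 'ee_pos': array([0.24944427, 0.62663344, 0.24669556]), 'ee_rot': array([-9.85067991e-05,  1.88267802e-01,  9.82117320e-01, -8.91090592e-04]), 'force': array([ 0.87214102,  0.15771445, -0.61046037]), 'torque': array([ 0.00668518, -0.03378054,  0.0251436 ]), 'width': 1.0010003824246088}
0.025
side {'camera_matrix': array([[498.83639978,   0.        , 259.95929624],
       [  0.        , 498.83639978, 191.21006298],
       [  0.        ,   0.        ,   1.        ]]), 'R': array([[-0.99960241,  0.02752139,  0.00613127],
       [ 0.01209898,  0.6150811 , -0.78837102],
       [-0.02546829, -0.78798339, -0.61516953]]), 't': array([0.51854704, 0.0027258 , 1.76328556])}
top {'camera_matrix': array([[347.09255531,   0.        , 259.70691909],
       [  0.        , 347.09255531, 195.7595792 ],
       [  0.        ,   0.        ,   1.        ]]), 'R': array([[-0.01491524, -0.99975588,  0.01630051],
       [-0.98630604,  0.01203272, -0.16448587],
       [ 0.16424958, -0.01853063, -0.98624474]]), 't': array([0.1134458 , 0.51618944, 0.92681795])}
wrist {'camera_matrix': array([[274.95309424,   0.        , 253.5560463 ],
       [  0.        , 274.95309424, 189.42359679],
       [  0.        ,   0.        ,   1.        ]]), 'R': array([[ 3.69946920e-01,  9.29052598e-01, -7.39537486e-04],
       [ 9.00524525e-01, -3.58391125e-01,  2.46193788e-01],
       [ 2.28461935e-01, -9.17446055e-02, -9.69220342e-01]]), 't': array([-0.67463174, -0.02911605,  0.38931221])}
```

View pics/top0.png

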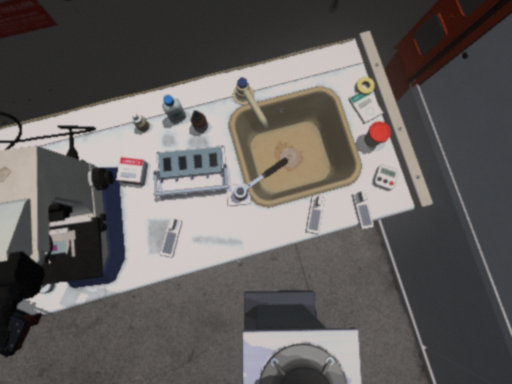

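View pics/side0.png

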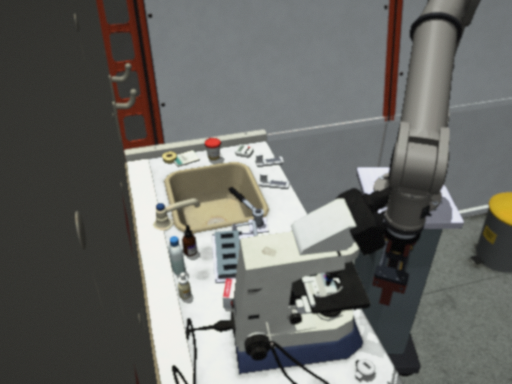

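View pics/wrist0.png

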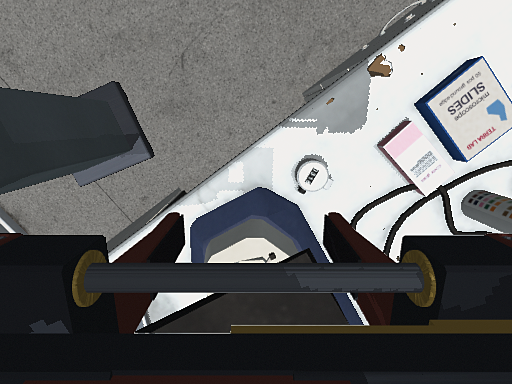

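```bash
cat > h.py <<'E'
from cell import manip, imaging
import numpy as np, cv2
from scipy.spatial.transform import Rotation as Rn
def shot(n,fn=None,crop=None,scale=1):
    c=imaging.camera_params(n); p,d=imaging.get_image(n)
    if fn:
        q=p
        if crop: x0,y0,x1,y1=crop; q=p[y0:y1,x0:x1]
        if scale!=1: q=cv2.resize(q,None,fx=scale,fy=scale,interpolation=cv2.INTER_CUBIC)
        cv2.imwrite("pics/"+fn,q)
    return c,p,d
def cam2w(c,x): return c["R"].T@(np.asarray(x)-c["t"])
def w2px(c,X):
    v=c["R"]@np.asarray(X)+c["t"]; u=c["camera_matrix"]@v; return u[:2]/u[2]
def px2w(c,d,u,v,z=None):
    K=c["camera_matrix"]; r=np.array([(u-K[0,2])/K[0,0],(v-K[1,2])/K[1,1],1.])
    if z is None: return cam2w(c,r*d[int(v),int(u)])
    o=cam2w(c,[0,0,0]); w=c["R"].T@r; return o+w*(z-o[2])/w[2]
def cloud(c,d):
    K=c["camera_matrix"]; v,u=np.mgrid[:d.shape[0],:d.shape[1]]
    P=np.stack([(u-K[0,2])/K[0,0]*d,(v-K[1,2])/K[1,1]*d,d],-1)
    W=(P-c["t"])@c["R"]; W[d<=0]=np.nan; return W
def rep(cam,thing,c,kind="spot_point",n=5):
    for r in getattr(imaging,kind)(cam,thing)[:n]:
        print(thing,kind,round(r["p"],2),np.round(cam2w(c,r["xyz"]),4),np.round(w2px(c,cam2w(c,r["xyz"])),0))
def pose():
    s=manip.sense(); q=s["ee_rot"]; R=Rn.from_quat([q[1],q[2],q[3],q[0]]).as_matrix()
    return s,s["ee_pos"],R
E
python3 - <<'E'
from h import *
c,p,d=shot("top","top1.png",(110,50,430,270),2.5)
for t in ["dock","bay0","bay3","keeper_bar","clamp_axis","wrench_grip","cassette0","nose0","specimen_cup","timer","lancet_box"]: rep("top",t,c)
for uv in [(171,238),(315,214),(363,210),(130,170),(190,162),(225,150)]: print(uv,px2w(c,d,*uv))
print(manip.sense()["time"])
E
```

```text
dock spot_point 0.67 [ 0.5716  0.2975 -0.    ] [194. 181.]
bay0 spot_point 0.77 [0.6488 0.3732 0.0086] [168. 155.]
bay0 spot_point 0.64 [0.6552 0.2847 0.0109] [198. 152.]
bay0 spot_point 0.63 [0.659  0.2364 0.0057] [215. 151.]
bay0 spot_point 0.55 [0.6499 0.3329 0.0108] [182. 154.]
bay3 spot_point 0.77 [0.6488 0.3732 0.0086] [168. 155.]
bay3 spot_point 0.64 [0.6552 0.2847 0.0109] [198. 152.]
bay3 spot_point 0.63 [0.659  0.2364 0.0057] [215. 151.]
bay3 spot_point 0.55 [0.6499 0.3329 0.0108] [182. 154.]
keeper_bar spot_point 0.87 [0.5362 0.2946 0.0473] [192. 190.]
clamp_axis spot_point 0.94 [0.5302 0.1612 0.0462] [240. 191.]
clamp_axis spot_point 0.4 [ 0.4674 -0.0491  0.0038] [314. 214.]
wrench_grip spot_point 0.95 [0.6023 0.0572 0.0486] [277. 165.]
cassette0 spot_point 0.94 [0.4068 0.356  0.0027] [172. 238.]
cassette0 spot_point 0.66 [ 0.4674 -0.0539  0.0051] [315. 214.]
cassette0 spot_point 0.61 [ 0.4765 -0.1907 -0.0026] [362. 211.]
cassette0 spot_point 0.35 [ 0.4139 -0.0391 -0.0006] [311. 233.]
nose0 spot_point 0.94 [ 0.4266 -0.1967  0.0032] [365. 228.]
nose0 spot_point 0.78 [ 0.4176 -0.0405 -0.0022] [311. 232.]
nose0 spot_point 0.56 [ 0.3564  0.3718 -0.0016] [166. 256.]
nose0 spot_point 0.36 [0.5944 0.304  0.0339] [190. 170.]
nose0 spot_point 0.17 [0.6476 0.3753 0.0099] [167. 155.]
specimen_cup spot_point 0.86 [ 0.6908 -0.2337  0.0042] [372. 139.]
timer spot_point 0.7 [ 0.5749 -0.2605 -0.0006] [383. 178.]
lancet_box spot_point 0.84 [ 0.5988  0.4727 -0.0015] [134. 172.]
lancet_box spot_point 0.31 [0.6538 0.2849 0.0088] [198. 153.]
(171, 238) [0.40539667 0.35678314 0.01229728]
(315, 214) [ 0.46754771 -0.05104787  0.01454394]
(363, 210) [ 0.47721873 -0.18930174  0.01485917]
(130, 170) [0.59490077 0.46879029 0.04403879]
(190, 162) [0.62079906 0.30480094 0.02716215]
(225, 150) [ 6.63912319e-01  2.06813374e-01 -2.81235933e-04]
0.75
```

View pics/top1.png

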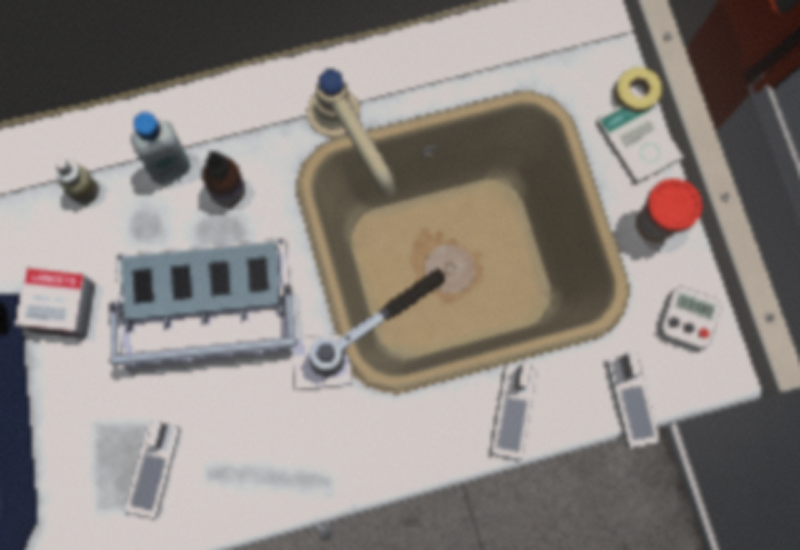

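Run:
```python
from h import *
c,p,d=shot("top"); W=cloud(c,d)
# height map max on 4cm grid
x=W[...,0].ravel();y=W[...,1].ravel();z=W[...,2].ravel()
ok=np.isfinite(z)&(x>.1)&(x<.95)&(y>-.4)&(y<.9)
g=np.full((22,33),-9.)
np.maximum.at(g,(((x[ok]-.1)/.04).astype(int),((y[ok]+.4)/.04).astype(int)),z[ok])
print("rows x from .1 step .04 ; cols y from .9 down")
print("      "+" ".join("%4d"%round(100*(.9-.04*(j+.5))) for j in range(33)))
for i in range(22)[::-1]: print("%.2f "%(.12+.04*i)," ".join("%4d"%round(100*v) if v>-5 else "   ." for v in g[i][::-1]))
s,P,R=pose();print(s["joint_pos"],R.round(3))
```

```text
rows x from .1 step .04 ; cols y from .9 down
        88   84   80   76   72   68   64   60   56   52   48   44   40   36   32   28   24   20   16   12    8    4    0   -4   -8  -12  -16  -20  -24  -28  -32  -36  -40
0.96     .    .    .    .    .    .    .    .    .    .    .    .    .    .    .    .    .    .    .   27   27   14    1    1    1    1    1    1    4    4    .    .    .
0.92     .    .    .    .    .    .    .    .    .    .    .    .    .    .    .   28   33   31   30   29   26    1    1    1    1    1    1    1    4    4    .    .    .
0.88     .    .    .    .    .    .    .    .    .    .    .    .   38   37   35   34   33    1    1    1    1    1    1    1    1    1    1    2    4    4    3    .    .
0.84     .    .    .    .    .    .    .    .   43   43   41   40   38    1    1    1    1    1    9    9    1    2    1    1    2    1    2    2    2    4    4    .    .
0.80     .    .    .    .   22   28   34   40   43    1    1    1    1    1   12    1    1    1    1    7    7    2    2    0   -5    1    2    1    1    4    4    .    .
0.76     .    5   10   16   
[... 2337 characters left out ...]
-89  -89  -89  -89  -89  -89
0.20     .    .    .    0    0    1    0   -1   35   35   42  -89  -89  -89  -89  -89  -89  -89  -89  -89  -89  -89  -89  -89  -89  -89  -89  -89  -89  -89  -89  -89  -88
0.16   -89  -89  -89  -89  -89  -89  -89  -89  -89  -89  -89  -89  -89  -89  -89  -88  -89  -89  -79    0    1    1    0    0    0    0    0  -80  -89  -89  -89  -89  -89
0.12   -89  -89  -89  -89  -89  -89  -89  -89  -89  -89  -89  -89  -89  -89  -89  -88  -89  -89    0    0    0    2    2    2    2    1    0  -79  -89  -89  -89  -89  -89
[-1.30009717  0.47700841  0.02241443  1.55540392 -0.01150278  1.1093232
 -0.08308791] [[-0.929  0.37  -0.   ]
 [ 0.37   0.929 -0.   ]
 [ 0.    -0.    -1.   ]]
```

Request:
servo_tool --series "0 0 -4 0;0 0 -4 0;0 0 -4 0;0 0 -4 0;0 0 -4 0;0 0 -4 0;0 0 -4 0;0 0 0 0"

```text
time: 1.47
ee_pos: [0.2489, 0.6249, 0.5361]
ee_rot: [-0.001, 0.188, 0.982, -0.005]
force: [-0.5, -0.5, 0.5]
width: 1.002
```

Run:
```python
from h import *
c,p,d=shot("side","s1.png",(200,100,512,384),2.4)
c,p,d=shot("top","t2.png",(0,100,260,330),2.8)
for t in ["cassette0"]: rep("top",t,c)
s,P,R=pose();print(s["time"],P,s["joint_pos"].round(3),s["force"])
```

```text
cassette0 spot_point 0.81 [ 0.4788 -0.1923 -0.0007] [362. 210.]
cassette0 spot_point 0.7 [ 4.074e-01  3.565e-01 -4.000e-04] [172. 237.]
cassette0 spot_point 0.64 [ 0.4675 -0.0496  0.001 ] [314. 215.]
cassette0 spot_point 0.54 [0.5953 0.3033 0.0359] [190. 170.]
1.6167 [0.24844505 0.62400312 0.52676241] [-1.316  0.389  0.052  1.08  -0.02   1.695 -0.078] [ 0.44214197  0.33479288 -1.05340653]
```

View pics/s1.png

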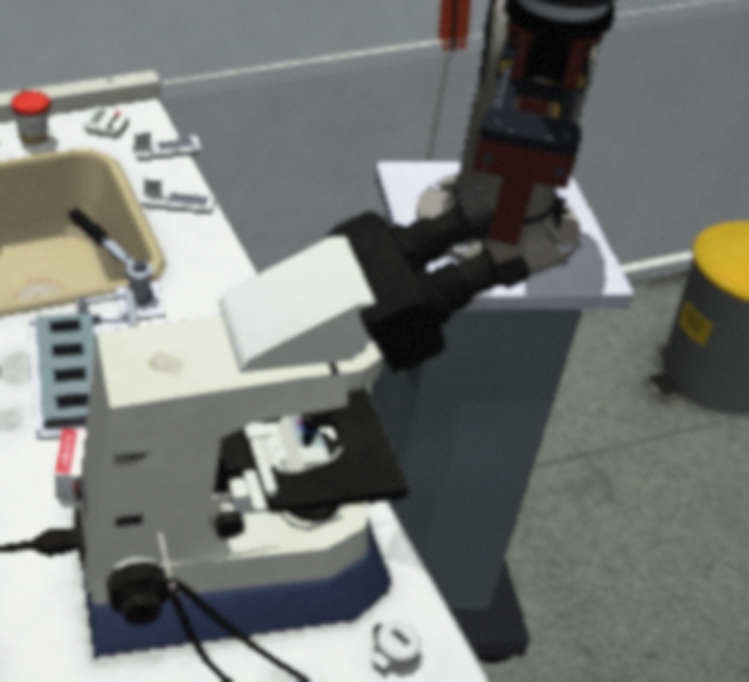

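View pics/t2.png

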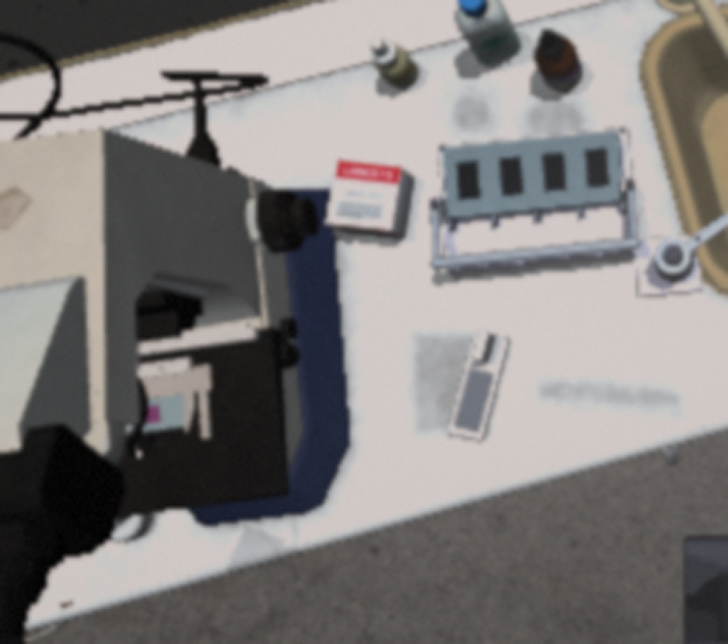

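Request:
servo_tool --series "-3 -2.2 0 0;-3 -2.2 0 0;-3 -2.2 0 0;-3 -2.2 0 0;-3 -2.2 0 0;-3 -2.2 0 0;-3 -2.2 0 0;-3 -2.2 0 0;-3 -2.2 0 0;-3 -2.2 0 0"

```text
time: 2.45
ee_pos: [0.4442, 0.3004, 0.5063]
ee_rot: [-0.011, 0.178, 0.983, -0.03]
force: [0.7, 0.2, 0.4]
width: 1.0
```

Request:
servo_tool --series "0 0 0 7;0 0 0 7;0 0 0 7;0 0 0 7;0 0 0 7;0 0 0 7;0 0 0 7;0 0 0 7;0 0 0 7;0 0 0 2" --grip 0.55

```text
time: 3.28
ee_pos: [0.445, 0.2826, 0.484]
ee_rot: [0.007, 0.691, 0.721, -0.051]
force: [0.4, 0.3, -0.5]
width: 0.448
```

Run:
```python
from h import *
s,P,R=pose();print(s["time"],P,s["joint_pos"].round(3),s["width"],R.round(3).tolist())
c,p,d=shot("wrist","w1.png")
for t in ["dock","bay0","keeper_bar","clamp_axis","keeper_hinge","wrench_grip","cassette0","nose0"]: rep("wrist",t,c)
```

```text
3.2833 [0.44502286 0.2825824  0.48396557] [-0.974  0.146  0.323  1.5   -0.017  1.602 -0.609] 0.4483859852517883 [[-0.045, 0.997, -0.06], [0.996, 0.04, -0.083], [-0.08, -0.064, -0.995]]
dock spot_point 0.73 [ 0.5765  0.3015 -0.0006] [329. 127.]
bay0 spot_point 0.84 [0.6559 0.2434 0.0065] [363. 156.]
bay0 spot_point 0.76 [0.6519 0.2878 0.0052] [364. 136.]
bay0 spot_point 0.72 [0.6463 0.3736 0.0062] [369.  93.]
bay0 spot_point 0.71 [0.6474 0.3288 0.0078] [366. 116.]
keeper_bar spot_point 0.7 [0.5365 0.3004 0.0442] [313. 129.]
clamp_axis spot_point 0.97 [0.5293 0.1626 0.0509] [303. 194.]
clamp_axis spot_point 0.64 [ 0.4653 -0.0523  0.0026] [268. 264.]
keeper_hinge spot_point 0.8 [0.5969 0.3062 0.0368] [343. 127.]
wrench_grip spot_point 0.87 [0.606  0.0571 0.045 ] [332. 239.]
cassette0 spot_point 0.84 [ 0.4801 -0.1901  0.0005] [271. 307.]
cassette0 spot_point 0.59 [ 0.4093  0.3567 -0.0024] [253.  97.]
nose0 spot_point 0.75 [ 0.3557  0.3683 -0.0029] [228.  90.]
nose0 spot_point 0.6 [ 0.4242 -0.2011  0.0032] [250. 309.]
nose0 spot_point 0.44 [ 0.4143 -0.0417 -0.0007] [249. 259.]
```

View pics/w1.png

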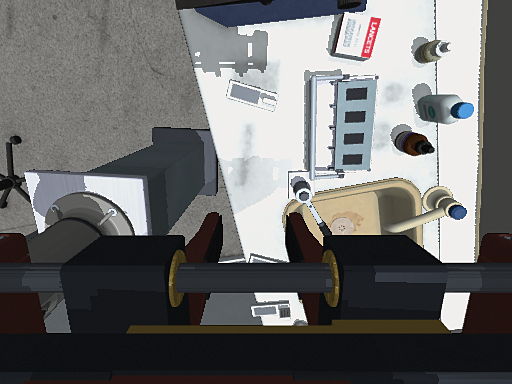

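Request:
servo_tool --series "0 0 0 0;0 0 0 0;0 0 0 0;0 0 0 0;0 0 0 0"

```text
time: 4.15
ee_pos: [0.4459, 0.2829, 0.4866]
ee_rot: [0.007, 0.688, 0.724, -0.048]
force: [-0.1, -0.6, 0.2]
width: 0.453
```

Request:
servo_tool --series "0 0 0 -7;0 0 0 -7;0 0 0 -7"

```text
time: 4.4
ee_pos: [0.4458, 0.283, 0.4866]
ee_rot: [-0.002, 0.541, 0.839, -0.049]
force: [0.3, 0.9, 0.5]
width: 0.45
```

Request:
servo_tool --series "0 0 0 7;0 0 0 7;0 0 0 7"

```text
time: 4.65
ee_pos: [0.4459, 0.2829, 0.4867]
ee_rot: [0.006, 0.682, 0.73, -0.048]
force: [-0.1, -0.2, -0.4]
width: 0.452
```

Request:
servo_tool --series "0 0 0 0"

```text
time: 4.73
ee_pos: [0.4459, 0.2829, 0.4867]
ee_rot: [0.007, 0.684, 0.728, -0.048]
force: [0.5, -0.0, 0.7]
width: 0.453
```

Request:
servo_tool --series "3.2 -1.9 0 0;3.2 -1.9 0 0;3.2 -1.9 0 0;3.2 -1.9 0 0"

```text
time: 5.07
ee_pos: [0.3663, 0.4008, 0.4831]
ee_rot: [0.008, 0.686, 0.726, -0.047]
force: [0.1, -0.4, 0.5]
width: 0.449
```

Request:
servo_tool --series "0 0 0 0;0 0 0 0"

```text
time: 5.23
ee_pos: [0.3597, 0.4083, 0.4817]
ee_rot: [0.006, 0.678, 0.733, -0.048]
force: [0.4, -0.5, 0.6]
width: 0.447
```

Request:
servo_tool --series "-1.6 1 0 0;-1.6 1 0 0;-1.6 1 0 0;-1.6 1 0 0;-1.6 1 0 0;-1.6 1 0 0;-1.6 1 0 0;-1.6 1 0 0;0 0 0 0"

```text
time: 5.98
ee_pos: [0.457, 0.2777, 0.4862]
ee_rot: [0.006, 0.67, 0.741, -0.048]
force: [-0.8, -0.2, 0.1]
width: 0.454
```

Request:
servo_tool --series "0 0 -2 0;0 0 -2 0;0 0 -2 0;0 0 0 0"

```text
time: 6.32
ee_pos: [0.461, 0.2789, 0.5475]
ee_rot: [0.006, 0.669, 0.741, -0.05]
force: [-1.4, -0.1, -0.3]
width: 0.449
```

Request:
servo_tool --series "2 1 0 0;2 1 0 0;2 1 0 0;2 1 0 0;2 1 0 0;2 1 0 0;2 1 0 0;2 1 0 0;2 1 0 0;2 1 0 0"

```text
time: 7.15
ee_pos: [0.5411, 0.491, 0.5262]
ee_rot: [0.004, 0.666, 0.744, -0.048]
force: [0.6, -0.3, 0.4]
width: 0.45
```

```bash
cat >> h.py <<'E'
def st():
    s,P,R=pose(); q=s["joint_pos"]
    print("t %.2f P %s z %s yaw_x %.1f q %s w %.3f F %s"%(s["time"],P.round(4),R[:,2].round(3),np.degrees(np.arctan2(R[1,0],R[0,0])),q.round(2),s["width"],s["force"].round(1)))
    return s,P,R
def tool(R,v): # world vec (m) -> tool cm
    return (R.T@np.asarray(v)*100).round(2)
E
python3 -c "
from h import *
st()"
```

```text
t 7.15 P [0.5411 0.491  0.5262] z [-0.058 -0.076 -0.995] yaw_x 96.5 q [-0.97  0.58  0.31  0.81 -0.16  1.86 -0.62] w 0.450 F [ 0.6 -0.3  0.4]
```

Request:
servo_tool --series "1 2 0 0;1 2 0 0;1 2 0 0;1 2 0 0;0 0 0 0"

```text
time: 7.57
ee_pos: [0.6066, 0.5395, 0.4935]
ee_rot: [0.003, 0.661, 0.75, -0.038]
force: [-0.0, -0.5, -1.6]
width: 0.447
```

```bash
python3 -c "
from h import *
st()"
```

```text
t 7.57 P [0.6066 0.5395 0.4935] z [-0.047 -0.061 -0.997] yaw_x 97.3 q [-0.89  0.78  0.31  0.54 -0.21  1.91 -0.6 ] w 0.447 F [-0.  -0.5 -1.6]
```

Request:
servo_tool --series "0 0 -1.5 0;0 0 -1.5 0;0 0 -1.5 0;0 0 -1.5 0;0 0 0 0"

```text
time: 7.98
ee_pos: [0.5906, 0.5268, 0.5365]
ee_rot: [0.005, 0.66, 0.751, -0.019]
force: [-0.1, -0.7, 2.0]
width: 0.451
```

```bash
python3 -c "
from h import *
st()"
```

```text
t 7.98 P [0.5906 0.5268 0.5365] z [-0.018 -0.034 -0.999] yaw_x 97.4 q [-0.91  0.71  0.32  0.57 -0.2   1.92 -0.6 ] w 0.451 F [-0.1 -0.7  2. ]
```

Request:
servo_tool --series "0.5 0 -1.5 0;0.5 0 -1.5 0;0 0 -1.2 0;0 0 0 0"

```text
time: 8.32
ee_pos: [0.5754, 0.5265, 0.5688]
ee_rot: [0.006, 0.66, 0.751, 0.002]
force: [0.2, -0.7, 0.4]
width: 0.447
```

```bash
python3 -c "
from h import *
st()"
```

```text
t 8.32 P [0.5754 0.5265 0.5688] z [ 0.012 -0.006 -1.   ] yaw_x 97.4 q [-0.93  0.67  0.32  0.57 -0.2   1.92 -0.61] w 0.447 F [ 0.2 -0.7  0.4]
```

Request:
servo_tool --series "-2.1 -0.7 0 0.3;-2.1 -0.7 1 0.3;-2.1 -0.7 1 0.3;-2.1 -0.7 1 0.3;-2.1 -0.7 1 0.3;-2.1 -0.7 1.5 0.3;-2.1 -0.7 1.5 0.3;-2.1 -0.7 1.5 0.3;-2.1 -0.7 1.5 0.3;-2.1 -0.7 1.5 0.3"

```text
time: 9.15
ee_pos: [0.5259, 0.3054, 0.4483]
ee_rot: [0.006, 0.676, 0.736, 0.004]
force: [1.3, 1.0, -0.0]
width: 0.449
```

```bash
python3 -c "
from h import *
st()"
```

```text
t 9.15 P [0.5259 0.3054 0.4483] z [ 0.015 -0.002 -1.   ] yaw_x 94.9 q [-0.9   0.25  0.35  1.46 -0.07  1.44 -0.47] w 0.449 F [ 1.3  1.  -0. ]
```

Good tilt. Down to ~0.2 and look.

Request:
servo_tool --series "0 0 2.5 0;0 0 2.5 0;0 0 2.5 0;0 0 2.5 0;0 0 2.5 0;0 0 2.5 0;0 0 2.5 0;0 0 2.5 0;0 0 2.5 0;0 0 0 0"

```text
time: 9.98
ee_pos: [0.5279, 0.2951, 0.2141]
ee_rot: [0.007, 0.68, 0.733, 0.005]
force: [-1.0, 0.2, -0.6]
width: 0.444
```

Run:
```python
from h import *
st()
c,p,d=shot("wrist","w2.png")
for t in ["dock","bay0","keeper_bar","keeper_hinge","clamp_axis"]: rep("wrist",t,c)
```

```text
t 9.98 P [0.5279 0.2951 0.2141] z [ 0.017 -0.002 -1.   ] yaw_x 94.3 q [-0.86  0.4   0.31  1.79 -0.13  0.96 -0.42] w 0.444 F [-1.   0.2 -0.6]
dock spot_point 0.72 [ 0.5748  0.3016 -0.0017] [287. 170.]
bay0 spot_point 0.94 [0.65   0.3304 0.011 ] [351. 154.]
bay0 spot_point 0.78 [0.6526 0.2873 0.0011] [345. 185.]
bay0 spot_point 0.65 [0.6469 0.3709 0.0082] [353. 120.]
bay0 spot_point 0.6 [0.6545 0.2417 0.005 ] [342. 219.]
keeper_bar spot_point 0.6 [0.5362 0.2974 0.0427] [259. 178.]
keeper_hinge spot_point 0.88 [0.5944 0.3054 0.0342] [308. 174.]
clamp_axis spot_point 0.82 [0.5312 0.1608 0.0481] [246. 286.]
```

View pics/w2.png

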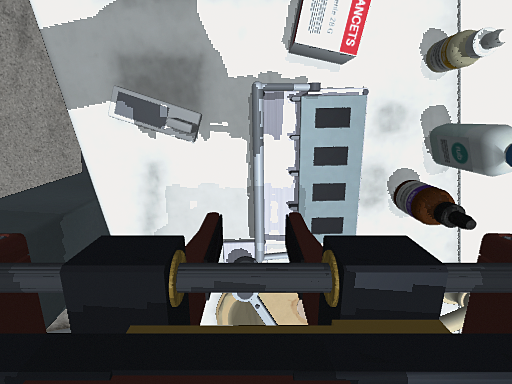

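Run:
```python
from h import *
c,p,d=shot("wrist")
W=cloud(c,d)
sub=W[95:235,235:285].reshape(-1,3)
m=(sub[:,2]>.036)&(sub[:,2]<.055); b=sub[m]; print(m.sum(), np.percentile(b,[5,50,95],axis=0).round(4))
b=b[b[:,2]>np.percentile(b[:,2],50)]
k=np.polyfit(b[:,1],b[:,0],1); print("bar x at y=.30",np.polyval(k,.30),"yaw",np.degrees(np.arctan(-k[0])), "topz",np.percentile(b[:,2],90), b[:,1].min(),b[:,1].max())
# roof plate
sub=W[95:235,295:372].reshape(-1,3); m=(sub[:,2]>.02)&(sub[:,2]<.033); r=sub[m].astype(np.float32)[:,:2]
print(cv2.minAreaRect((r*1000))); print(np.median(sub[m][:,2]))
```

```text
1453 [[0.5244 0.2408 0.0466]
 [0.5333 0.3183 0.0498]
 [0.5426 0.3843 0.0515]]
bar x at y=.30 0.5349407695713526 yaw 5.197712689529545 topz 0.051460069414188236 0.23219027315765592 0.3906946388036791
((621.8854370117188, 312.28192138671875), (73.98793029785156, 172.3573760986328), 5.619706630706787)
0.02715307709576126
```

Request:
servo_tool --series "0.4 0.4 2 -1;0 0 2.5 0;0 0 2.5 0;0 0 2.5 0;0 0 2.5 0;0 0 2 0;0 0 1.3 0;0 0 0.8 0;0 0 0 0"

```text
time: 11.08
ee_pos: [0.5471, 0.3091, 0.0658]
ee_rot: [0.009, 0.673, 0.74, 0.021]
force: [-0.2, -0.6, 1.0]
width: 0.45
```

Run:
```python
from h import *
st()
```

```text
t 11.08 P [0.5471 0.3091 0.0658] z [ 0.041  0.02  -0.999] yaw_x 95.4 q [-0.8   0.61  0.24  1.85 -0.22  0.66 -0.34] w 0.450 F [-0.2 -0.6  1. ]
```

Request:
servo_tool --series "-0.4 -0.6 0 0;-0.4 -0.6 0 0;0 0 0.5 0;0 0 0.5 0;0 0 0.4 0;0 0 0 0"

```text
time: 11.58
ee_pos: [0.5392, 0.3012, 0.0555]
ee_rot: [0.01, 0.673, 0.739, 0.026]
force: [0.2, -0.7, -0.1]
width: 0.451
```

Run:
```python
from h import *
st()
```

```text
t 11.58 P [0.5392 0.3012 0.0555] z [ 0.05   0.026 -0.998] yaw_x 95.4 q [-0.79  0.61  0.24  1.89 -0.22  0.61 -0.33] w 0.451 F [ 0.2 -0.7 -0.1]
```

Request:
servo_tool --series "0 -0.4 0.4 0;0 0 0 0;0 0 0 0;0 0 0 0;0 0 0 0;0 0 0 0" --grip 1 --grip_force 20

```text
time: 12.08
ee_pos: [0.5342, 0.3012, 0.0506]
ee_rot: [0.009, 0.673, 0.739, 0.026]
force: [2.0, 0.2, -0.3]
width: 0.13
```

Run:
```python
from h import *
st()
c,p,d=shot("wrist","w3.png")
```

```text
t 12.08 P [0.5342 0.3012 0.0506] z [ 0.048  0.025 -0.999] yaw_x 95.4 q [-0.79  0.61  0.23  1.9  -0.22  0.6  -0.33] w 0.130 F [ 2.   0.2 -0.3]
```

View pics/w3.png

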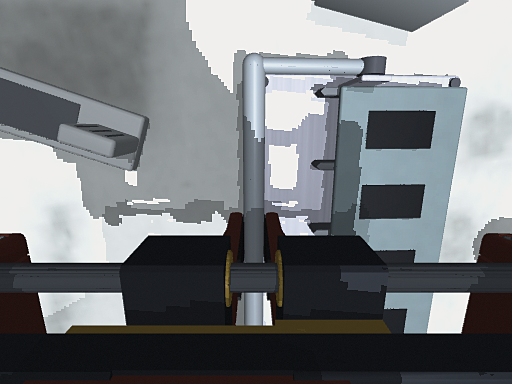

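Request:
servo_tool --series "0 0.15 -0.8 0;0 0.2 -0.8 0;0 0.25 -0.8 0;0 0.35 -0.7 0;0 0.45 -0.7 0"

```text
time: 12.55
ee_pos: [0.5457, 0.3021, 0.0896]
ee_rot: [0.009, 0.672, 0.74, 0.024]
force: [3.7, 2.1, -11.4]
width: 0.132
```

```bash
cat >> h.py <<'E'
def bar(O=(.5765,.302),yaw=5.3):
    s,P,R=st(); g=P+R[:,2]*.006; a=np.radians(yaw); e=np.array([np.cos(a),np.sin(a)])
    dx=(g[:2]-O)@e-.020; dz=g[2]-.036; print("bar theta %.3f r %.4f  side %.4f"%(np.arctan2(dz,-dx),np.hypot(dx,dz),(g[:2]-O)@[-e[1],e[0]]))
E
python3 -c "
from h import *
bar()"
```

```text
t 12.55 P [0.5457 0.3021 0.0896] z [ 0.046  0.024 -0.999] yaw_x 95.5 q [-0.8   0.57  0.25  1.86 -0.2   0.69 -0.34] w 0.132 F [  3.7   2.1 -11.4]
bar theta 0.757 r 0.0693  side 0.0031
```

Request:
servo_tool --series "0 0.6 -0.4 0;0 0.7 -0.35 0;0 0.75 -0.3 0;0 0.8 -0.2 0;0 0.8 -0.1 0;0 0 0 0"

```text
time: 13.05
ee_pos: [0.5638, 0.304, 0.1078]
ee_rot: [-0.004, 0.671, 0.742, 0.006]
force: [14.1, 3.2, -21.7]
width: 0.129
```

```bash
python3 -c "
from h import *
bar()"
```

```text
t 13.05 P [0.5638 0.304  0.1078] z [ 0.002  0.015 -1.   ] yaw_x 95.7 q [-0.77  0.58  0.25  1.77 -0.21  0.8  -0.31] w 0.129 F [ 14.1   3.2 -21.7]
bar theta 1.113 r 0.0734  side 0.0032
```

Request:
servo_tool --series "0 0.8 0.3 0;0 0.8 0.2 0;0 0.8 0 0;0 0 0 0"

```text
time: 13.38
ee_pos: [0.578, 0.3059, 0.11]
ee_rot: [-0.013, 0.67, 0.742, -0.003]
force: [8.7, 4.9, -24.9]
width: 0.133
```

```bash
python3 -c "
from h import *
bar()
c,p,d=shot('wrist','w4.png')"
```

```text
t 13.38 P [0.578  0.3059 0.11  ] z [-0.022  0.013 -1.   ] yaw_x 95.8 q [-0.75  0.61  0.25  1.72 -0.22  0.85 -0.29] w 0.133 F [  8.7   4.9 -24.9]
bar theta 1.308 r 0.0704  side 0.0038
```

View pics/w4.png

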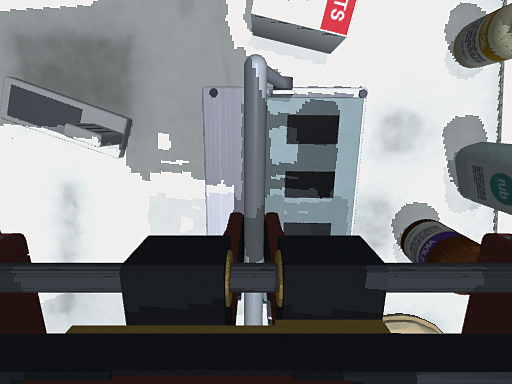

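Request:
servo_tool --series "0 0 0.4 0;0 0.5 0.2 0;0 0.8 0.1 0;0 0.8 0.2 0;0 0.8 0.3 0;0 0.7 0.4 0;0 0 0 0" --grip_force 5

```text
time: 14.02
ee_pos: [0.6152, 0.3098, 0.1003]
ee_rot: [-0.013, 0.67, 0.742, -0.001]
force: [-0.5, 1.2, -6.7]
width: 0.135
```

```bash
python3 -c "
from h import *
bar()
c,p,d=shot('wrist','w5.png')"
```

```text
t 14.02 P [0.6152 0.3098 0.1003] z [-0.021  0.016 -1.   ] yaw_x 95.8 q [-0.71  0.67  0.24  1.63 -0.23  0.88 -0.27] w 0.135 F [-0.5  1.2 -6.7]
bar theta 1.888 r 0.0613  side 0.0043
```

View pics/w5.png

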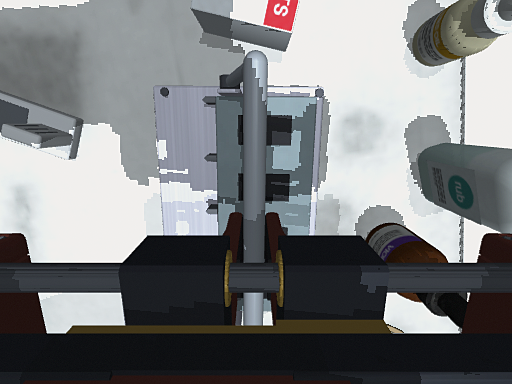

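Request:
servo_tool --series "0 0.7 0.3 0;0 0.7 0.4 0;0 0.6 0.5 0;0 0.4 0.3 0;0 0 0 0"

```text
time: 14.48
ee_pos: [0.6379, 0.3118, 0.0845]
ee_rot: [-0.015, 0.67, 0.742, -0.004]
force: [-5.0, -0.6, 6.0]
width: 0.135
```

```bash
python3 -c "
from h import *
bar()"
```

```text
t 14.48 P [0.6379 0.3118 0.0845] z [-0.027  0.014 -1.   ] yaw_x 95.8 q [-0.69  0.72  0.24  1.58 -0.24  0.89 -0.25] w 0.135 F [-5.  -0.6  6. ]
bar theta 2.348 r 0.0597  side 0.0042
```

Request:
servo_tool --series "0 0 0 0;0 0 0 0;0 0 0 0;0 0 -1 0;0 0 -1.5 0;0 0 -2 0;0 0 -2 0;0 0 -2 0;0 0 -2 0;0 0 -2 0" --grip 0.55

```text
time: 15.32
ee_pos: [0.6428, 0.3085, 0.2158]
ee_rot: [-0.013, 0.671, 0.742, -0.004]
force: [1.1, 0.4, -0.0]
width: 0.448
```

Run:
```python
from h import *
st()
c,p,d=shot("top","t3.png",(110,50,430,270),2.5)
rep("top","keeper_bar",c);rep("top","cassette0",c); rep("top","nose0",c)
```

```text
t 15.32 P [0.6428 0.3085 0.2158] z [-0.026  0.011 -1.   ] yaw_x 95.8 q [-0.71  0.59  0.28  1.48 -0.2   1.11 -0.28] w 0.448 F [ 1.1  0.4 -0. ]
keeper_bar spot_point 0.64 [0.6575 0.2384 0.0078] [214. 151.]
cassette0 spot_point 0.86 [ 0.4775 -0.1919  0.003 ] [363. 210.]
cassette0 spot_point 0.73 [ 0.4658 -0.0509  0.0012] [314. 215.]
cassette0 spot_point 0.5 [0.6541 0.2844 0.0101] [198. 152.]
nose0 spot_point 0.85 [ 0.43   -0.1973  0.001 ] [365. 227.]
nose0 spot_point 0.62 [ 0.4122 -0.0427  0.0015] [312. 234.]
```

View pics/t3.png

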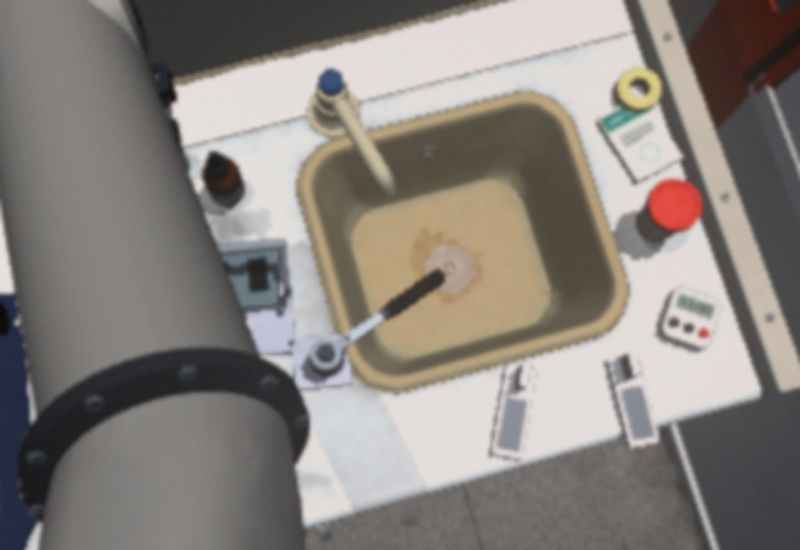

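Run:
```python
from h import *
c=imaging.camera_params("top")
for uv in [(102,275),(104,220),(108,217)]: print(uv,px2w(c,None,*uv,z=.20),px2w(c,None,*uv,z=.1))
for x,y in [(125,190),(124,255)]: print(px2w(c,None,x,y,z=.05))
```

```text
(102, 275) [0.31672911 0.46332224 0.2       ] [0.31147847 0.5058426  0.1       ]
(104, 220) [0.43952851 0.46606259 0.2       ] [0.44968313 0.50892672 0.1       ]
(108, 217) [0.44629393 0.4573754  0.2       ] [0.45729728 0.49914972 0.1       ]
[0.53694403 0.47772158 0.05      ]
[0.36020006 0.47180567 0.05      ]
```

Request:
servo_tool --series "0.55 -1.9 0 0;0.55 -1.9 0 0;0.55 -1.9 0 0;0.55 -1.9 0 0;0.55 -1.9 0 0;0.55 -1.9 0 0;0.55 -1.9 0 0;0.55 -1.9 0 0;0 0 0 0"

```text
time: 16.27
ee_pos: [0.475, 0.3333, 0.2088]
ee_rot: [-0.014, 0.671, 0.741, -0.013]
force: [-0.0, 0.3, -0.0]
width: 0.45
```

Run:
```python
from h import *
st()
c,p,d=shot("wrist","w6.png")
for t in ["cassette0","nose0"]: rep("wrist",t,c)
W=cloud(c,d); m=(W[...,2]>.15)&(W[...,2]<.25); q=W[m]; print(len(q), q.min(0),q.max(0))
q=q[np.argsort(q[:,1])[:40]]; print(q[::5].round(3))
```

```text
t 16.27 P [0.475  0.3333 0.2088] z [-0.039 -0.001 -0.999] yaw_x 95.7 q [-0.91  0.38  0.26  1.82 -0.15  0.99 -0.48] w 0.450 F [-0.   0.3 -0. ]
cassette0 spot_point 0.69 [ 0.4097  0.3546 -0.0028] [211. 152.]
nose0 spot_point 0.83 [ 0.3573  0.3692 -0.0004] [170. 137.]
3019 [0.44338995 0.32026626 0.18199036] [0.50536676 0.34851967 0.24989593]
[[0.456 0.32  0.249]
 [0.456 0.321 0.247]
 [0.456 0.322 0.247]
 [0.455 0.322 0.24 ]
 [0.456 0.322 0.248]
 [0.455 0.322 0.194]
 [0.456 0.323 0.207]
 [0.456 0.323 0.245]]
```

View pics/w6.png

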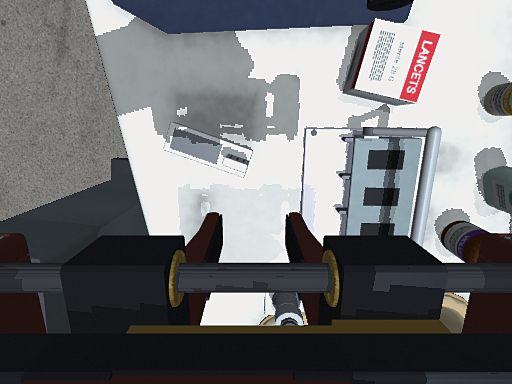

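```bash
cat >> h.py <<'E'
def cass(cx,cy,rad=.08,cam="wrist",p_d=None):
    c,p,d=p_d or shot(cam); W=cloud(c,d)
    m=(np.hypot(W[...,0]-cx,W[...,1]-cy)<rad)
    f=W[m&(W[...,2]>.03)&(W[...,2]<.06)]; s=W[m&(W[...,2]>.007)&(W[...,2]<.06)]
    r=cv2.minAreaRect((s[:,:2]*1000).astype(np.float32)); rf=cv2.minAreaRect((f[:,:2]*1000).astype(np.float32)) if len(f)>4 else None
    print(len(s),len(f),"slab",r,"fin",rf,"finmean",f.mean(0).round(4),"zmax",np.percentile(f[:,2],95))
    # direction: fin -> slab centre
    v=np.array(r[0])/1000-f.mean(0)[:2]; print("dir fin->centre",np.degrees(np.arctan2(v[1],v[0])),"dist",np.hypot(*v))
E
python3 - <<'E'
from h import *
cass(.409,.355)
E
```

```text
2533 272 slab ((407.437744140625, 359.218505859375), (36.25092315673828, 105.11160278320312), 76.52772521972656) fin ((445.116943359375, 350.3329772949219), (10.231602668762207, 27.68069839477539), 76.8681869506836) finmean [0.4454 0.3512 0.0441] zmax 0.04682647563590994
dir fin->centre 168.11193890601893 dist 0.03881916990625358
```

Request:
servo_tool --series "0 0 0 -7.1;0 0 0 -7.1;0 0 0 -7.1;0 0 0 -7.1;0 0 0 -7.1;0 0 0 -7.1;0 0 0 -7.1;0 0 0 -7.1;0 0 0 -7.1;0 0 0 -7.1"

```text
time: 17.3
ee_pos: [0.4946, 0.3242, 0.207]
ee_rot: [-0.015, 0.113, 0.993, -0.004]
force: [0.8, -0.7, 0.2]
width: 0.452
```

```bash
cat >> h.py <<'E'
def goto(X,yawy):
    s,P,R=st(); v=np.asarray(X)-P; yy=np.degrees(np.arctan2(R[1,1],R[0,1])); dy=(yawy-yy+90)%180-90
    print("tool cm",tool(R,v),"turn",round(-dy,2),"(mod180)")
E
python3 - <<'E'
from h import *
goto([.4451,.3503,.2],76.7)
cass(.409,.357)
E
```

```text
t 17.30 P [0.4946 0.3242 0.207 ] z [-0.03  -0.004 -1.   ] yaw_x 167.0 q [-0.69  0.4   0.01  1.78 -0.02  0.99  0.68] w 0.452 F [ 0.8 -0.7  0.2]
tool cm [5.39 1.44 0.83] turn 0.33 (mod180)
2895 242 slab ((407.5124206542969, 359.25030517578125), (35.94009780883789, 103.95112609863281), 76.22990417480469) fin ((444.73040771484375, 349.736328125), (9.6822509765625, 26.408653259277344), 77.5300064086914) finmean [0.4449 0.3499 0.0454] zmax 0.04697726642342589
dir fin->centre 165.9221370471787 dist 0.03852889885595708
```

Request:
servo_tool --series "1.3 0.4 0 0.1;1.3 0.4 0 0.1;1.3 0.4 0 0.1;1.1 0.3 0 0;0 0 0 0;0 0 1.5 0;0 0 1.5 0;0 0 1.5 0;0 0 1.5 0;0 0 1.5 0"

```text
time: 18.18
ee_pos: [0.4507, 0.3518, 0.1333]
ee_rot: [-0.011, 0.133, 0.991, -0.001]
force: [0.2, -0.4, 0.2]
width: 0.449
```

Request:
servo_tool --series "0 0 0 0;0 0 0.9 0;0 0 0 0"

```text
time: 18.43
ee_pos: [0.4501, 0.3502, 0.1211]
ee_rot: [-0.013, 0.136, 0.991, -0.003]
force: [-0.4, 0.3, -0.3]
width: 0.449
```

Run:
```python
from h import *
goto([.4449,.3501,.040],76.4)
shot("wrist","w7.png")
```

```text
t 18.43 P [0.4501 0.3502 0.1211] z [-0.026 -0.002 -1.   ] yaw_x 164.3 q [-0.76  0.47 -0.    1.9  -0.02  0.79  0.55] w 0.449 F [-0.4  0.3 -0.3]
tool cm [ 0.3  -0.07  8.12] turn -2.07 (mod180)
```

View pics/w7.png

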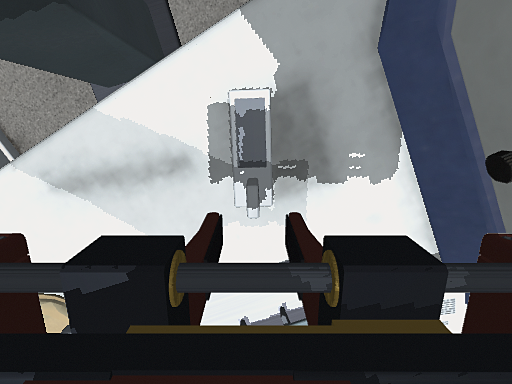

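Request:
servo_tool --series "0.2 0 1.2 -1;0.2 0 1.2 -1;0 0 1.2 0;0 0 1.2 0;0 0 1.2 0;0 0 1.0 0;0 0 0.5 0;0 0 0.3 0;0 0 0 0"

```text
time: 19.23
ee_pos: [0.4478, 0.355, 0.0428]
ee_rot: [-0.009, 0.117, 0.993, 0.002]
force: [0.2, 1.0, -0.8]
width: 0.444
```

Run:
```python
from h import *
goto([.4449,.3501,.040],76.4)
```

```text
t 19.23 P [0.4478 0.355  0.0428] z [-0.017  0.006 -1.   ] yaw_x 166.6 q [-0.76  0.58 -0.02  1.94 -0.01  0.62  0.57] w 0.444 F [ 0.2  1.  -0.8]
tool cm [ 0.16 -0.54  0.28] turn 0.16 (mod180)
```

Request:
servo_tool --series "0.2 -0.6 0.2 0;0 0 0 0"

```text
time: 19.4
ee_pos: [0.4445, 0.3495, 0.0411]
ee_rot: [-0.008, 0.117, 0.993, 0.002]
force: [0.5, -0.0, -0.5]
width: 0.45
```

Request:
servo_tool --series "0 0 0 0;0 0 0 0;0 0 0 0;0 0 0 0;0 0 0 0;0 0 0 0" --grip 1 --grip_force 30

```text
time: 19.9
ee_pos: [0.4455, 0.35, 0.0431]
ee_rot: [-0.007, 0.117, 0.993, 0.004]
force: [1.3, 0.3, -1.1]
width: 0.11
```

Request:
servo_tool --series "0 0 -1 0;0 0 -1 0;0 0 -1 0;0 0 -1 0;0 0 -1 0;0 0 -1 0;0 0 0 0"

```text
time: 20.48
ee_pos: [0.4467, 0.3497, 0.1105]
ee_rot: [-0.007, 0.117, 0.993, 0.004]
force: [-0.4, 0.8, -0.7]
width: 0.115
```

Run:
```python
from h import *
st()
shot("wrist","w8.png")
```

```text
t 20.48 P [0.4467 0.3497 0.1105] z [-0.012  0.01  -1.   ] yaw_x 166.6 q [-0.75  0.47 -0.02  1.93 -0.01  0.74  0.58] w 0.115 F [-0.4  0.8 -0.7]
```

View pics/w8.png

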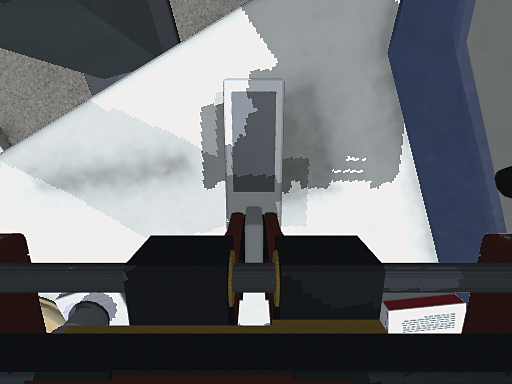

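Request:
servo_tool --series "0 -0.5 0 7;0 -0.5 0 7;0 -0.5 0 7;0 -0.5 0 7;0 0 0 7;0 0 0 7;0 0 0 7;0 0 0 7;0 0 0 7;0 0 0 7"

```text
time: 21.37
ee_pos: [0.4357, 0.3286, 0.1074]
ee_rot: [-0.009, 0.676, 0.737, -0.003]
force: [-0.1, -0.3, -1.4]
width: 0.116
```

Request:
servo_tool --series "0 0 0 7;0 0 0 7;0 0 0 7;0 0 0 7;0 0 0 7;0 0 0 7;0 0 0 7;0 0 0 7;0 0 0 7;0 0 0 0"

```text
time: 22.2
ee_pos: [0.4318, 0.3274, 0.1035]
ee_rot: [-0.003, 0.965, 0.261, -0.011]
force: [-0.4, 0.1, 0.0]
width: 0.113
```

Run:
```python
from h import *
goto([.459,.313,.11],-84.6)
```

```text
t 22.20 P [0.4318 0.3274 0.1035] z [-0.022  0.001 -1.   ] yaw_x 30.3 q [-1.21  0.52  0.59  2.01 -0.44  0.75 -1.39] w 0.113 F [-0.4  0.1  0. ]
tool cm [ 1.61  2.6  -0.71] turn 24.91 (mod180)
```

Request:
servo_tool --series "0 0.3 0 7;0 0.3 0 7;0 0.3 0 7;0 0.3 0 4;0 0 0 0"

```text
time: 22.62
ee_pos: [0.4343, 0.3157, 0.102]
ee_rot: [0.0, 0.999, 0.047, -0.012]
force: [-0.4, -0.4, -1.8]
width: 0.114
```

Run:
```python
from h import *
goto([.459,.313,.11],-84.6)
c,p,d=shot("wrist","w9.png"); W=cloud(c,d)
for t in ["dock","bay0","keeper_bar"]: rep("wrist",t,c)
```

```text
t 22.62 P [0.4343 0.3157 0.102 ] z [-0.025 -0.001 -1.   ] yaw_x 5.4 q [-1.27  0.55  0.71  2.03 -0.53  0.77 -1.71] w 0.114 F [-0.4 -0.4 -1.8]
tool cm [ 2.41  0.5  -0.86] turn 0.01 (mod180)
dock spot_point 0.79 [ 0.5781  0.3039 -0.0014] [288.  14.]
```

View pics/w9.png

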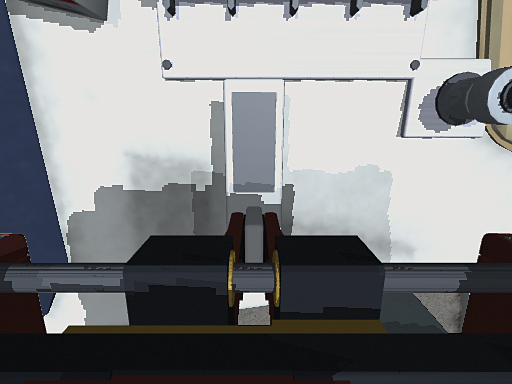

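Run:
```python
from h import *
c,p,d=shot("wrist")
cv2.imwrite("pics/w10.png",cv2.resize(p[0:150,140:512],None,fx=2.1,fy=2.1,interpolation=cv2.INTER_NEAREST))
W=cloud(c,d); g=cv2.cvtColor(p,cv2.COLOR_BGR2GRAY)
for col in range(170,400,15):
    z=W[60:95,col,2]*1000; print(col,g[66:90:2,col],z[6:30:3].round(1))
```

```text
170 [100  39 248 228 229 227 101 149 232 229 229 229] [10.5  8.1  8.3  8.3  7.6  1.3  0.7 -0.5]
185 [229 229 229 229 229 230 112  98 244 229 228 229] [ 8.   8.9  8.9  6.3  7.  -1.4 -0.3  0.8]
200 [229 228 228 228 229 232 121 225 230 228 228 229] [6.7 8.5 8.5 7.9 6.9 1.  1.5 0.5]
215 [228 229 229 228 228 233 131 145 231 228 229 228] [ 8.   8.9  7.4  8.1  8.  -0.8 -0.7  0.7]
230 [229 228 229 229 229 233 129 227 229 228 229 228] [ 8.5  8.1  7.6  9.4  8.6 68.5 67.3 68.5]
245 [228 229 228 229 229 233 136 229 229 228 229 229] [ 7.7  8.2  7.9  8.6  7.  66.9 67.5 66.4]
260 [228 228 228 228 229 233 138 229 229 228 229 229] [ 8.6  8.1  8.8  8.3  7.1 67.3 67.9 67.9]
275 [228 228 229 228 229 233 143 228 229 228 229 229] [ 8.3  7.4  7.2  7.7  8.1 66.3 66.3 65.5]
290 [228 228 228 227 229 234 157 123 245 229 228 229] [ 8.6  8.4  7.8  9.5  8.4 -0.4  0.2  0.1]
305 [228 228 229 228 229 234 155 206 231 229 229 229] [ 7.5  7.5  7.5  7.   8.7  0.2 -1.1  0.3]
320 [228 227 229 226 228 233 164  97 233 229 229 229] [ 7.5  7.7  7.7  7.5  8.8 -0.1  1.3  0.6]
335 [229 227 228 226 228 233 169  96 244 229 228 228] [ 8.4  7.5  8.8  7.6  8.7 -0.   0.9 -0.9]
350 [228 227 228 225 228 233 167  72 146 231 228 228] [ 7.8  8.4  8.   7.9  7.3 -0.5 -0.8 -0.7]
365 [229 227 228 224 228 232 170  80 233 229 229 228] [ 6.8  9.7  7.6  8.4  7.8 -0.7  0.1 -1.5]
380 [228 227 229 224 227 231 175  66 245 228 229 229] [ 7.9  nan  9.6  6.7  7.9  0.2 -1.5 -0.8]
395 [229 227 228 225 227 231 180  53 147 231 228 229] [ 8.6  8.4  7.6  7.3  7.3  0.4 -0.2 -0. ]
```

View pics/w10.png

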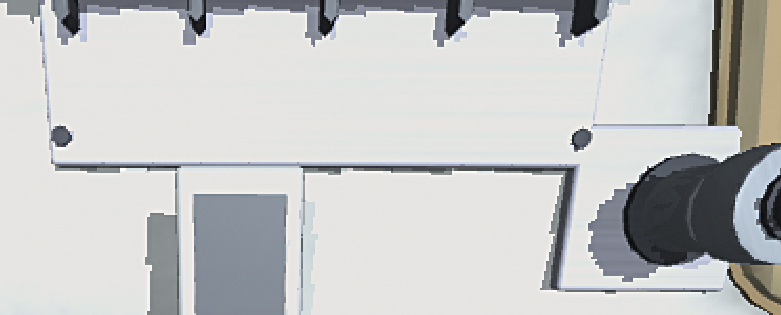

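Run:
```python
from h import *
c=imaging.camera_params("wrist")
A=px2w(c,None,164.8,77.3,z=.008); B=px2w(c,None,395,77.8,z=.008)
print("corner",A,B,np.degrees(np.arctan2(-(A-B)[0],(A-B)[1])))
a=np.radians(5.4);e=np.array([np.cos(a),np.sin(a)]);n=np.array([-e[1],e[0]])
print("O from corner",A[:2]+.045*e-.1*n)
T=[px2w(c,None,u,17,z=.018)[:2] for u in (172.4,234.3,295.7,357.1,418.6)]
for t,y in zip(T,(88,44,0,-44,-88)): print(y,t,"O lateral:",(t@n)*1000-y, "x",t@e)
O=A[:2]+.045*e-.1*n
nose=px2w(c,None,254.5,78.2,z=.067); print("nose dock",(nose[:2]-O)@e,(nose[:2]-O)@n)
s,P,R=st(); print("tcp dock",(P[:2]-O)@e,(P[:2]-O)@n, O@n, np.degrees(np.arctan2(c["R"][0,1],c["R"][0,0])))
# cassette heading from side edges
W=cloud(c,imaging.get_image("wrist")[1]); m=(W[...,2]>.06)&(W[...,2]<.075); q=W[80:195,210:300][m[80:195,210:300]]
print(cv2.minAreaRect((q[:,:2]*1000).astype(np.float32)),q[:,2].mean())
```

```text
corner [0.52334632 0.39565983 0.008     ] [0.54021277 0.21722666 0.008     ] 5.399857065589744
O from corner [0.57755744 0.30033851]
88 [0.56287106 0.38756176] O lateral: 244.87090340761597 x 0.5968457972487442
44 [0.56705144 0.34401467] O lateral: 245.12366698918783 x 0.5969094878642213
0 [0.57119293 0.30087281] O lateral: 245.78352277135647 x 0.596972585803339
-44 [0.57532931 0.25778411] O lateral: 246.49678349549814 x 0.5970356059914054
-88 [0.57946732 0.21467842] O lateral: 247.19298118063156 x 0.5970986510211657
nose dock -0.05213339676538176 0.03006409777204027
t 22.87 P [0.4344 0.3167 0.1023] z [-0.025  0.    -1.   ] yaw_x 5.6 q [-1.27  0.55  0.71  2.03 -0.53  0.77 -1.71] w 0.115 F [-0.2  0.  -1.4]
tcp dock -0.14094788246763487 0.0297625919955837 0.24465264007002352 -84.46362718799455
((487.78680419921875, 322.52496337890625), (68.61014556884766, 36.21180725097656), 5.620037078857422) 0.06932454833530191
```

Request:
servo_tool --series "0 0.4 0 0.1;0 0.3 0.8 0;0 0 0.8 0;0 0 0.8 0;0 0 0.8 0;0 0 0.8 0;0 0 0 0"

```text
time: 23.5
ee_pos: [0.4338, 0.309, 0.0579]
ee_rot: [-0.001, 0.999, 0.049, -0.013]
force: [-0.6, -0.1, -1.5]
width: 0.111
```

```bash
cat >> h.py <<'E'
O=np.array([.5776,.3010]); YAW=5.4
def dk(z0=.0431,yt=None):
    s,P,R=st(); a=np.radians(YAW); e=np.array([np.cos(a),np.sin(a)]); n=np.array([-e[1],e[0]])
    print("dock tcp x %.4f y %.4f  cassette bottom z %.4f  yaw err %.2f"%((P[:2]-O)@e,(P[:2]-O)@n,P[2]-z0,np.degrees(np.arctan2(R[1,0],R[0,0]))-YAW))
E
python3 - <<'E'
from h import *
dk(.0453)
c,p,d=shot("wrist","w11.png",(120,0,512,250),2)
E
```

```text
t 23.50 P [0.4338 0.309  0.0579] z [-0.025  0.001 -1.   ] yaw_x 5.6 q [-1.21  0.61  0.64  2.05 -0.6   0.69 -1.65] w 0.111 F [-0.6 -0.1 -1.5]
dock tcp x -0.1424 y 0.0215  cassette bottom z 0.0126  yaw err 0.22
```

View pics/w11.png

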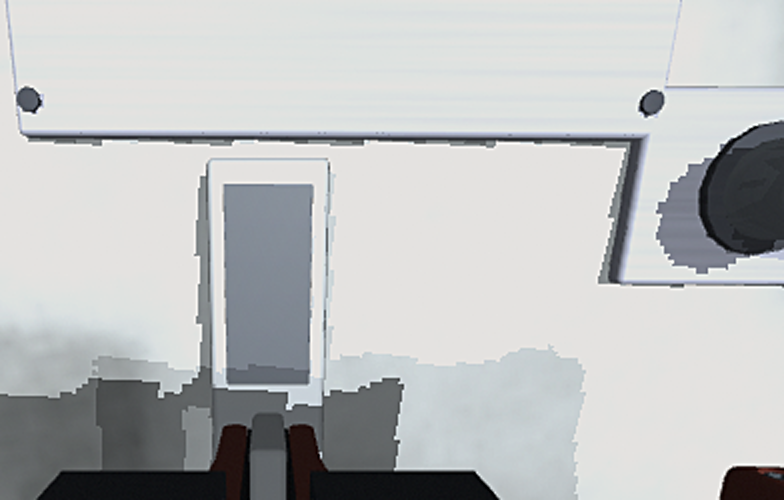

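```bash
cat >> h.py <<'E'
def slab(box):
    c,p,d=shot("wrist"); W=cloud(c,d); x0,y0,x1,y1=box; q=W[y0:y1,x0:x1].reshape(-1,3); print("slab z",np.nanmedian(q[:,2]).round(4)); return c
def dock_xy(X):
    a=np.radians(YAW); e=np.array([np.cos(a),np.sin(a)]); n=np.array([-e[1],e[0]]); v=np.asarray(X)[:2]-O; return (v@e*1000).round(1),(v@n*1000).round(1)
E
python3 - <<'E'
from h import *
c=slab((235,95,275,185))
M=px2w(c,None,290.2,50.2,z=.009); print("screws mid",dock_xy(M)); print("corner",dock_xy(px2w(c,None,130.5,66.5,z=.008)))
print("nose",dock_xy(px2w(c,None,254.3,79.5,z=.025)), "rear mid", dock_xy(px2w(c,None,120+269/2,192,z=.025)))
E
```

```text
slab z 0.0256
screws mid (np.float64(-35.8), np.float64(0.2))
corner (np.float64(-45.1), np.float64(99.4))
nose (np.float64(-54.3), np.float64(22.0)) rear mid (np.float64(-121.4), np.float64(21.6))
```

Request:
servo_tool --series "1 0 0 0;1 0 0 0;1 0 0.1 0;1 0 0.1 0;1 0 0.1 -0.1;0 0 0 0"

```text
time: 24.1
ee_pos: [0.4915, 0.3155, 0.056]
ee_rot: [-0.002, 0.999, 0.05, -0.01]
force: [0.5, -0.3, -1.7]
width: 0.114
```

Run:
```python
from h import *
dk(.0453)
slab((235,95,275,120));slab((235,165,275,185))
shot("wrist","w12.png",(120,0,512,250),2)
```

```text
t 24.10 P [0.4915 0.3155 0.056 ] z [-0.02   0.003 -1.   ] yaw_x 5.7 q [-1.13  0.68  0.63  1.94 -0.6   0.74 -1.61] w 0.114 F [ 0.5 -0.3 -1.7]
dock tcp x -0.0843 y 0.0225  cassette bottom z 0.0107  yaw err 0.35
slab z 0.0228
slab z 0.0242
```

View pics/w12.png

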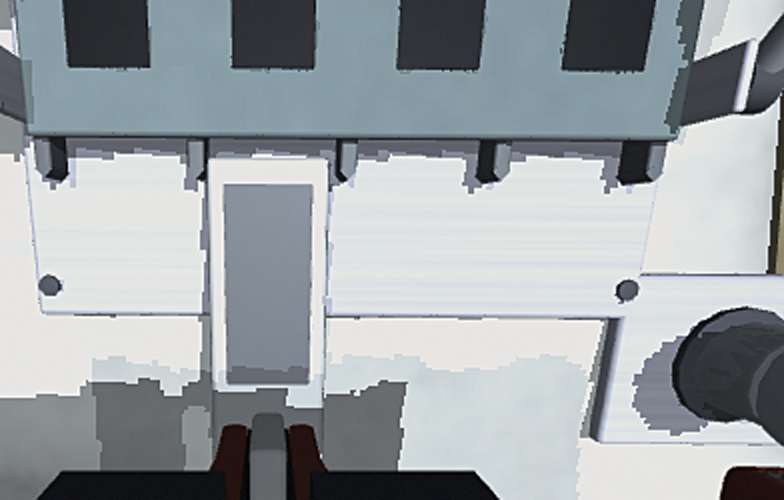

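Request:
servo_tool --series "0.2 0 0.15 0.3;0.4 0 0.1 0;0.8 0 0 0;1 0 0 0;1 0 0 0;0 0 0 0"

```text
time: 24.75
ee_pos: [0.5179, 0.3185, 0.0526]
ee_rot: [-0.002, 0.999, 0.048, -0.017]
force: [0.6, 0.3, -1.1]
width: 0.108
```

Run:
```python
from h import *
dk(.0453)
shot("wrist","w13.png",(120,0,512,250),2)
```

```text
t 24.75 P [0.5179 0.3185 0.0526] z [-0.034  0.003 -0.999] yaw_x 5.6 q [-1.09  0.71  0.62  1.87 -0.6   0.78 -1.6 ] w 0.108 F [ 0.6  0.3 -1.1]
dock tcp x -0.0578 y 0.0230  cassette bottom z 0.0073  yaw err 0.16
```

View pics/w13.png

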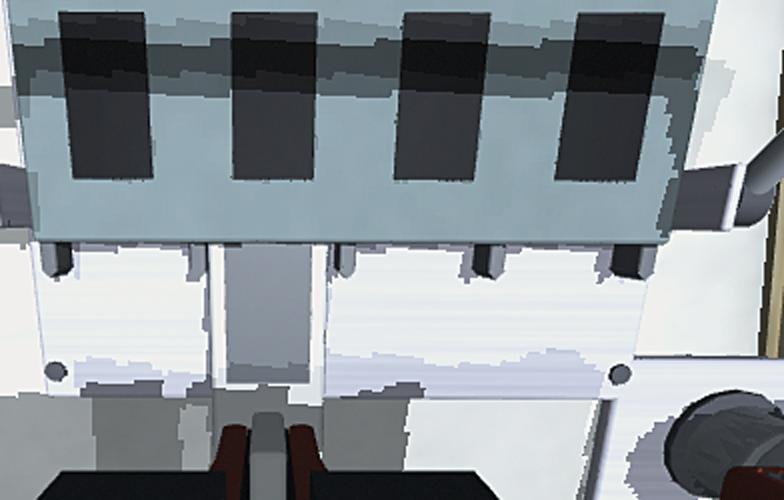

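Request:
servo_tool --series "1 0.05 -0.03 0.1;1 0 -0.03 0;1 0 -0.03 0;0.6 0 0 0"

```text
time: 25.13
ee_pos: [0.5505, 0.3217, 0.0521]
ee_rot: [-0.002, 0.999, 0.048, -0.021]
force: [-3.9, -1.4, 5.3]
width: 0.113
```

Run:
```python
from h import *
dk(.0453)
```

```text
t 25.13 P [0.5505 0.3217 0.0521] z [-0.041  0.002 -0.999] yaw_x 5.6 q [-1.04  0.75  0.62  1.79 -0.6   0.83 -1.59] w 0.113 F [-3.9 -1.4  5.3]
dock tcp x -0.0250 y 0.0231  cassette bottom z 0.0068  yaw err 0.16
```

Request:
servo_tool --series "0.6 0 0 0;0.6 0 0 0;0.5 0 0 0;0 0 0 0"

```text
time: 25.47
ee_pos: [0.5621, 0.3228, 0.0506]
ee_rot: [-0.001, 0.998, 0.049, -0.03]
force: [3.1, -1.1, 3.1]
width: 0.11
```

Run:
```python
from h import *
dk(.0453)
```

```text
t 25.47 P [0.5621 0.3228 0.0506] z [-0.059 -0.    -0.998] yaw_x 5.6 q [-1.02  0.78  0.61  1.75 -0.6   0.87 -1.59] w 0.110 F [ 3.1 -1.1  3.1]
dock tcp x -0.0134 y 0.0231  cassette bottom z 0.0053  yaw err 0.21
```

Request:
servo_tool --series "0.4 0 0 0;0.4 0 0 0;0.4 0 0 0"

```text
time: 25.72
ee_pos: [0.5642, 0.3231, 0.0499]
ee_rot: [-0.001, 0.998, 0.05, -0.042]
force: [-13.2, -3.2, 16.2]
width: 0.113
```

Run:
```python
from h import *
dk(.0453)
shot("wrist","w14.png",(120,0,512,250),2)
```

```text
t 25.72 P [0.5642 0.3231 0.0499] z [-0.085 -0.003 -0.996] yaw_x 5.7 q [-1.    0.79  0.61  1.72 -0.6   0.91 -1.58] w 0.113 F [-13.2  -3.2  16.2]
dock tcp x -0.0113 y 0.0232  cassette bottom z 0.0046  yaw err 0.29
```

View pics/w14.png

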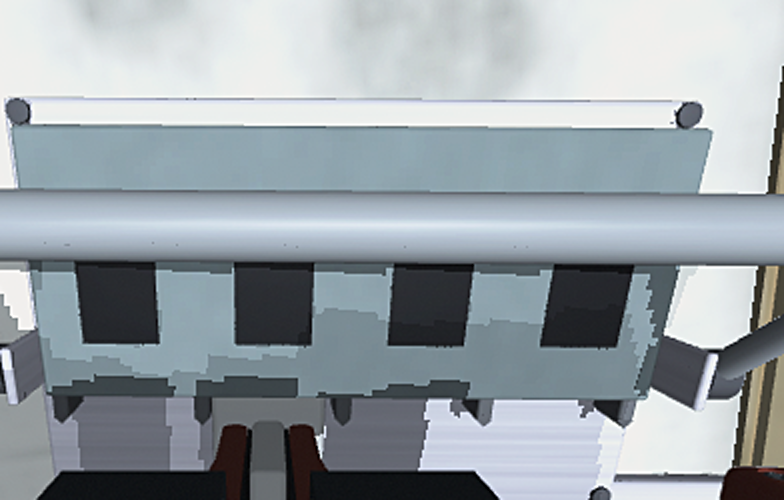

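Request:
servo_tool --series "0 0 0 0;0 0 0 0;0 0 0 0" --grip 0.68

```text
time: 26.02
ee_pos: [0.5644, 0.3236, 0.0495]
ee_rot: [-0.001, 0.998, 0.05, -0.043]
force: [0.6, -0.0, 0.1]
width: 0.294
```

Request:
servo_tool --series "-0.1 0 -1 0;-0.1 0 -1 0;-0.1 0 -1 0;-0.1 0 -1 0;-0.1 0 -1 0;-0.5 0 -1 0;-1 0 -1 0;-1 0 -1 0;-1 0 -1 0;0 0 0 0"

```text
time: 26.85
ee_pos: [0.5336, 0.3196, 0.1546]
ee_rot: [-0.002, 0.998, 0.049, -0.04]
force: [0.8, 1.0, -0.0]
width: 0.321
```

Run:
```python
from h import *
dk(.0453)
shot("wrist","w15.png",(120,0,512,250),2)
```

```text
t 26.85 P [0.5336 0.3196 0.1546] z [-0.08   0.    -0.997] yaw_x 5.7 q [-1.11  0.62  0.7   1.75 -0.5   1.03 -1.67] w 0.321 F [ 0.8  1.  -0. ]
dock tcp x -0.0420 y 0.0226  cassette bottom z 0.1093  yaw err 0.26
```

View pics/w15.png

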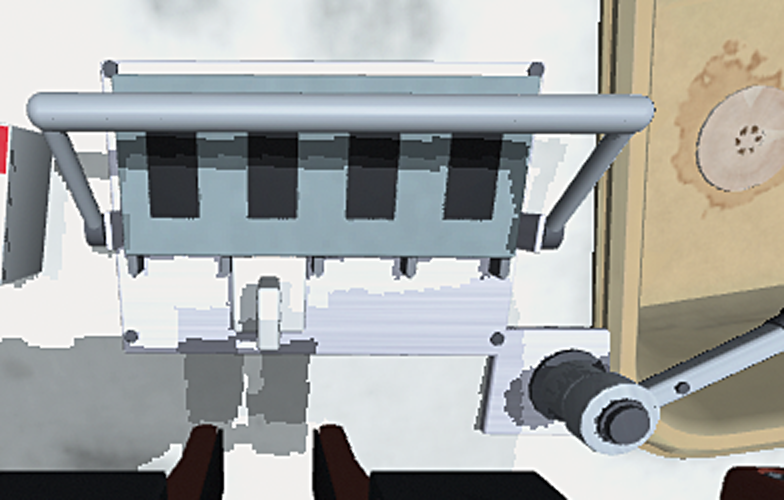

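```bash
cat >> h.py <<'E'
def fins():
    c,p,d=shot("wrist"); W=cloud(c,d); m=(W[...,2]>.046)&(W[...,2]<.062); q=W[m]
    D=np.array([dock_xy(x) for x in q]); 
    for b in (-66,-22,22,66):
        k=(np.abs(D[:,1]-b)<12)&(D[:,0]>-80)&(D[:,0]<10); 
        if k.sum()>15: print("bay y",b,k.sum(),"x 2..98%",np.percentile(D[k,0],[2,98]),"y",np.percentile(D[k,1],[2,50,98]),"z",np.percentile(q[k,2],[50,95]), cv2.minAreaRect(D[k].astype(np.float32)))
E
python3 -c "
from h import *
fins()"
```

```text
bay y 22 384 x 2..98% [-30.   -3.2] y [19.3 23.7 28.9] z [0.05374084 0.05485725] ((-16.549999237060547, 24.049999237060547), (27.5, 9.69999885559082), -0.0)
```

Request:
servo_tool --series "0 0 -3 0;0 0.5 -3 0;1 2 -3 0;1 2 -3 0;1 2.3 -3 0;1 2.3 -3 0;1 2.3 -3 0;1 2.3 -3 0;1 2.3 -3 0;1 2.3 -3 0"

```text
time: 27.78
ee_pos: [0.6572, 0.148, 0.4428]
ee_rot: [0.004, 0.997, 0.056, -0.05]
force: [1.2, 0.1, 0.5]
width: 0.322
```

Request:
servo_tool --series "1 2.3 -3 0;1 2.3 -3 0;1 2.3 -3 0;1 2.3 -2 0;1 2.3 -1 0;1 1.5 0 0;0 0 0 0"

```text
time: 28.37
ee_pos: [0.7359, 0.0327, 0.5374]
ee_rot: [0.01, 0.997, 0.051, -0.054]
force: [0.8, 0.1, -0.6]
width: 0.32
```

Run:
```python
from h import *
st()
```

```text
t 28.37 P [0.7359 0.0327 0.5374] z [-0.106 -0.026 -0.994] yaw_x 5.8 q [-0.26  0.61  0.31  0.74 -0.16  1.92 -1.51] w 0.320 F [ 0.8  0.1 -0.6]
```

Request:
servo_tool --series "0 0 -1.5 0;0 0 -1.5 0;0 0 -1.5 0;0 0 -1.5 0;0 0 -1.5 0;0 0 0 0"

```text
time: 28.87
ee_pos: [0.7192, 0.0318, 0.5795]
ee_rot: [0.01, 0.998, 0.05, -0.026]
force: [-0.8, -0.6, 1.0]
width: 0.319
```

Run:
```python
from h import *
st()
```

```text
t 28.87 P [0.7192 0.0318 0.5795] z [-0.05  -0.023 -0.998] yaw_x 5.7 q [-0.28  0.56  0.33  0.74 -0.16  1.92 -1.51] w 0.319 F [-0.8 -0.6  1. ]
```

Request:
servo_tool --series "0 0 -1.5 0;0 0 -1.5 0;0 0 -1.5 0;0 0 -1.2 0;0 0 0 0"

```text
time: 29.28
ee_pos: [0.7029, 0.0343, 0.6144]
ee_rot: [0.01, 0.999, 0.052, -0.002]
force: [-0.3, 0.0, 0.2]
width: 0.318
```

Run:
```python
from h import *
st()
```

```text
t 29.28 P [0.7029 0.0343 0.6144] z [-0.002 -0.021 -1.   ] yaw_x 6.0 q [-0.3   0.51  0.35  0.74 -0.16  1.92 -1.51] w 0.318 F [-0.3  0.   0.2]
```

Request:
servo_tool --series "-1.5 0.5 2 0;-1.5 0.5 2.5 0;-1.5 0.5 2.5 0;-1.5 0.5 2.5 0;-1.5 0.5 2.5 0;-1.5 0.5 2.5 0;-1.5 0.5 2.5 0;-1.5 0.5 2.5 0;-1.5 0.5 2.5 0;-1.5 0.5 2.5 0" --grip 0.55

```text
time: 30.12
ee_pos: [0.5552, -0.0375, 0.3632]
ee_rot: [0.01, 0.998, 0.055, 0.005]
force: [1.4, 0.3, -0.1]
width: 0.449
```

Request:
servo_tool --series "-1.5 0.5 2.5 0;-1.5 0.5 2.5 0;-1.5 0.5 2.5 0;-1 0.5 2 0;0 0 1 -6;0 0 0 -7;0 0 0 -7;0 0 0 -7;0 0 0 -7;0 0 0 -7"

```text
time: 30.95
ee_pos: [0.49, -0.0698, 0.246]
ee_rot: [0.009, 0.913, 0.407, -0.006]
force: [-0.1, -0.2, 0.5]
width: 0.449
```

Request:
servo_tool --series "0 0 0 -7;0 0 0 -7;0 0 0 -7;0 0 0 -7;0 0 0 -7;0 0 0 -7;0 0 0 -7;0 0 0 -7;0 0 0 -7;0 0 0 0"

```text
time: 31.78
ee_pos: [0.4884, -0.0706, 0.2455]
ee_rot: [0.004, 0.553, 0.833, -0.01]
force: [-0.4, -0.6, -0.1]
width: 0.454
```

Run:
```python
from h import *
goto([.505,-.06,.2],76)
c,p,d=shot("wrist","w16.png")
rep("wrist","cassette0",c);rep("wrist","nose0",c)
```

```text
t 31.78 P [ 0.4884 -0.0706  0.2455] z [-0.005 -0.02  -1.   ] yaw_x 112.8 q [-0.1   0.18  0.11  1.99  0.    0.98  0.41] w 0.454 F [-0.4 -0.6 -0.1]
tool cm [0.41 2.   4.52] turn -53.22 (mod180)
cassette0 spot_point 0.95 [ 0.4792 -0.1897  0.0007] [219. 236.]
cassette0 spot_point 0.6 [ 0.4684 -0.0514  0.0032] [248. 148.]
nose0 spot_point 0.82 [ 0.4164 -0.042  -0.0018] [215. 127.]
nose0 spot_point 0.79 [ 0.4262 -0.2027  0.005 ] [183. 232.]
```

View pics/w16.png

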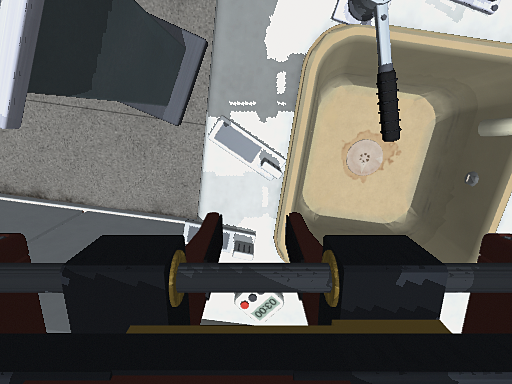

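Run:
```python
from h import *
cass(.468,-.051,.065)
```

```text
2271 209 slab ((472.645263671875, -50.86714553833008), (120.4043960571289, 66.75719451904297), 7.728949069976807) fin ((504.8011474609375, -59.57659149169922), (10.268118858337402, 27.967571258544922), 78.20172882080078) finmean [ 0.5041 -0.0588  0.0443] zmax 0.04721813453946341
dir fin->centre 165.865789928553 dist 0.032407187708810514
```

Request:
servo_tool --series "0.1 0.4 0 -7;0.1 0.4 0 -7;0 0.4 0 -7;0 0.4 0 -7;0 0.3 0 -7;0 0 0 -7;0 0 0 -6;0 0 0 -4;0 0 0 0"

```text
time: 32.73
ee_pos: [0.5036, -0.0567, 0.245]
ee_rot: [-0.001, 0.126, 0.992, -0.011]
force: [0.6, -0.4, 0.1]
width: 0.45
```

Run:
```python
from h import *
st()
cass(.468,-.051,.065)
```

```text
t 32.73 P [ 0.5036 -0.0567  0.245 ] z [-0.005 -0.021 -1.   ] yaw_x 165.5 q [-0.01  0.21 -0.01  1.95  0.03  0.99  1.28] w 0.450 F [ 0.6 -0.4  0.1]
2298 187 slab ((473.00897216796875, -50.9713134765625), (119.75968933105469, 66.95284271240234), 8.346479415893555) fin ((504.2701721191406, -59.68712615966797), (8.948446273803711, 27.35580062866211), 75.98108673095703) finmean [ 0.5034 -0.0594  0.045 ] zmax 0.047085845403955696
dir fin->centre 164.51475058784138 dist 0.031577332319858334
```

Run:
```python
from h import *
c,p,d=shot("wrist"); W=cloud(c,d)
a=np.radians(167); e=np.array([np.cos(a),np.sin(a)]); n=np.array([-e[1],e[0]])
v=W[...,:2]-np.array([.5045,-.0596]); X=v@e; Y=v@n
m=(X>.018)&(X<.11)&(abs(Y)<.03)&(W[...,2]>.007)&(W[...,2]<.02)
q=W[m]; r=cv2.minAreaRect((q[:,:2]*1000).astype(np.float32)); print(m.sum(),r)
goto([.5045,-.0596,.041],76.8)
```

```text
1517 ((451.42706298828125, -48.49524688720703), (36.07400894165039, 72.6578369140625), 77.88999938964844)
t 32.83 P [ 0.5036 -0.0568  0.2451] z [-0.005 -0.021 -1.   ] yaw_x 165.2 q [-0.02  0.21 -0.01  1.95  0.03  0.99  1.27] w 0.451 F [-0.5 -0.4  1. ]
tool cm [-0.15  0.18 20.41] turn -1.57 (mod180)
```

Request:
servo_tool --series "-0.1 0.1 1.5 -1.3;0 0 1.8 -1.3;0 0 1.8 0;0 0 1.8 0;0 0 1.8 0;0 0 1.8 0;0 0 1.8 0;0 0 1 0;0 0 0 0"

```text
time: 33.58
ee_pos: [0.5071, -0.0589, 0.1089]
ee_rot: [0.002, 0.12, 0.993, -0.011]
force: [-0.4, -0.1, 0.1]
width: 0.45
```

Run:
```python
from h import *
goto([.5045,-.0596,.041],77.8)
c,p,d=shot("wrist","w17.png")
```

```text
t 33.58 P [ 0.5071 -0.0589  0.1089] z [ 0.002 -0.021 -1.   ] yaw_x 166.2 q [-0.01  0.4  -0.01  2.07  0.04  0.68  1.28] w 0.450 F [-0.4 -0.1  0.1]
tool cm [0.29 0.01 6.78] turn -1.62 (mod180)
```

View pics/w17.png

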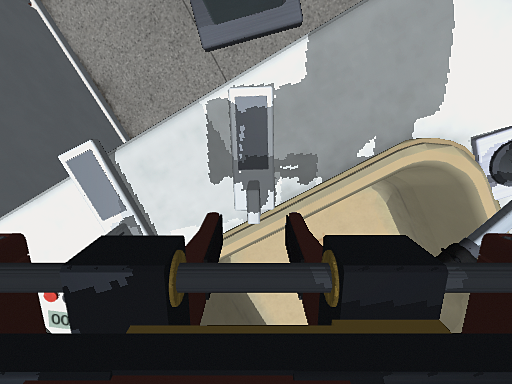

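Run:
```python
from h import *
c,p,d=shot("wrist"); W=cloud(c,d)
a=np.radians(167.9); e=np.array([np.cos(a),np.sin(a)]); n=np.array([-e[1],e[0]])
v=W[...,:2]-np.array([.5045,-.0596]); X=(v@e)*1000; Y=(v@n)*1000
for x0 in range(-30,31,10):
    print(x0,[ (y0,round(float(np.nanmax(W[...,2][(abs(X-x0)<5)&(abs(Y-y0)<3)])*1000)) if ((abs(X-x0)<5)&(abs(Y-y0)<3)).any() else None) for y0 in range(-48,49,6)])
```

```text
-30 [(-48, 4), (-42, 5), (-36, None), (-30, 10), (-24, 12), (-18, 12), (-12, 13), (-6, 12), (0, 12), (6, 11), (12, 8), (18, 5), (24, 2), (30, 1), (36, None), (42, None), (48, 1)]
-20 [(-48, 12), (-42, 12), (-36, 11), (-30, 12), (-24, 12), (-18, 12), (-12, 10), (-6, 8), (0, None), (6, 1), (12, 2), (18, 2), (24, 1), (30, 2), (36, 1), (42, 1), (48, 1)]
-10 [(-48, 12), (-42, 12), (-36, 12), (-30, 9), (-24, 164), (-18, 108), (-12, 14), (-6, 46), (0, 47), (6, 47), (12, 14), (18, 163), (24, 2), (30, 1), (36, 1), (42, 2), (48, 2)]
0 [(-48, 9), (-42, 5), (-36, 4), (-30, 1), (-24, 175), (-18, 103), (-12, 14), (-6, 47), (0, 48), (6, 47), (12, 13), (18, 175), (24, 1), (30, 2), (36, 2), (42, 1), (48, 2)]
10 [(-48, 1), (-42, 2), (-36, 133), (-30, 146), (-24, 185), (-18, 13), (-12, 14), (-6, 47), (0, 47), (6, 47), (12, 14), (18, 187), (24, 148), (30, 190), (36, 190), (42, 189), (48, 2)]
20 [(-48, 206), (-42, 206), (-36, 206), (-30, 206), (-24, 206), (-18, 206), (-12, 206), (-6, 207), (0, 207), (6, 207), (12, 207), (18, 207), (24, 207), (30, 207), (36, 207), (42, 207), (48, 203)]
30 [(-48, 189), (-42, 189), (-36, 189), (-30, 190), (-24, 189), (-18, 182), (-12, 182), (-6, 183), (0, 184), (6, 183), (12, 184), (18, 190), (24, 191), (30, 191), (36, 191), (42, 191), (48, 185)]
```

Request:
servo_tool --series "0.2 0 1.2 -0.8;0.1 0 1.2 -0.8;0 0 1.2 0;0 0 1.2 0;0 0 0.8 0;0 0 0.3 0;0 0 0 0"

```text
time: 34.27
ee_pos: [0.5133, -0.0596, 0.0581]
ee_rot: [0.012, 0.108, 0.994, -0.01]
force: [-0.2, 0.2, -0.1]
width: 0.448
```

Run:
```python
from h import *
goto([.5045,-.0596,.042],77.8)
```

```text
t 34.27 P [ 0.5133 -0.0596  0.0581] z [ 0.021 -0.022 -1.   ] yaw_x 167.6 q [-0.01  0.48 -0.01  2.09  0.05  0.55  1.29] w 0.448 F [-0.2  0.2 -0.1]
tool cm [ 0.9  -0.17  1.59] turn -0.22 (mod180)
```

Request:
servo_tool --series "0.5 -0.1 0 0;0.5 -0.1 0.4 0;0.1 0 0.5 0;0.1 0 0.5 0;0.1 0 0.4 0;0 0 0 0"

```text
time: 34.77
ee_pos: [0.5009, -0.0592, 0.0409]
ee_rot: [0.014, 0.109, 0.994, -0.009]
force: [0.4, 0.6, 0.5]
width: 0.454
```

Run:
```python
from h import *
goto([.5045,-.0596,.042],77.8)
```

```text
t 34.77 P [ 0.5009 -0.0592  0.0409] z [ 0.026 -0.022 -0.999] yaw_x 167.5 q [-0.01  0.5  -0.01  2.13  0.06  0.49  1.28] w 0.454 F [0.4 0.6 0.5]
tool cm [-0.36  0.04 -0.1 ] turn -0.28 (mod180)
```

Request:
servo_tool --series "-0.3 0 0 -0.2;0 0 0 0;0 0 0 0;0 0 0 0;0 0 0 0;0 0 0 0;0 0 0 0" --grip 1

```text
time: 35.35
ee_pos: [0.5046, -0.0597, 0.0409]
ee_rot: [0.014, 0.107, 0.994, -0.009]
force: [0.2, 0.0, -1.1]
width: 0.116
```

Request:
servo_tool --series "0 0 -1 0;0 0 -1 0;0 0 -1 0;0 0 -1.5 0;0 0 -1.5 0;0 0 -1.5 0;0 0 -1.5 0;0 0 0 0"

```text
time: 36.02
ee_pos: [0.5017, -0.0579, 0.1405]
ee_rot: [0.015, 0.107, 0.994, -0.009]
force: [-0.2, -0.8, -0.5]
width: 0.116
```

Run:
```python
from h import *
st()
c,p,d=shot("wrist","w18.png")
```

```text
t 36.02 P [ 0.5017 -0.0579  0.1405] z [ 0.027 -0.022 -0.999] yaw_x 167.8 q [-0.01  0.33 -0.02  2.08  0.04  0.71  1.3 ] w 0.116 F [-0.2 -0.8 -0.5]
```

View pics/w18.png

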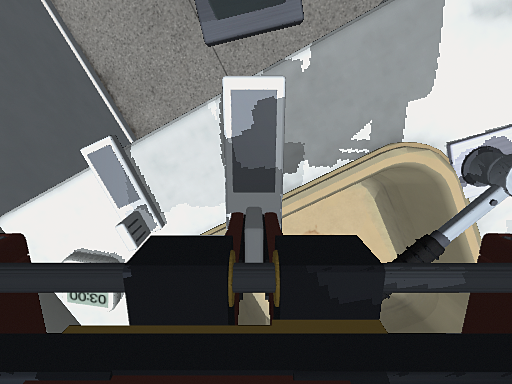

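Request:
servo_tool --series "1 2.4 0 0;1 2.4 0 0;1 2.4 0 0;1 2.4 0 0;1 2.4 0 0;1 2.4 0 0;1 2.4 0 0;1 2.4 0 0;1 2.4 0 0;1 2.4 0 0"

```text
time: 36.9
ee_pos: [0.4516, 0.1994, 0.1279]
ee_rot: [0.013, 0.114, 0.993, -0.012]
force: [0.5, -0.2, -1.6]
width: 0.113
```

Request:
servo_tool --series "1 2.4 0 0;1 2.4 0 0;0 1 0 5;0 0 0 7;0 0 0 7;0 0 0 7;0 0 0 7;0 0 0 7;0 0 0 7;0 0 0 7"

```text
time: 37.73
ee_pos: [0.4368, 0.2695, 0.1184]
ee_rot: [0.014, 0.559, 0.829, -0.009]
force: [0.6, 0.3, -0.9]
width: 0.114
```

Request:
servo_tool --series "0 0 0 7;0 0 0 7;0 0 0 7;0 0 0 7;0 0 0 7;0 0 0 7;0 0 0 7;0 0 0 7;0 0 0 7;0 0 0 7"

```text
time: 38.57
ee_pos: [0.4317, 0.2654, 0.1114]
ee_rot: [0.019, 0.938, 0.345, -0.005]
force: [-1.0, -0.4, -1.0]
width: 0.112
```

Run:
```python
from h import *
goto([.4383,.2657,.12],-84.6)
```

```text
t 38.57 P [0.4317 0.2654 0.1114] z [ 0.005 -0.04  -0.999] yaw_x 40.4 q [-1.02  0.42  0.41  2.08 -0.2   0.7  -1.36] w 0.112 F [-1.  -0.4 -1. ]
tool cm [ 0.5   0.44 -0.86] turn 35.01 (mod180)
```

Request:
servo_tool --series "0 0 0 7;0 0 0 7;0 0 0 7;0 0 0 7;0 0 0 5;0 0 0 2;0 0 0 0"

```text
time: 39.15
ee_pos: [0.428, 0.2629, 0.1069]
ee_rot: [0.024, 0.999, 0.035, -0.001]
force: [-0.1, -0.3, -0.7]
width: 0.114
```

```bash
cat >> h.py <<'E'
def slabfit(box=(230,88,280,190),zlo=.01,zhi=.3,fn=None,crop=(120,0,512,250)):
    c,p,d=shot("wrist",fn,crop,2); W=cloud(c,d); x0,y0,x1,y1=box; q=W[y0:y1,x0:x1].reshape(-1,3); q=q[np.isfinite(q).all(1)]
    md=np.median(q[:,2]); q=q[abs(q[:,2]-md)<.012]
    A=np.c_[q[:,:2]-q[:,:2].mean(0),np.ones(len(q))]; k=np.linalg.lstsq(A,q[:,2],rcond=None)[0]
    a=np.radians(YAW); e=np.array([np.cos(a),np.sin(a)]); n=np.array([-e[1],e[0]])
    print("slab top z at mean",k[2].round(4),"slope along dock x %.3f y %.3f"%(k[:2]@e,k[:2]@n),"at dock",dock_xy(q.mean(0)))
    return c
E
python3 - <<'E'
from h import *
dk(.0409); slabfit(fn="w19.png")
E
```

```text
t 39.15 P [0.428  0.2629 0.1069] z [-0.    -0.047 -0.999] yaw_x 4.0 q [-1.15  0.46  0.57  2.1  -0.31  0.71 -1.88] w 0.114 F [-0.1 -0.3 -0.7]
dock tcp x -0.1525 y -0.0238  cassette bottom z 0.0660  yaw err -1.36
slab top z at mean 0.0801 slope along dock x 0.025 y -0.045 at dock (np.float64(-97.5), np.float64(-26.4))
```

View pics/w19.png

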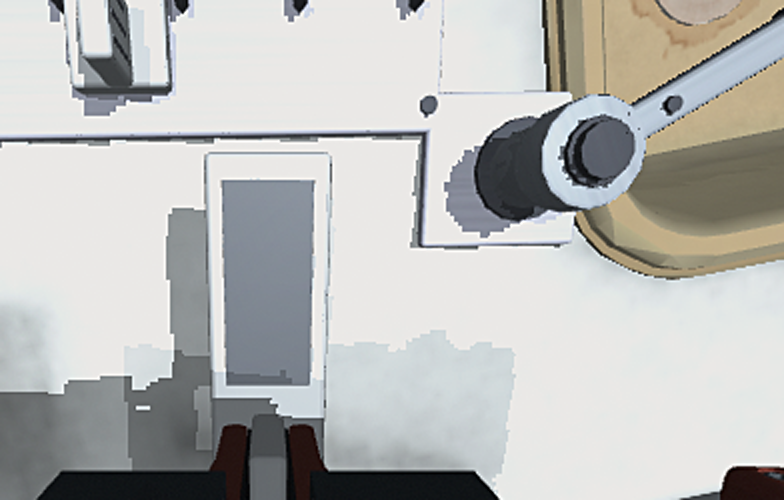

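Request:
servo_tool --series "0 0 1.2 -1.4;0 0 1.2 0;0 0 1.2 0;0 0 1.2 0;0 0 0.8 0;0 0 0.5 0;0 0 0.3 0;0 0 0 0"

```text
time: 39.87
ee_pos: [0.4286, 0.2602, 0.0408]
ee_rot: [0.023, 0.998, 0.055, -0.001]
force: [-1.0, -0.6, -0.1]
width: 0.113
```

Run:
```python
from h import *
dk(.0409); slabfit()
```

```text
t 39.87 P [0.4286 0.2602 0.0408] z [ 0.    -0.045 -0.999] yaw_x 6.3 q [-1.06  0.57  0.47  2.12 -0.4   0.57 -1.77] w 0.113 F [-1.  -0.6 -0.1]
dock tcp x -0.1522 y -0.0266  cassette bottom z -0.0001  yaw err 0.86
slab top z at mean 0.0135 slope along dock x 0.007 y -0.040 at dock (np.float64(-97.1), np.float64(-27.0))
```

Now press down gently to level it.

Request:
servo_tool --series "0 0 0.5 0;0 0 0.5 0;0 0 0.5 0;0 0 0.5 0"

```text
time: 40.25
ee_pos: [0.4303, 0.2596, 0.0372]
ee_rot: [0.016, 0.998, 0.052, -0.005]
force: [-19.1, -9.5, 72.0]
width: 0.114
```

Run:
```python
from h import *
dk(.0409); slabfit()
```

```text
t 40.25 P [0.4303 0.2596 0.0372] z [-0.008 -0.032 -0.999] yaw_x 6.0 q [-1.04  0.57  0.45  2.12 -0.41  0.57 -1.75] w 0.114 F [-19.1  -9.5  72. ]
dock tcp x -0.1505 y -0.0274  cassette bottom z -0.0037  yaw err 0.58
slab top z at mean 0.0128 slope along dock x 0.001 y -0.020 at dock (np.float64(-95.4), np.float64(-27.6))
```

Request:
servo_tool --series "0 0 -0.4 0;0 0 -0.5 0.5;0 -0.2 -0.5 0;0 -0.2 -0.3 0;0 0 0 0"

```text
time: 40.72
ee_pos: [0.4315, 0.2654, 0.0588]
ee_rot: [0.013, 0.999, 0.047, -0.003]
force: [-0.4, -0.7, -0.7]
width: 0.113
```

Run:
```python
from h import *
dk(.0372); slabfit(fn="w20.png")
```

```text
t 40.72 P [0.4315 0.2654 0.0588] z [-0.005 -0.026 -1.   ] yaw_x 5.4 q [-1.07  0.53  0.48  2.11 -0.39  0.61 -1.78] w 0.113 F [-0.4 -0.7 -0.7]
dock tcp x -0.1488 y -0.0217  cassette bottom z 0.0216  yaw err 0.03
slab top z at mean 0.0342 slope along dock x 0.003 y -0.022 at dock (np.float64(-93.7), np.float64(-22.3))
```

View pics/w20.png

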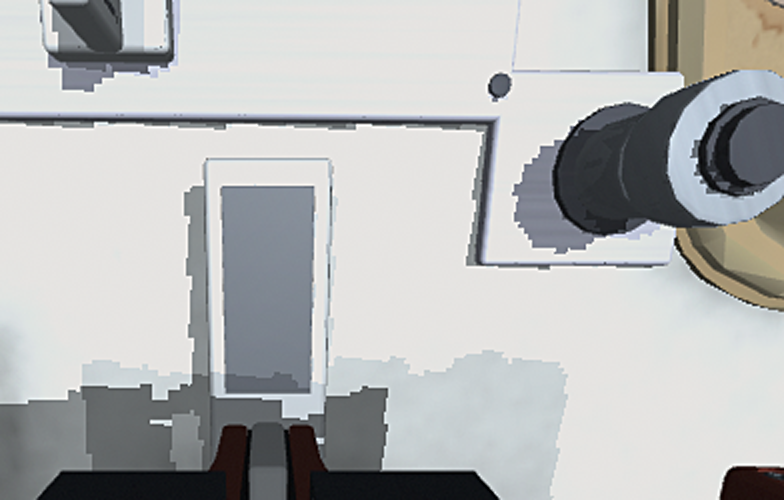

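Request:
servo_tool --series "1 0 0.2 0;1 0 0.2 0;1 0 0.2 0;1 0 0.2 0;1 0 0.2 0;0 0 0 0"

```text
time: 41.27
ee_pos: [0.4852, 0.27, 0.0448]
ee_rot: [0.014, 0.999, 0.049, -0.005]
force: [-5.2, 0.0, 10.3]
width: 0.112
```

Run:
```python
from h import *
dk(.0372); slabfit(fn="w21.png")
```

```text
t 41.27 P [0.4852 0.27   0.0448] z [-0.009 -0.029 -1.   ] yaw_x 5.6 q [-0.98  0.62  0.46  2.   -0.41  0.65 -1.73] w 0.112 F [-5.2  0.  10.3]
dock tcp x -0.0949 y -0.0221  cassette bottom z 0.0076  yaw err 0.16
slab top z at mean 0.0207 slope along dock x 0.015 y -0.024 at dock (np.float64(-39.8), np.float64(-22.7))
```

View pics/w21.png

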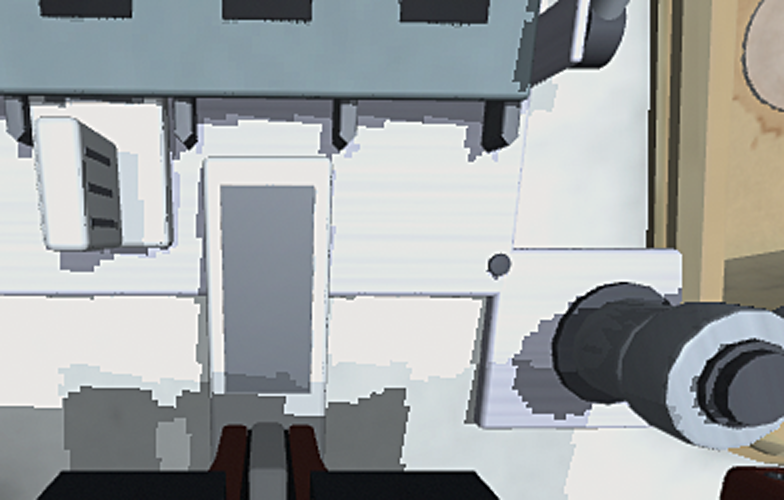

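Request:
servo_tool --series "0 -0.1 -0.1 0.1;0.7 0 0 0;0.8 0 0 0;1 0 0 0;1 0 0 0;0 0 0 0"

```text
time: 41.82
ee_pos: [0.52, 0.2742, 0.0462]
ee_rot: [0.014, 0.999, 0.048, -0.012]
force: [-0.0, 0.3, -1.8]
width: 0.112
```

Run:
```python
from h import *
dk(.0372); slabfit((235,150,275,190),fn="w22.png")
```

```text
t 41.82 P [0.52   0.2742 0.0462] z [-0.022 -0.03  -0.999] yaw_x 5.4 q [-0.94  0.66  0.46  1.91 -0.41  0.71 -1.71] w 0.112 F [-0.   0.3 -1.8]
dock tcp x -0.0598 y -0.0213  cassette bottom z 0.0090  yaw err 0.05
slab top z at mean 0.0213 slope along dock x 0.000 y -0.027 at dock (np.float64(-22.8), np.float64(-22.0))
```

View pics/w22.png

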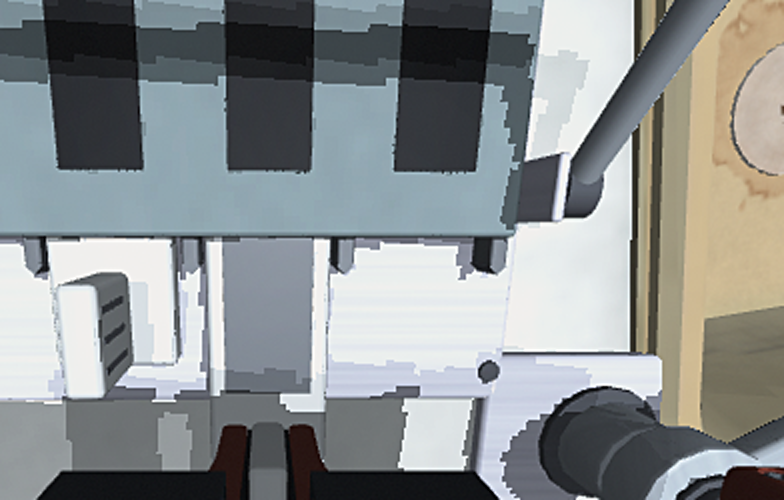

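Inside cleanly. Push on.

Request:
servo_tool --series "1 0 0 0;1 0 0 0;1 0 0 0;0.8 0 0 0;0.5 0 0 0;0 0 0 0"

```text
time: 42.37
ee_pos: [0.5575, 0.2778, 0.0463]
ee_rot: [0.014, 0.999, 0.048, -0.021]
force: [0.4, -0.1, -0.2]
width: 0.114
```

Run:
```python
from h import *
dk(.0372)
```

```text
t 42.37 P [0.5575 0.2778 0.0463] z [-0.04  -0.031 -0.999] yaw_x 5.5 q [-0.89  0.71  0.46  1.81 -0.41  0.78 -1.69] w 0.114 F [ 0.4 -0.1 -0.2]
dock tcp x -0.0222 y -0.0212  cassette bottom z 0.0091  yaw err 0.11
```

Request:
servo_tool --series "0.6 0 0 0;0.5 0 0 0;0.4 0 0 0;0.4 0 0 0"

```text
time: 42.7
ee_pos: [0.5668, 0.2787, 0.0459]
ee_rot: [0.015, 0.998, 0.049, -0.033]
force: [-14.7, -3.7, 19.4]
width: 0.113
```

Run:
```python
from h import *
dk(.0372)
```

```text
t 42.70 P [0.5668 0.2787 0.0459] z [-0.064 -0.033 -0.997] yaw_x 5.5 q [-0.87  0.73  0.45  1.77 -0.41  0.82 -1.68] w 0.113 F [-14.7  -3.7  19.4]
dock tcp x -0.0128 y -0.0212  cassette bottom z 0.0087  yaw err 0.13
```

Bottomed out. Release and lift.

Request:
servo_tool --series "0 0 0 0;0 0 0 0;0 0 0 0" --grip 0.68

```text
time: 42.95
ee_pos: [0.5671, 0.2764, 0.0463]
ee_rot: [0.016, 0.998, 0.048, -0.033]
force: [-1.2, -3.6, 4.2]
width: 0.295
```

Request:
servo_tool --series "-0.1 0 -1 0;-0.1 0 -1 0;-0.1 0 -1 0;-0.1 0 -1 0;-0.1 0 -1 0;-0.5 0 -1 0;-1 0 -1 0;-1 0 -1 0;-1 0 -1 0;0 0 0 0"

```text
time: 43.78
ee_pos: [0.5327, 0.2778, 0.1495]
ee_rot: [0.014, 0.998, 0.048, -0.031]
force: [-0.2, -0.6, 0.2]
width: 0.32
```

Run:
```python
from h import *
dk(.0453); fins()
shot("wrist","w23.png",(120,0,512,250),2)
c,p,d=shot("top","t4.png",(110,50,430,270),2.5)
rep("top","cassette0",c)
```

```text
t 43.78 P [0.5327 0.2778 0.1495] z [-0.06  -0.032 -0.998] yaw_x 5.5 q [-0.97  0.55  0.53  1.8  -0.33  0.95 -1.76] w 0.320 F [-0.2 -0.6  0.2]
dock tcp x -0.0469 y -0.0189  cassette bottom z 0.1042  yaw err 0.10
bay y -22 388 x 2..98% [-29.926  -3.374] y [-26.2 -21.1 -16.1] z [0.05383369 0.05498495] ((-16.628437042236328, -21.251123428344727), (10.403045654296875, 27.286996841430664), 89.62552642822266)
bay y 22 426 x 2..98% [-29.8   -3.15] y [18.8 23.2 28.5] z [0.05375369 0.05501537] ((-16.53795623779297, 23.79962730407715), (10.502219200134277, 27.287460327148438), 89.65484619140625)
cassette0 spot_point 0.58 [ 0.4794 -0.1878 -0.0032] [361. 210.]
cassette0 spot_point 0.28 [0.6578 0.2352 0.0089] [215. 151.]
```

View pics/w23.png

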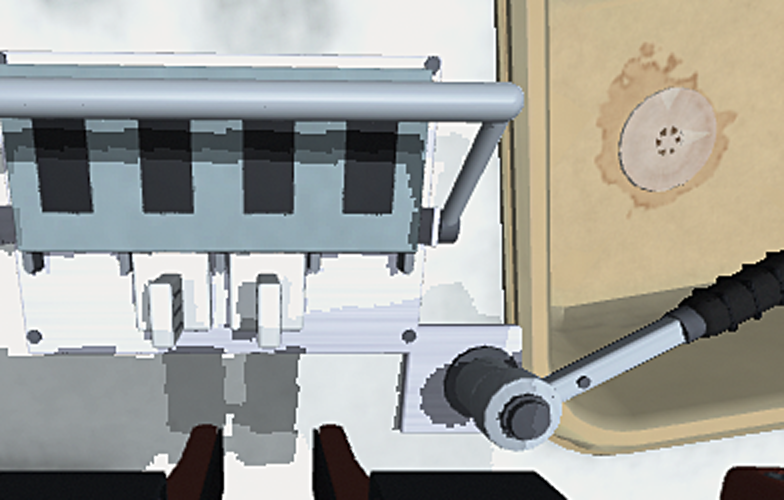

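View pics/t4.png

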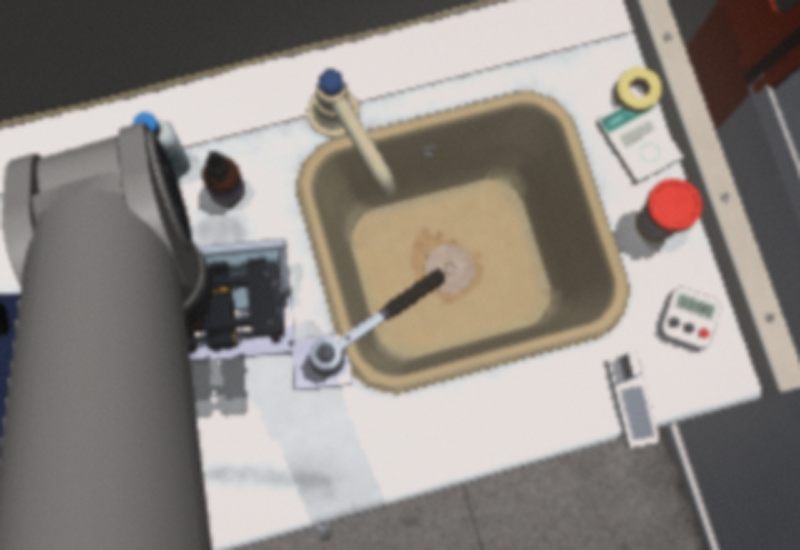

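Request:
servo_tool --series "0 0 -3 0;0.5 0 -3 0;1 -0.5 -3 0;1 -0.5 -3 0;1 -0.5 -3 0;1 -0.5 -3 0;1 -0.5 -3 0;1 -0.5 -3 0;1 -0.5 -3 0;1 -0.5 -3 0"

```text
time: 44.82
ee_pos: [0.6349, 0.3348, 0.434]
ee_rot: [0.025, 0.998, 0.046, -0.044]
force: [0.5, -0.1, 0.1]
width: 0.317
```

Request:
servo_tool --series "1.5 -0.8 -3 0;1.5 -0.8 -3 0;1.5 -0.8 -3 0;1.5 -0.8 -2 0;1 -0.5 -2 0;0 0 0 0"

```text
time: 45.32
ee_pos: [0.697, 0.3715, 0.5215]
ee_rot: [0.021, 0.998, 0.044, -0.025]
force: [-1.1, 1.1, 0.6]
width: 0.317
```

Run:
```python
from h import *
st()
```

```text
t 45.32 P [0.697  0.3715 0.5215] z [-0.048 -0.044 -0.998] yaw_x 5.0 q [-0.67  0.72  0.31  0.59 -0.2   1.91 -1.97] w 0.317 F [-1.1  1.1  0.6]
```

Request:
servo_tool --series "0 0 -1.5 0;0 0 -1.5 0;0 0 -1.5 0;0 0 -1.5 0;0 0 -1.5 0;0 0 0 0"

```text
time: 45.82
ee_pos: [0.6742, 0.3597, 0.568]
ee_rot: [0.013, 0.999, 0.044, -0.004]
force: [-0.4, -0.6, 0.7]
width: 0.317
```

Run:
```python
from h import *
st()
```

```text
t 45.82 P [0.6742 0.3597 0.568 ] z [-0.007 -0.026 -1.   ] yaw_x 5.0 q [-0.69  0.64  0.33  0.62 -0.18  1.92 -1.97] w 0.317 F [-0.4 -0.6  0.7]
```

Request:
servo_tool --series "-1.2 -2.2 0 0;-1.2 -2.2 0 0;-1.2 -2.2 0 0;-1.2 -2.2 0 0;-1.2 -2.2 0 0;-1.2 -2.2 0 0;-1.2 -2.2 0 0;-1.2 -2.2 0 0;-1.2 -2.2 0 0;0 0 0 0"

```text
time: 46.65
ee_pos: [0.539, 0.5501, 0.5669]
ee_rot: [0.009, 0.999, 0.042, 0.001]
force: [-0.8, 1.0, -0.0]
width: 0.317
```

Run:
```python
from h import *
st()
```

```text
t 46.65 P [0.539  0.5501 0.5669] z [ 0.002 -0.018 -1.   ] yaw_x 4.8 q [-0.99  0.65  0.32  0.6  -0.19  1.91 -2.28] w 0.317 F [-0.8  1.  -0. ]
```

Request:
servo_tool --series "0 -0.5 -1.5 0;0 -0.5 -1.5 0;0 0 -1 0;0 0 0 0"

```text
time: 46.98
ee_pos: [0.527, 0.5498, 0.5912]
ee_rot: [-0.002, 0.999, 0.042, 0.013]
force: [0.0, -0.5, 0.1]
width: 0.322
```

Run:
```python
from h import *
st()
```

```text
t 46.98 P [0.527  0.5498 0.5912] z [ 0.025  0.004 -1.   ] yaw_x 4.9 q [-1.01  0.62  0.33  0.6  -0.19  1.92 -2.29] w 0.322 F [ 0.  -0.5  0.1]
```

Request:
servo_tool --series "-0.5 2 0.5 0;-0.5 3 1 0;-0.5 3 1 0;-0.5 3.3 1 0;-0.5 3.3 1 0;-0.5 3.3 1 0;-0.3 3.3 1 0;-0.3 3.3 1.5 0;-0.3 3.3 1.5 0;-0.3 3.3 1.5 0" --grip 0.55

```text
time: 47.82
ee_pos: [0.5158, 0.2183, 0.4786]
ee_rot: [-0.007, 0.999, 0.04, 0.019]
force: [1.1, 0.3, 0.0]
width: 0.447
```

Request:
servo_tool --series "-0.2 3.3 1.5 0;-0.2 3.3 1.5 0;-0.2 3.3 1.5 0;-0.2 3.3 1.5 0;-0.2 3.3 1.5 0;-0.2 3.3 1.5 0;-0.2 3.3 1.5 0;-0.2 3.3 1.5 0;-0.2 3.3 1.5 0;-0.2 3.3 1.5 0"

```text
time: 48.65
ee_pos: [0.5209, -0.1407, 0.3236]
ee_rot: [-0.012, 0.999, 0.03, 0.028]
force: [1.2, -0.2, 0.6]
width: 0.453
```

Run:
```python
from h import *
goto([.517,-.183,.25],97)
```

```text
t 48.65 P [ 0.5209 -0.1407  0.3236] z [ 0.056  0.025 -0.998] yaw_x 3.4 q [-0.41  0.17  0.67  1.85 -0.16  1.11 -1.19] w 0.453 F [ 1.2 -0.2  0.6]
tool cm [-1.06  4.36  7.22] turn -3.52 (mod180)
```

Request:
servo_tool --series "0 2 0 -7;0 2 0 -7;0 0 0 -7;0 0 0 -7;0 0 0 -7;0 0 0 -7;0 0 0 -7;0 0 0 -7;0 0 0 -7;0 0 0 -7"

```text
time: 49.48
ee_pos: [0.5143, -0.2068, 0.3253]
ee_rot: [0.011, 0.797, 0.603, 0.031]
force: [-0.4, -0.1, 0.7]
width: 0.445
```

Request:
servo_tool --series "0 0 0 -7;0 0 0 -7;0 0 0 -7;0 0 0 -7;0 0 0 -7;0 0 0 -7;0 0 0 -7;0 0 0 -7;0 0 0 -7;0 0 0 -7"

```text
time: 50.32
ee_pos: [0.5072, -0.2194, 0.3327]
ee_rot: [0.034, 0.294, 0.955, 0.019]
force: [0.2, 0.5, 0.7]
width: 0.45
```

Run:
```python
from h import *
goto([.517,-.183,.25],100)
c,p,d=shot("wrist","w24.png")
rep("wrist","cassette0",c);rep("wrist","nose0",c)
```

```text
t 50.32 P [ 0.5072 -0.2194  0.3327] z [ 0.076  0.016 -0.997] yaw_x 145.7 q [-0.01  0.17  0.37  1.81 -0.11  1.11  1.38] w 0.450 F [0.2 0.5 0.7]
tool cm [1.68 3.1  8.38] turn -44.11 (mod180)
cassette0 spot_point 0.95 [ 0.4788 -0.1899 -0.001 ] [247. 126.]
nose0 spot_point 0.9 [ 0.4275 -0.1982  0.0061] [225. 102.]
```

View pics/w24.png

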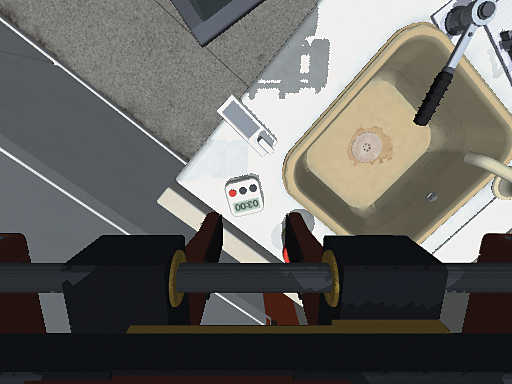

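Request:
servo_tool --series "0.2 0.5 0 -7;0.2 0.5 0 -7;0.2 0.5 0 -7;0.2 0.5 0 -7;0.2 0.5 0 -7;0 0 0 -7;0 0 0 -2;0 0 0 0"

```text
time: 51.13
ee_pos: [0.505, -0.1947, 0.3349]
ee_rot: [0.04, -0.078, 0.996, 0.004]
force: [0.2, -0.8, -0.2]
width: 0.451
```

Run:
```python
from h import *
goto([.517,-.183,.25],100)
cass(.479,-.19,.07)
```

```text
t 51.13 P [ 0.505  -0.1947  0.3349] z [ 0.079  0.015 -0.997] yaw_x -171.0 q [ 0.03  0.14  0.28  1.83 -0.09  1.11  2.06] w 0.451 F [ 0.2 -0.8 -0.2]
tool cm [-0.68  0.95  8.58] turn -1.02 (mod180)
1481 128 slab ((478.843505859375, -190.3555908203125), (105.1353530883789, 35.985816955566406), 10.99406909942627) fin ((516.4007568359375, -182.85833740234375), (28.35271453857422, 9.45074462890625), 9.185986518859863) finmean [ 0.5155 -0.1833  0.045 ] zmax 0.04730726758834112
dir fin->centre -169.10464073639767 dist 0.03732577032346866
```

Run:
```python
from h import *
goto([.516,-.183,.041],101)
```

```text
t 51.18 P [ 0.5049 -0.1949  0.3349] z [ 0.079  0.015 -0.997] yaw_x -171.1 q [ 0.03  0.14  0.28  1.83 -0.09  1.11  2.06] w 0.451 F [-0.7  0.1  0.2]
tool cm [ 1.09  0.92 29.4 ] turn -2.13 (mod180)
```

Request:
servo_tool --series "0.3 0.3 2 -1;0.3 0.3 2 -1;0.3 0.3 2 0;0.2 0 2 0;0 0 2 0;0 0 2 0;0 0 2 0;0 0 2 0;0 0 2 0;0 0 2 0"

```text
time: 52.02
ee_pos: [0.5133, -0.1894, 0.134]
ee_rot: [0.048, -0.071, 0.996, 0.001]
force: [0.2, 0.3, 0.8]
width: 0.447
```

Request:
servo_tool --series "0 0 0 0"

```text
time: 52.1
ee_pos: [0.5114, -0.1887, 0.1308]
ee_rot: [0.045, -0.069, 0.997, 0.002]
force: [0.3, 0.2, -1.5]
width: 0.449
```

Run:
```python
from h import *
goto([.516,-.183,.041],101)
c,p,d=shot("wrist","w25.png")
```

```text
t 52.10 P [ 0.5114 -0.1887  0.1308] z [ 0.09   0.011 -0.996] yaw_x -172.1 q [ 0.07  0.38  0.23  2.04 -0.2   0.65  2.15] w 0.449 F [ 0.3  0.2 -1.5]
tool cm [0.28 0.52 8.99] turn -3.09 (mod180)
```

View pics/w25.png

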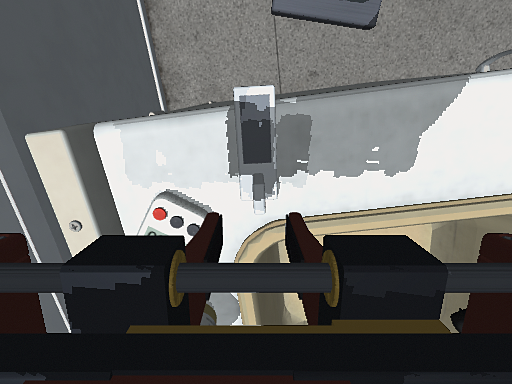

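Run:
```python
from h import *
c,p,d=shot("wrist"); W=cloud(c,d)
a=np.radians(-169); e=np.array([np.cos(a),np.sin(a)]); n=np.array([-e[1],e[0]])
v=W[...,:2]-np.array([.5165,-.183]); X=(v@e)*1000; Y=(v@n)*1000; Z=W[...,2]*1000
for x0 in range(-40,21,10):
    print(x0,[ (y0,round(float(np.nanmax(Z[(abs(X-x0)<5)&(abs(Y-y0)<4)&(Z<70)]))) if ((abs(X-x0)<5)&(abs(Y-y0)<4)&(Z<70)).any() else None) for y0 in range(-56,57,8)])
```

```text
-40 [(-56, 10), (-48, 9), (-40, 4), (-32, 0), (-24, 8), (-16, 5), (-8, 4), (0, 2), (8, 1), (16, 2), (24, 2), (32, 2), (40, 2), (48, None), (56, 17)]
-30 [(-56, 2), (-48, 2), (-40, 1), (-32, 1), (-24, 2), (-16, 2), (-8, 2), (0, 1), (8, 2), (16, 1), (24, 2), (32, 2), (40, 2), (48, 1), (56, 18)]
-20 [(-56, 2), (-48, 2), (-40, 1), (-32, 3), (-24, 2), (-16, 2), (-8, 1), (0, None), (8, 1), (16, 1), (24, 2), (32, 2), (40, 2), (48, 1), (56, 17)]
-10 [(-56, 2), (-48, 2), (-40, 2), (-32, 2), (-24, 1), (-16, 13), (-8, 46), (0, 48), (8, 47), (16, 14), (24, 2), (32, 2), (40, 2), (48, 1), (56, 2)]
0 [(-56, 1), (-48, 2), (-40, 2), (-32, 2), (-24, 2), (-16, 13), (-8, 46), (0, 48), (8, 47), (16, 14), (24, 1), (32, 2), (40, 1), (48, 2), (56, 2)]
10 [(-56, 2), (-48, 2), (-40, 2), (-32, 2), (-24, 1), (-16, 14), (-8, 47), (0, 47), (8, 46), (16, 14), (24, 2), (32, 2), (40, 2), (48, 2), (56, 1)]
20 [(-56, 2), (-48, 1), (-40, 2), (-32, 2), (-24, 2), (-16, 14), (-8, 14), (0, 14), (8, 14), (16, 14), (24, 2), (32, 2), (40, 2), (48, 1), (56, 2)]
```

Clear space. Descend.

Request:
servo_tool --series "0.2 0.2 1.2 -1.5;0.2 0.2 1.2 -1.5;0.2 0.2 1.2 0;0.2 0 1.2 0;0.2 0 1.2 0;0.2 0 1 0;0 0 0 0"

```text
time: 52.78
ee_pos: [0.5153, -0.1889, 0.073]
ee_rot: [0.057, -0.091, 0.994, -0.003]
force: [-0.8, -0.3, 0.1]
width: 0.454
```

Run:
```python
from h import *
goto([.516,-.183,.042],101)
```

```text
t 52.78 P [ 0.5153 -0.1889  0.073 ] z [ 0.114  0.004 -0.993] yaw_x -169.5 q [ 0.11  0.47  0.18  2.08 -0.24  0.5   2.23] w 0.454 F [-0.8 -0.3  0.1]
tool cm [0.18 0.62 3.09] turn -0.63 (mod180)
```

Request:
servo_tool --series "0.1 0.6 0.5 -0.6;0.1 0 0.8 0;0.1 0 0.8 0;0.1 0 0.6 0;0.1 0 0.4 0;0 0 0 0"

```text
time: 53.28
ee_pos: [0.5155, -0.1839, 0.0421]
ee_rot: [0.06, -0.096, 0.994, -0.004]
force: [-0.0, -0.3, 0.2]
width: 0.451
```

Run:
```python
from h import *
goto([.516,-.183,.043],101)
```

```text
t 53.28 P [ 0.5155 -0.1839  0.0421] z [ 0.12   0.003 -0.993] yaw_x -168.9 q [ 0.13  0.52  0.15  2.1  -0.26  0.42  2.25] w 0.451 F [-0.  -0.3  0.2]
tool cm [-0.08  0.07 -0.08] turn -0.07 (mod180)
```

Request:
servo_tool --series "0 0 0 0;0 0 0 0;0 0 0 0;0 0 0 0;0 0 0 0;0 0 0 0" --grip 1

```text
time: 53.78
ee_pos: [0.5158, -0.1842, 0.0424]
ee_rot: [0.06, -0.095, 0.994, -0.004]
force: [-0.5, 0.7, -1.8]
width: 0.113
```

Request:
servo_tool --series "0 0 -1 0;0 0 -1 0;0 0 -1.5 0;0 0 -1.5 0;0 0 -1.5 0;0 0 -1.5 0;0 0 -1.5 0;0 0 0 0"

```text
time: 54.45
ee_pos: [0.5022, -0.185, 0.1459]
ee_rot: [0.06, -0.095, 0.994, -0.004]
force: [0.3, 0.7, -1.3]
width: 0.109
```

Run:
```python
from h import *
st()
c,p,d=shot("wrist","w26.png")
```

```text
t 54.45 P [ 0.5022 -0.185   0.1459] z [ 0.12   0.003 -0.993] yaw_x -169.0 q [ 0.06  0.33  0.23  2.08 -0.19  0.63  2.18] w 0.109 F [ 0.3  0.7 -1.3]
```

View pics/w26.png

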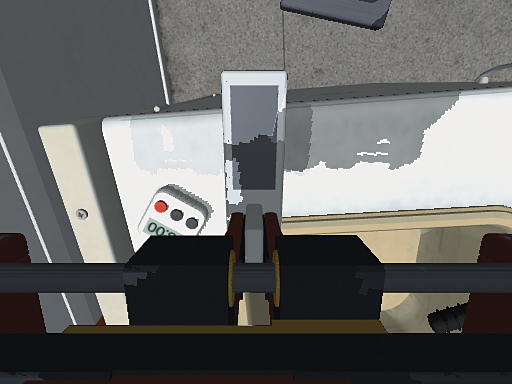

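Request:
servo_tool --series "0 2 0 0;0 2.5 0 0;0 3 0 0;0 3 0 0;0 3 0 0;0 3 0 0;0 3 0 0;0 3 0 0;0 3 0 0;0 3 0 0"

```text
time: 55.33
ee_pos: [0.445, 0.0984, 0.1345]
ee_rot: [0.059, -0.087, 0.994, -0.007]
force: [0.4, 0.3, -0.0]
width: 0.116
```

Request:
servo_tool --series "0 3 0 0;0 3 0 0;0 2 0 3;0 1 0 6;0 0 0 7;0 0 0 7;0 0 0 7;0 0 0 7;0 0 0 7;0 0 0 7"

```text
time: 56.17
ee_pos: [0.4213, 0.1995, 0.1261]
ee_rot: [0.052, 0.355, 0.933, 0.018]
force: [-0.4, 0.4, -1.7]
width: 0.114
```

Run:
```python
from h import *
goto([.4345,.2212,.15],-84.6)
```

```text
t 56.17 P [0.4213 0.1995 0.1261] z [ 0.11  -0.004 -0.994] yaw_x 138.1 q [-0.93  0.28  0.36  2.24 -0.06  0.55  0.3 ] w 0.114 F [-0.4  0.4 -1.7]
tool cm [ 0.26  2.66 -2.24] turn -46.91 (mod180)
```

Request:
servo_tool --series "0 0 -0.3 7;0 0 -0.3 7;0 0 -0.3 7;0 0 -0.3 7;0 0 -0.3 7;0 0 -0.3 7;0 0 0 7;0 0 0 7;0 0 0 7;0 0 0 7"

```text
time: 57.0
ee_pos: [0.4142, 0.1969, 0.1386]
ee_rot: [0.033, 0.834, 0.549, 0.039]
force: [-1.1, -0.4, -0.3]
width: 0.111
```

Request:
servo_tool --series "0 0 0 7;0 0 0 7;0 0 0 7;0 0 0 7;0 0 0 7;0 0 0 7;0 0 0 7;0 0 0 0"

```text
time: 57.67
ee_pos: [0.4104, 0.1949, 0.1346]
ee_rot: [0.016, 0.989, 0.141, 0.047]
force: [-0.2, -0.2, -1.0]
width: 0.112
```

Run:
```python
from h import *
goto([.4345,.2212,.12],-84.6)
slabfit(fn="w27.png")
```

```text
t 57.67 P [0.4104 0.1949 0.1346] z [ 0.097 -0.018 -0.995] yaw_x 16.4 q [-1.39  0.35  0.92  2.27 -0.38  0.61 -1.49] w 0.112 F [-0.2 -0.2 -1. ]
tool cm [ 2.92 -1.92  1.64] turn 10.76 (mod180)
slab top z at mean 0.1164 slope along dock x 0.214 y -0.003 at dock (np.float64(-120.2), np.float64(-80.0))
```

View pics/w27.png

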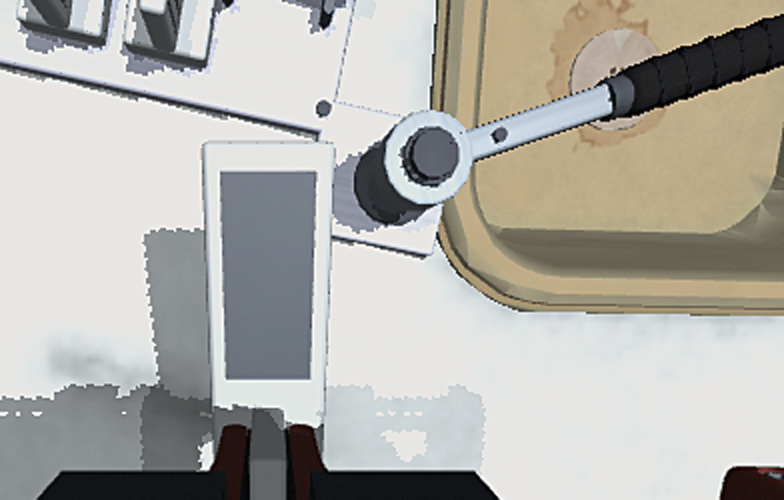

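Request:
servo_tool --series "1 -0.8 0 4;1 -0.8 0 4;1 -0.8 0 3;0.5 -0.2 0 0;0 0 0 0"

```text
time: 58.13
ee_pos: [0.4379, 0.2274, 0.135]
ee_rot: [0.013, 0.997, 0.056, 0.046]
force: [-0.4, 0.2, -0.3]
width: 0.115
```

Run:
```python
from h import *
goto([.4315,.2212,.05],-84.6);dk()
```

```text
t 58.13 P [0.4379 0.2274 0.135 ] z [ 0.094 -0.021 -0.995] yaw_x 6.5 q [-1.38  0.44  0.92  2.18 -0.46  0.67 -1.62] w 0.115 F [-0.4  0.2 -0.3]
tool cm [-1.47  0.28  8.42] turn 0.89 (mod180)
t 58.13 P [0.4379 0.2274 0.135 ] z [ 0.094 -0.021 -0.995] yaw_x 6.5 q [-1.38  0.44  0.92  2.18 -0.46  0.67 -1.62] w 0.115 F [-0.4  0.2 -0.3]
dock tcp x -0.1460 y -0.0601  cassette bottom z 0.0919  yaw err 1.06
```

Request:
servo_tool --series "-0.2 0.1 1.2 1;-0.3 0.1 1.2 0;-0.3 0.1 1.2 0;-0.3 0 1.2 0;-0.2 0 1.2 0;-0.2 0 1.2 0;-0.2 0 0.8 0;0 0 0 0"

```text
time: 58.8
ee_pos: [0.4257, 0.2162, 0.0503]
ee_rot: [0.014, 0.997, 0.061, 0.045]
force: [0.5, -1.1, -0.6]
width: 0.114
```

Run:
```python
from h import *
dk(); slabfit()
```

```text
t 58.80 P [0.4257 0.2162 0.0503] z [ 0.091 -0.022 -0.996] yaw_x 7.1 q [-1.2   0.55  0.7   2.25 -0.64  0.47 -1.47] w 0.114 F [ 0.5 -1.1 -0.6]
dock tcp x -0.1592 y -0.0701  cassette bottom z 0.0072  yaw err 1.65
slab top z at mean 0.0321 slope along dock x 0.211 y -0.025 at dock (np.float64(-102.2), np.float64(-69.3))
```

Request:
servo_tool --series "0 -0.2 0.4 1.5;0 0 0.3 0;0 0 0 0"

```text
time: 59.1
ee_pos: [0.4268, 0.2181, 0.0446]
ee_rot: [0.012, 0.998, 0.047, 0.046]
force: [-0.5, -1.1, -1.0]
width: 0.113
```

Run:
```python
from h import *
dk(); slabfit()
```

```text
t 59.10 P [0.4268 0.2181 0.0446] z [ 0.092 -0.02  -0.996] yaw_x 5.5 q [-1.2   0.56  0.69  2.25 -0.66  0.46 -1.48] w 0.113 F [-0.5 -1.1 -1. ]
dock tcp x -0.1580 y -0.0684  cassette bottom z 0.0015  yaw err 0.11
slab top z at mean 0.0265 slope along dock x 0.211 y -0.029 at dock (np.float64(-100.8), np.float64(-69.0))
```

Request:
servo_tool --series "0 0 0 0;0 0 0 0;0 0 0 0;0 0 0 0" --grip 0.72

```text
time: 59.48
ee_pos: [0.4281, 0.2187, 0.0458]
ee_rot: [0.012, 0.998, 0.048, 0.047]
force: [0.5, 0.6, 0.9]
width: 0.276
```

Run:
```python
from h import *
dk(); slabfit(fn="w28.png")
```

```text
t 59.48 P [0.4281 0.2187 0.0458] z [ 0.095 -0.019 -0.995] yaw_x 5.6 q [-1.2   0.56  0.69  2.25 -0.66  0.46 -1.48] w 0.276 F [0.5 0.6 0.9]
dock tcp x -0.1566 y -0.0678  cassette bottom z 0.0027  yaw err 0.17
slab top z at mean 0.0123 slope along dock x 0.002 y 0.002 at dock (np.float64(-98.6), np.float64(-68.8))
```

View pics/w28.png

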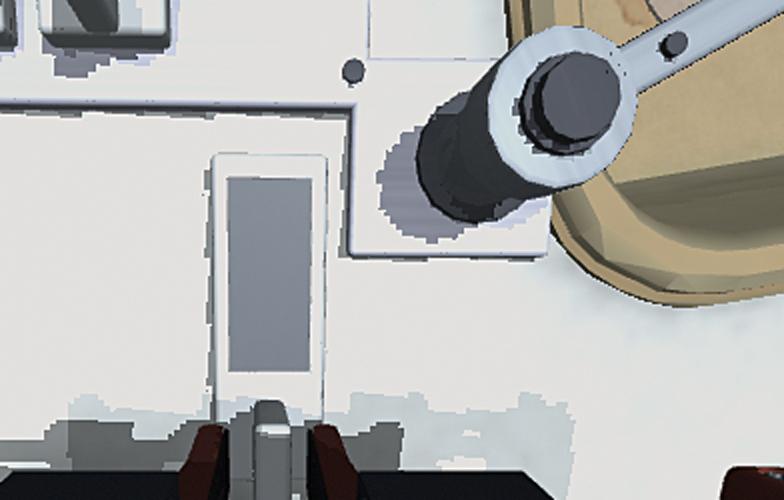

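Request:
servo_tool --series "0 0 0.3 0;0 0 0 0;0 0 0 0;0 0 0 0;0 0 0 0;0 0 0 0" --grip 1

```text
time: 60.03
ee_pos: [0.4286, 0.2189, 0.0428]
ee_rot: [0.011, 0.998, 0.048, 0.047]
force: [-0.7, 0.9, 1.1]
width: 0.113
```

Run:
```python
from h import *
dk(); slabfit()
```

```text
t 60.03 P [0.4286 0.2189 0.0428] z [ 0.096 -0.018 -0.995] yaw_x 5.6 q [-1.19  0.56  0.68  2.25 -0.67  0.45 -1.47] w 0.113 F [-0.7  0.9  1.1]
dock tcp x -0.1561 y -0.0678  cassette bottom z -0.0003  yaw err 0.18
slab top z at mean 0.0128 slope along dock x 0.001 y -0.024 at dock (np.float64(-98.2), np.float64(-68.6))
```

Request:
servo_tool --series "0 0 -0.7 0;0 -0.2 -0.8 0;0 0 0 0"

```text
time: 60.33
ee_pos: [0.4265, 0.2207, 0.0585]
ee_rot: [0.012, 0.998, 0.048, 0.047]
force: [0.8, 0.7, -1.1]
width: 0.112
```

Run:
```python
from h import *
dk(); c=slabfit(fn="w29.png")
```

```text
t 60.33 P [0.4265 0.2207 0.0585] z [ 0.094 -0.02  -0.995] yaw_x 5.5 q [-1.23  0.54  0.73  2.24 -0.63  0.49 -1.5 ] w 0.112 F [ 0.8  0.7 -1.1]
dock tcp x -0.1580 y -0.0657  cassette bottom z 0.0154  yaw err 0.14
slab top z at mean 0.0284 slope along dock x -0.001 y -0.025 at dock (np.float64(-100.2), np.float64(-66.7))
```

View pics/w29.png

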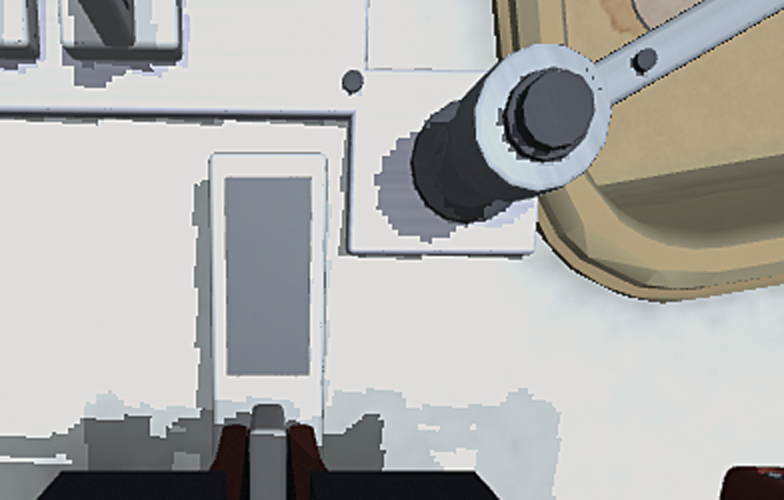

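Request:
servo_tool --series "1 0 0.15 0.1;1 0 0.15 0;1 0 0.15 0;1 0 0.15 0;1 0 0.15 0;0 0 0 0"

```text
time: 60.88
ee_pos: [0.4827, 0.2262, 0.0551]
ee_rot: [0.012, 0.998, 0.047, 0.047]
force: [-0.3, 0.0, -1.2]
width: 0.113
```

Run:
```python
from h import *
dk(); c=slabfit(fn="w30.png")
```

```text
t 60.88 P [0.4827 0.2262 0.0551] z [ 0.096 -0.019 -0.995] yaw_x 5.5 q [-1.14  0.61  0.7   2.13 -0.64  0.54 -1.47] w 0.113 F [-0.3  0.  -1.2]
dock tcp x -0.1015 y -0.0655  cassette bottom z 0.0120  yaw err 0.12
slab top z at mean 0.0251 slope along dock x 0.000 y -0.024 at dock (np.float64(-43.6), np.float64(-66.4))
```

View pics/w30.png

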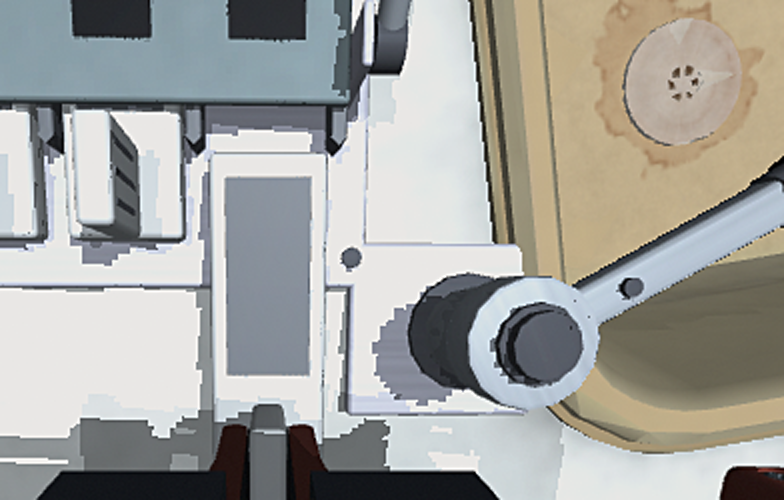

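Request:
servo_tool --series "0 -0.1 0.4 0.1;0.3 0 0.1 0;0.6 0 0.06 0;0 0 0 0"

```text
time: 61.27
ee_pos: [0.488, 0.2268, 0.049]
ee_rot: [0.012, 0.998, 0.046, 0.043]
force: [1.7, 0.3, 3.0]
width: 0.116
```

Run:
```python
from h import *
dk(); c=slabfit((235,120,275,185),fn="w31.png")
```

```text
t 61.27 P [0.488  0.2268 0.049 ] z [ 0.087 -0.02  -0.996] yaw_x 5.4 q [-1.12  0.62  0.69  2.11 -0.65  0.55 -1.46] w 0.116 F [1.7 0.3 3. ]
dock tcp x -0.0961 y -0.0655  cassette bottom z 0.0059  yaw err -0.05
slab top z at mean 0.0207 slope along dock x 0.026 y -0.027 at dock (np.float64(-46.6), np.float64(-66.5))
```

View pics/w31.png

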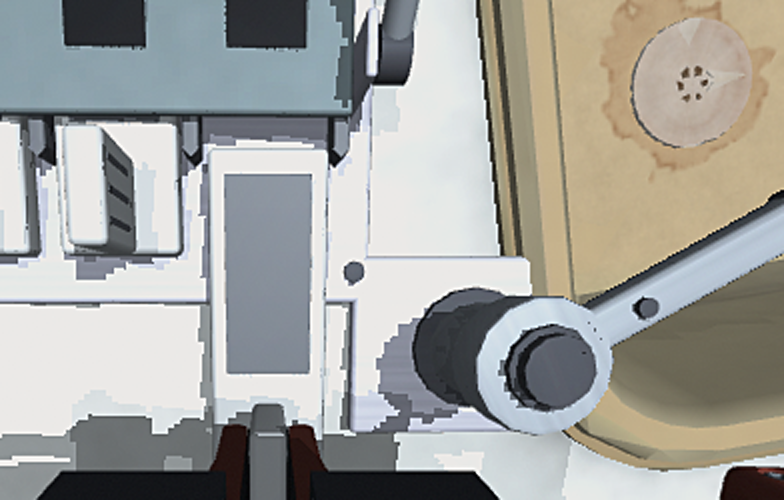

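Request:
servo_tool --series "0.4 -0.1 -0.05 0;0.7 0 0.07 0;0.8 0 0.08 0;0.8 0 0.08 0;0 0 0 0"

```text
time: 61.73
ee_pos: [0.5095, 0.2305, 0.0493]
ee_rot: [0.011, 0.998, 0.047, 0.036]
force: [0.2, 0.2, 0.6]
width: 0.112
```

Run:
```python
from h import *
dk(); c=slabfit((235,140,275,185),fn="w32.png")
```

```text
t 61.73 P [0.5095 0.2305 0.0493] z [ 0.072 -0.019 -0.997] yaw_x 5.5 q [-1.08  0.65  0.69  2.05 -0.64  0.6  -1.45] w 0.112 F [0.2 0.2 0.6]
dock tcp x -0.0744 y -0.0638  cassette bottom z 0.0062  yaw err 0.06
slab top z at mean 0.0211 slope along dock x 0.026 y -0.021 at dock (np.float64(-31.3), np.float64(-64.6))
```

View pics/w32.png

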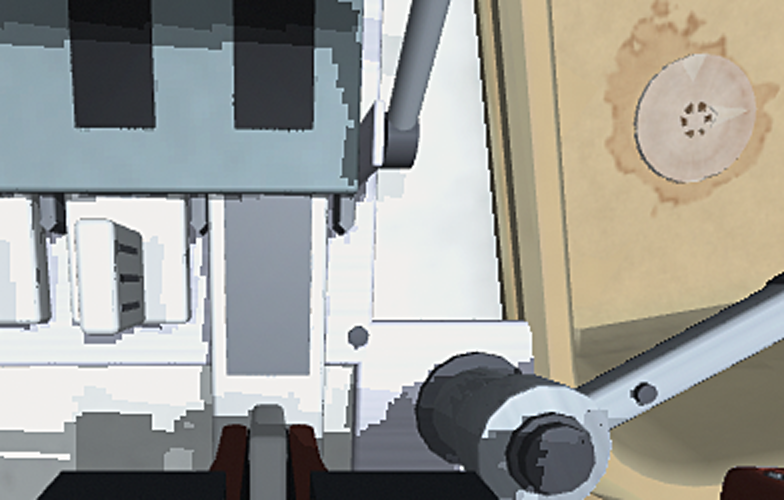

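Inside the bay. Push on.

Request:
servo_tool --series "1 0 0.07 0;1 0 0.07 0;1 0 0.06 0;1 0 0.06 0;0.5 0 0.05 0;0 0 0 0"

```text
time: 62.28
ee_pos: [0.5413, 0.2332, 0.0496]
ee_rot: [0.009, 0.999, 0.047, 0.018]
force: [-0.9, 0.5, 2.4]
width: 0.115
```

Run:
```python
from h import *
dk()
```

```text
t 62.28 P [0.5413 0.2332 0.0496] z [ 0.037 -0.016 -0.999] yaw_x 5.5 q [-1.03  0.7   0.68  1.96 -0.64  0.68 -1.44] w 0.115 F [-0.9  0.5  2.4]
dock tcp x -0.0425 y -0.0641  cassette bottom z 0.0065  yaw err 0.06
```

Request:
servo_tool --series "1 0 0 0;1 0 0 0;0.8 0 0 0;0.6 0 0 0;0.5 0 0 0;0 0 0 0"

```text
time: 62.78
ee_pos: [0.5688, 0.2358, 0.0484]
ee_rot: [0.009, 0.999, 0.048, 0.001]
force: [2.1, 0.5, 2.3]
width: 0.114
```

Run:
```python
from h import *
dk()
```

```text
t 62.78 P [0.5688 0.2358 0.0484] z [ 0.003 -0.018 -1.   ] yaw_x 5.5 q [-0.98  0.74  0.67  1.87 -0.63  0.76 -1.43] w 0.114 F [2.1 0.5 2.3]
dock tcp x -0.0149 y -0.0641  cassette bottom z 0.0053  yaw err 0.08
```

Request:
servo_tool --series "0.5 0 0 0;0.4 0 0 0;0.4 0 0 0"

```text
time: 63.03
ee_pos: [0.5714, 0.2359, 0.0475]
ee_rot: [0.008, 0.999, 0.048, -0.012]
force: [-15.4, -1.6, 17.1]
width: 0.113
```

Run:
```python
from h import *
dk()
```

```text
t 63.03 P [0.5714 0.2359 0.0475] z [-0.023 -0.018 -1.   ] yaw_x 5.5 q [-0.96  0.75  0.67  1.85 -0.63  0.8  -1.43] w 0.113 F [-15.4  -1.6  17.1]
dock tcp x -0.0123 y -0.0642  cassette bottom z 0.0044  yaw err 0.07
```

Request:
servo_tool --series "0 0 0 0;0 0 0 0;0 0 0 0" --grip 0.68

```text
time: 63.28
ee_pos: [0.5721, 0.2356, 0.0469]
ee_rot: [0.009, 0.999, 0.048, -0.013]
force: [-0.9, -3.5, 2.9]
width: 0.295
```

Request:
servo_tool --series "0 0 -1 0;0 0 -1 0;0 0 -1 0;0 0 -1 0;0 0 -1 0;-0.5 0 -1 0;-1 0 -1 0;-1 0 -1 0;-1 0 -1 0;0 0 0 0"

```text
time: 64.12
ee_pos: [0.5403, 0.2343, 0.149]
ee_rot: [0.008, 0.999, 0.047, -0.01]
force: [0.5, 0.8, 0.3]
width: 0.319
```

Run:
```python
from h import *
dk(); fins()
shot("wrist","w33.png",(120,0,512,250),2)
c,p,d=shot("side","s2.png",(120,120,330,320),3)
```

```text
t 64.12 P [0.5403 0.2343 0.149 ] z [-0.018 -0.017 -1.   ] yaw_x 5.4 q [-1.09  0.58  0.8   1.88 -0.5   0.92 -1.53] w 0.319 F [0.5 0.8 0.3]
dock tcp x -0.0434 y -0.0629  cassette bottom z 0.1059  yaw err 0.03
bay y -66 373 x 2..98% [-30.056  -3.5  ] y [-68.4 -64.1 -59. ] z [0.05384284 0.05502961] ((-16.790119171142578, -64.05049133300781), (27.376928329467773, 10.497965812683105), 0.7073085308074951)
bay y -22 414 x 2..98% [-30.074  -3.352] y [-26.3 -22.  -16.7] z [0.05376524 0.05511411] ((-16.71917724609375, -21.354129791259766), (10.510628700256348, 27.348512649536133), 89.157470703125)
bay y 22 458 x 2..98% [-29.986  -3.4  ] y [18.6 22.3 28.2] z [0.05366127 0.05510904] ((-16.638044357299805, 23.50838851928711), (10.71963882446289, 27.362586975097656), 88.8002700805664)
```

View pics/w33.png

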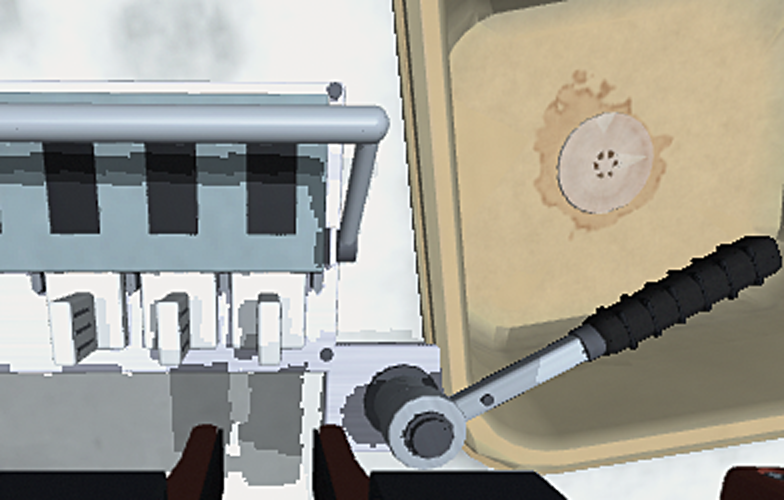

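View pics/s2.png

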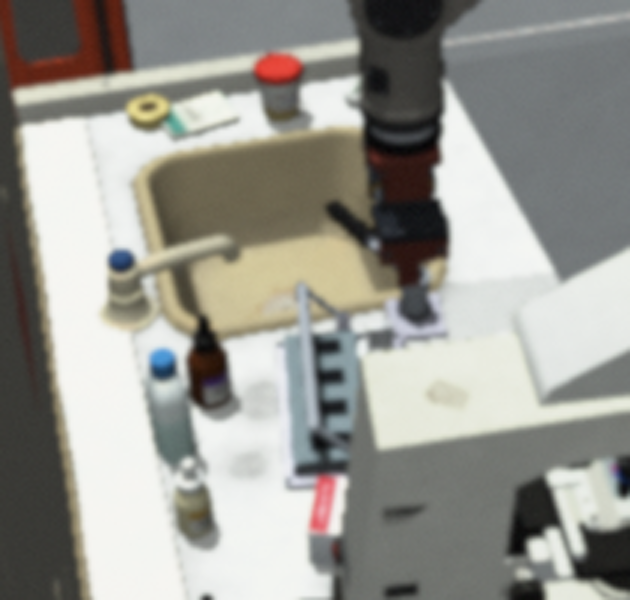

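Request:
servo_tool --series "0 0 -2 0;0 0 -2 0;0 0 -1.5 0;1.3 -1.5 0 -3;1.3 -1.5 0 -3;1.3 -1.5 0 0;1.3 -1.5 0 0;1.3 -1.5 0 0;1.3 -1.5 0 0;1.3 -1.5 0 0" --grip 0.6

```text
time: 65.1
ee_pos: [0.617, 0.3533, 0.1933]
ee_rot: [0.011, 0.995, 0.098, -0.014]
force: [-1.0, 0.5, 1.4]
width: 0.396
```

Request:
servo_tool --series "1 -1.5 0 -7;0 0 0 -7;0 0 0 -7;0 0 0 -7;0 0 0 -7;0 0 0 -7;0 0 0 -7;0 0 0 -7;0 0 0 -7;0 0 0 -7"

```text
time: 65.93
ee_pos: [0.6263, 0.3755, 0.1771]
ee_rot: [0.001, 0.749, 0.662, -0.025]
force: [-0.1, 0.4, -0.2]
width: 0.4
```

Request:
servo_tool --series "0 0 0 -7;0 0 0 -4;0 0 0 0"

```text
time: 66.18
ee_pos: [0.627, 0.3744, 0.1735]
ee_rot: [-0.002, 0.678, 0.734, -0.027]
force: [0.6, 0.1, 0.4]
width: 0.398
```

Run:
```python
from h import *
goto([.6327,.3664,.12],5.4)
c,p,d=shot("wrist","w34.png")
W=cloud(c,d); m=(W[...,2]>.07)&(W[...,2]<.1)
D=W[m]; q=np.array([dock_xy(x) for x in D]); k=(q[:,0]>30)&(q[:,0]<90)&(abs(q[:,1])<95)
print(k.sum(),np.percentile(q[k,0],[5,50,95]),np.percentile(D[k,2],[5,50,95]))
```

```text
t 66.18 P [0.627  0.3744 0.1735] z [-0.04  -0.037 -0.999] yaw_x 94.6 q [-0.86  0.69  0.39  1.44 -0.26  1.12 -0.35] w 0.398 F [0.6 0.1 0.4]
tool cm [-0.66  0.74  5.34] turn -0.93 (mod180)
1681 [55.  60.4 65.8] [0.08418718 0.08729306 0.08875218]
```

View pics/w34.png

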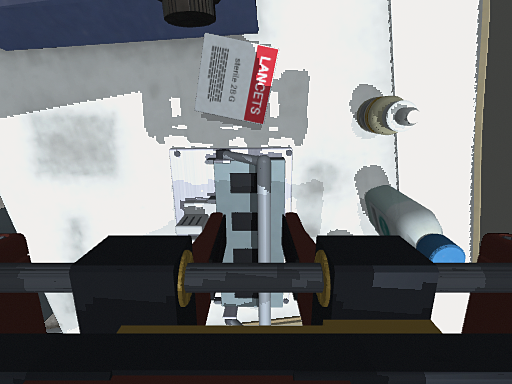

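Run:
```python
from h import *
c,p,d=shot("wrist"); W=cloud(c,d); q=W.reshape(-1,3); q=q[np.isfinite(q).all(1)]
for x0 in np.arange(.64,.80,.02):
    m=(abs(q[:,0]-x0)<.01)&(abs(q[:,1]-.37)<.05)&(q[:,2]<.16); print(round(x0,2), m.sum(), q[m,2].max().round(3) if m.any() else None)
```

```text
0.64 2181 0.16
0.66 1295 0.159
0.68 1428 0.002
0.7 1489 0.002
0.72 1477 0.002
0.74 2067 0.087
0.76 3854 0.124
0.78 1328 0.124
0.8 929 0.006
```

Request:
servo_tool --series "-0.5 0.4 1 -0.5;0 0.4 1.2 -0.5;0 0 1.2 0;0 0 1.2 0;0 0 1.2 0;0 0 1 0;0 0 0 0"

```text
time: 66.87
ee_pos: [0.6323, 0.3657, 0.0949]
ee_rot: [-0.002, 0.676, 0.736, -0.029]
force: [-0.9, -1.1, -0.3]
width: 0.399
```

Run:
```python
from h import *
goto([.6320,.3664,.088],5.4)
```

```text
t 66.87 P [0.6323 0.3657 0.0949] z [-0.043 -0.04  -0.998] yaw_x 94.9 q [-0.84  0.77  0.36  1.49 -0.28  1.   -0.32] w 0.399 F [-0.9 -1.1 -0.3]
tool cm [0.1  0.01 0.69] turn -0.55 (mod180)
```

Request:
servo_tool --series "0 0 0.6 -0.5;0 0 0 0;0 0 0 0;0 0 0 0;0 0 0 0;0 0 0 0" --grip 1 --grip_force 8

```text
time: 67.37
ee_pos: [0.6322, 0.3657, 0.0877]
ee_rot: [-0.002, 0.672, 0.74, -0.029]
force: [0.8, 0.3, -4.5]
width: 0.132
```

Run:
```python
from h import *
bar((.5776,.301),5.4)
```

```text
t 67.37 P [0.6322 0.3657 0.0877] z [-0.042 -0.04  -0.998] yaw_x 95.5 q [-0.83  0.78  0.35  1.49 -0.28  0.98 -0.31] w 0.132 F [ 0.8  0.3 -4.5]
bar theta 2.291 r 0.0608  side 0.0590
```

Request:
servo_tool --series "0 -0.6 -0.5 0;0 -0.7 -0.4 0;0 -0.75 -0.3 0;0 -0.8 -0.2 0;0 -0.8 -0.1 0;0 0 0 0"

```text
time: 67.87
ee_pos: [0.5947, 0.3622, 0.1067]
ee_rot: [-0.001, 0.673, 0.74, -0.027]
force: [1.2, 0.4, -7.8]
width: 0.131
```

Run:
```python
from h import *
bar((.5776,.301),5.4)
```

```text
t 67.87 P [0.5947 0.3622 0.1067] z [-0.038 -0.039 -0.999] yaw_x 95.5 q [-0.88  0.7   0.36  1.58 -0.27  0.96 -0.33] w 0.131 F [ 1.2  0.4 -7.8]
bar theta 1.609 r 0.0648  side 0.0591
```

Request:
servo_tool --series "0 -0.8 0.2 0;0 -0.8 0.2 0;0 -0.75 0.3 0;0 -0.7 0.4 0;0 -0.65 0.5 0;0 0 0 0"

```text
time: 68.37
ee_pos: [0.5589, 0.3592, 0.0972]
ee_rot: [0.002, 0.673, 0.739, -0.021]
force: [2.1, 0.2, -5.9]
width: 0.131
```

Run:
```python
from h import *
bar((.5776,.301),5.4)
shot("wrist","w35.png")
```

```text
t 68.37 P [0.5589 0.3592 0.0972] z [-0.026 -0.033 -0.999] yaw_x 95.4 q [-0.92  0.66  0.36  1.68 -0.27  0.88 -0.35] w 0.131 F [ 2.1  0.2 -5.9]
bar theta 1.028 r 0.0644  side 0.0595
```

View pics/w35.png

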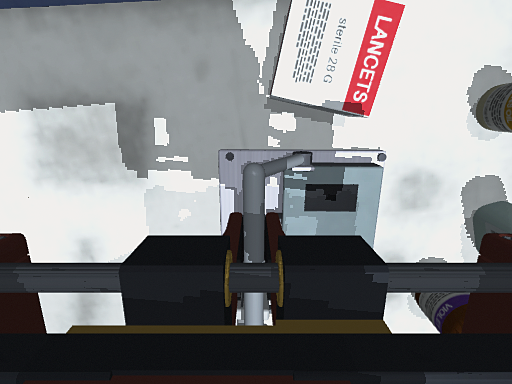

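Request:
servo_tool --series "0 -0.65 0.5 0;0 -0.6 0.55 0;0 -0.5 0.6 0;0 -0.45 0.65 0;0 -0.35 0.7 0;0 -0.25 0.7 0;0 0 0 0"

```text
time: 69.0
ee_pos: [0.5309, 0.3568, 0.0581]
ee_rot: [0.003, 0.673, 0.739, -0.017]
force: [5.0, 1.3, -1.7]
width: 0.13
```

Run:
```python
from h import *
bar((.5776,.301),5.4)
shot("wrist","w36.png")
```

```text
t 69.00 P [0.5309 0.3568 0.0581] z [-0.019 -0.029 -0.999] yaw_x 95.4 q [-0.94  0.68  0.34  1.77 -0.29  0.78 -0.36] w 0.130 F [ 5.   1.3 -1.7]
bar theta 0.256 r 0.0634  side 0.0598
```

View pics/w36.png

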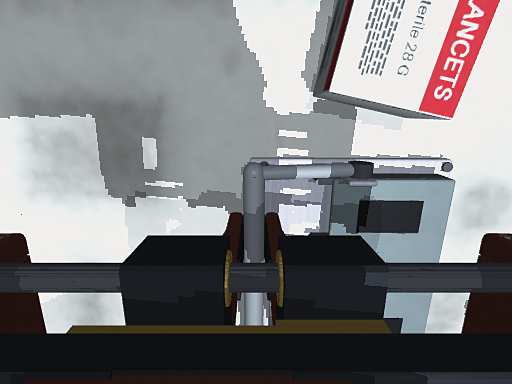

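Request:
servo_tool --series "0 -0.1 0.6 0;0 0 0.6 0;0 0 0.5 0;0 0 0.4 0;0 0 0.3 0"

```text
time: 69.47
ee_pos: [0.5296, 0.3574, 0.0336]
ee_rot: [0.002, 0.673, 0.739, -0.016]
force: [-0.4, -0.2, 20.6]
width: 0.138
```

Run:
```python
from h import *
bar((.5776,.301),5.4)
```

```text
t 69.47 P [0.5296 0.3574 0.0336] z [-0.019 -0.027 -0.999] yaw_x 95.4 q [-0.93  0.71  0.32  1.78 -0.3   0.73 -0.35] w 0.138 F [-0.4 -0.2 20.6]
bar theta -0.133 r 0.0631  side 0.0605
```

Request:
servo_tool --series "0 0 -0.3 0;0 0 0 0;0 0 0 0;0 0 0 0;0 0 -1 0;0 0 -1 0;0 0 -1.5 0;0 0 -2 0;0 0 -2 0;0 0 0 0" --grip 0.6

```text
time: 70.3
ee_pos: [0.5296, 0.3558, 0.1079]
ee_rot: [0.003, 0.674, 0.739, -0.021]
force: [0.5, 1.0, 0.5]
width: 0.406
```

Run:
```python
from h import *
st()
c,p,d=shot("wrist","w37.png")
W=cloud(c,d); m=(W[...,2]>.03)&(W[...,2]<.07)
D=W[m]; q=np.array([dock_xy(x) for x in D]); k=(q[:,0]>-60)&(q[:,0]<-33)&(abs(q[:,1])<95)
print(k.sum(),np.percentile(q[k,0],[5,50,95]),np.percentile(D[k,2],[5,50,80,95]))
```

```text
t 70.30 P [0.5296 0.3558 0.1079] z [-0.025 -0.035 -0.999] yaw_x 95.3 q [-0.96  0.61  0.37  1.75 -0.26  0.87 -0.38] w 0.406 F [0.5 1.  0.5]Traceback (most recent call last):
  File "<stdin>", line 6, in <module>
    return _quantile_unchecked(
        a, q, axis, out, overwrite_input, method, keepdims, weights)
    return _ureduce(a,
                    func=_quantile_ureduce_func,
    ...<5 lines>...
                    overwrite_input=overwrite_input,
                    method=method)
    r = func(a, **kwargs)
    result = _quantile(arr,
                       quantiles=q,
    ...<2 lines>...
                       out=out,
                       weights=wgt)
    slices_having_nans = np.isnan(arr[-1, ...])
                                  ~~~^^^^^^^^^
IndexError: index -1 is out of bounds for axis 0 with size 0
```

View pics/w37.png

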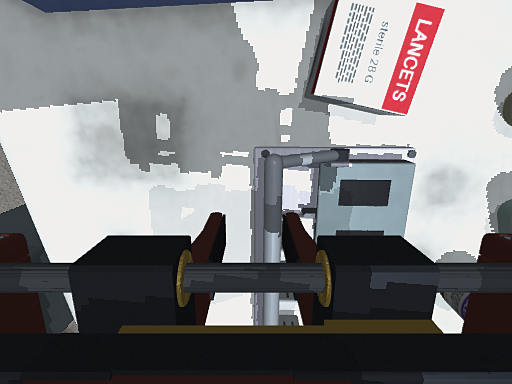

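Run:
```python
from h import *
c,p,d=shot("wrist"); W=cloud(c,d); q=W[165:240,262:285].reshape(-1,3); q=q[np.isfinite(q).all(1)]
Q=np.array([[*dock_xy(x),x[2]*1000] for x in q]); Q=Q[Q[:,2]>30]; print(len(Q),np.percentile(Q,[5,50,95],axis=0).round(1))
```

```text
1415 [[-37.1  52.   73.9]
 [-31.9  74.9  77. ]
 [-26.9  96.4  81.6]]
```

Request:
servo_tool --series "0 0.4 -0.4 0;0 0.4 0 0;0 0 0 0;0 0 0 0;0 0 0 0;0 0 0 0" --grip 1 --grip_force 20

```text
time: 70.9
ee_pos: [0.5304, 0.3549, 0.1026]
ee_rot: [-0.0, 0.672, 0.74, -0.03]
force: [-0.1, 0.3, -0.2]
width: 0.009
```

Request:
servo_tool --series "0 0 0.6 0;0 0 0.6 0;0 -0.2 0.6 0;0 -0.2 0.6 0"

```text
time: 71.23
ee_pos: [0.5186, 0.3539, 0.0778]
ee_rot: [-0.005, 0.672, 0.74, -0.035]
force: [0.0, 0.2, -0.2]
width: 0.009
```

Run:
```python
from h import *
dk()
shot("wrist","w38.png")
```

```text
t 71.23 P [0.5186 0.3539 0.0778] z [-0.053 -0.045 -0.998] yaw_x 95.6 q [-0.95  0.65  0.35  1.76 -0.28  0.85 -0.37] w 0.009 F [ 0.   0.2 -0.2]
dock tcp x -0.0538 y 0.0582  cassette bottom z 0.0347  yaw err 90.22
```

View pics/w38.png

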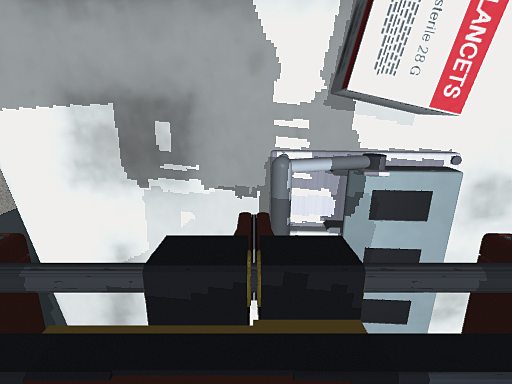

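Request:
servo_tool --series "0 -0.3 -1 0;0 0 -1 0;0 0 -1 0;0 0 -1 0;0 0 -1 0;0 0 0 0"

```text
time: 71.78
ee_pos: [0.5193, 0.3556, 0.1328]
ee_rot: [-0.004, 0.672, 0.74, -0.034]
force: [-0.2, 0.9, 0.2]
width: 0.003
```

Run:
```python
from h import *
dk()
c,p,d=shot("wrist","w39.png"); W=cloud(c,d); q=W[150:215,250:330].reshape(-1,3); q=q[np.isfinite(q).all(1)]
Q=np.array([[*dock_xy(x),x[2]*1000] for x in q]); Q=Q[(Q[:,2]>40)&(abs(Q[:,1]-80)<20)&(Q[:,2]<100)]; print(len(Q),np.percentile(Q,[5,50,95],axis=0).round(1))
fins()
```

```text
t 71.78 P [0.5193 0.3556 0.1328] z [-0.051 -0.045 -0.998] yaw_x 95.6 q [-0.97  0.58  0.38  1.73 -0.25  0.94 -0.39] w 0.003 F [-0.2  0.9  0.2]
dock tcp x -0.0529 y 0.0599  cassette bottom z 0.0897  yaw err 90.17
1003 [[-44.7  62.9  48.4]
 [-37.9  86.7  60.9]
 [ -5.4  99.3  63. ]]
bay y 22 65 x 2..98% [-33.448  -5.556] y [28.3  28.9  32.52] z [0.04834964 0.05011766] ((-20.270748138427734, 28.486682891845703), (5.957988262176514, 30.998945236206055), 81.9254150390625)
bay y 66 299 x 2..98% [-45.404 -33.8  ] y [54.5   65.4   77.208] z [0.06079712 0.06186883] ((-39.52656936645508, 65.95572662353516), (23.768169403076172, 11.905820846557617), 89.37725830078125)
```

View pics/w39.png

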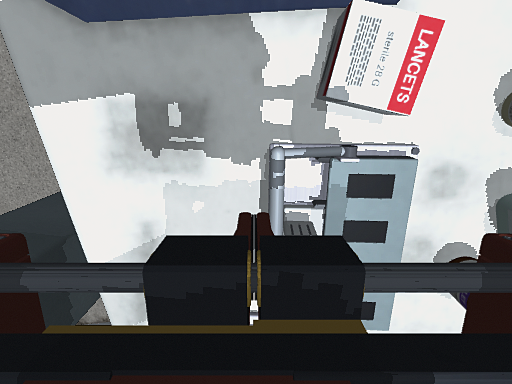

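Request:
servo_tool --series "0 0.8 0 0;0 0.8 0 0;0 0 0 0;0 0 0.8 0;0 0 0.8 0;0 0 0.8 0;0 0 0.6 0;0 0 0 0"

```text
time: 72.55
ee_pos: [0.5327, 0.3537, 0.0935]
ee_rot: [-0.004, 0.672, 0.74, -0.038]
force: [0.0, -0.4, 0.5]
width: 0.004
```

Run:
```python
from h import *
dk()
```

```text
t 72.55 P [0.5327 0.3537 0.0935] z [-0.057 -0.05  -0.997] yaw_x 95.6 q [-0.94  0.65  0.36  1.72 -0.27  0.9  -0.36] w 0.004 F [ 0.  -0.4  0.5]
dock tcp x -0.0397 y 0.0567  cassette bottom z 0.0504  yaw err 90.17
```

Request:
servo_tool --series "0 0 0.6 0;0 0 0.6 0;0 0 0.6 0;0 0 0.6 0"

```text
time: 72.88
ee_pos: [0.5298, 0.3532, 0.0679]
ee_rot: [-0.005, 0.672, 0.74, -0.038]
force: [-2.2, -0.1, 1.6]
width: 0.006
```

Run:
```python
from h import *
dk()
```

```text
t 72.88 P [0.5298 0.3532 0.0679] z [-0.059 -0.05  -0.997] yaw_x 95.6 q [-0.93  0.68  0.34  1.74 -0.28  0.85 -0.35] w 0.006 F [-2.2 -0.1  1.6]
dock tcp x -0.0427 y 0.0565  cassette bottom z 0.0248  yaw err 90.23
```

Request:
servo_tool --series "0 0 0.4 0;0 0 0.3 0"

```text
time: 73.05
ee_pos: [0.53, 0.3533, 0.0664]
ee_rot: [-0.006, 0.672, 0.74, -0.038]
force: [-11.1, -4.4, 35.2]
width: 0.008
```

Run:
```python
from h import *
dk()
```

```text
t 73.05 P [0.53   0.3533 0.0664] z [-0.061 -0.048 -0.997] yaw_x 95.6 q [-0.93  0.68  0.34  1.74 -0.28  0.85 -0.35] w 0.008 F [-11.1  -4.4  35.2]
dock tcp x -0.0425 y 0.0566  cassette bottom z 0.0233  yaw err 90.20
```

Request:
servo_tool --series "0 0 -0.5 0;0 0 -1 0;0 0 -1.5 0;0 0 -2 0;0 0 -2 0;0 0 -2 0;0 0 -2 0;0 -1 -2 0;0 -1 0 0;0 0 0 0"

```text
time: 73.88
ee_pos: [0.5206, 0.3566, 0.2038]
ee_rot: [-0.004, 0.673, 0.739, -0.036]
force: [-1.2, 0.2, -1.2]
width: 0.008
```

Run:
```python
from h import *
dk()
c,p,d=shot("wrist","w40.png"); W=cloud(c,d); q=W.reshape(-1,3); q=q[np.isfinite(q).all(1)]; q=q[(q[:,2]>.03)&(q[:,2]<.08)]
Q=np.array([[*dock_xy(x),x[2]*1000] for x in q]); Q=Q[(Q[:,0]>-55)&(Q[:,0]<-33)&(abs(Q[:,1])<92)]; print(len(Q),np.percentile(Q,[5,50,95],axis=0).round(1))
fins()
shot("top","t5.png",(110,50,430,270),2.5)
```

```text
t 73.88 P [0.5206 0.3566 0.2038] z [-0.055 -0.047 -0.997] yaw_x 95.5 q [-0.99  0.51  0.4   1.68 -0.21  1.08 -0.42] w 0.008 F [-1.2  0.2 -1.2]
dock tcp x -0.0515 y 0.0607  cassette bottom z 0.1607  yaw err 90.05
778 [[-48.5   5.8  37.6]
 [-42.5  51.2  41. ]
 [-37.6  88.5  42.6]]
bay y 22 261 x 2..98% [-30.5   -4.22] y [19.8 25.6 29.3] z [0.05354059 0.05476052] ((-16.799999237060547, 24.549999237060547), (27.600000381469727, 10.100000381469727), 0.0)
```

View pics/w40.png

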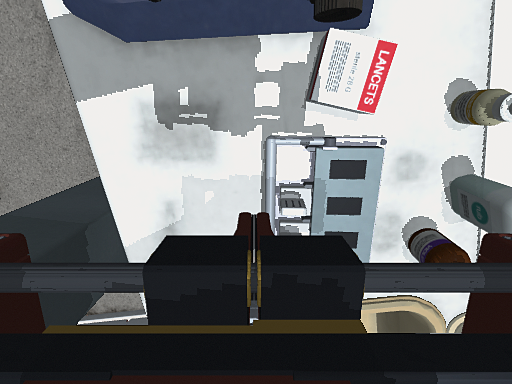

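Request:
servo_tool --series "-2 0.4 0 0;-2.6 0.4 0 0;-2.6 0.4 0 -3;-2.6 0.4 0 -3;-2.6 0.4 0 -3;-2.6 0.4 0 -3;-2.6 0.6 0 -3;-2.6 0.6 0 -3;-2.6 0.8 0 -3;-2.6 0.8 0 -3" --grip 0.6

```text
time: 74.87
ee_pos: [0.6314, 0.1223, 0.1931]
ee_rot: [-0.017, 0.491, 0.87, -0.043]
force: [-0.3, 0.7, -1.1]
width: 0.401
```

Request:
servo_tool --series "-2.4 1 0 -3;-2.4 1 0 -2;-1.5 0.8 0 0;0 0 0 0"

```text
time: 75.2
ee_pos: [0.6933, 0.0733, 0.1844]
ee_rot: [-0.021, 0.453, 0.89, -0.046]
force: [-0.0, 0.0, 0.0]
width: 0.405
```

Run:
```python
from h import *
goto([.603,.058,.15],35)
c,p,d=shot("wrist","w41.png")
rep("wrist","wrench_grip",c);rep("wrist","clamp_axis",c)
c,p,d=shot("top","t6.png",(110,50,430,270),2.5)
rep("top","wrench_grip",c)
```

```text
t 75.20 P [0.6933 0.0733 0.1844] z [-0.079 -0.064 -0.995] yaw_x 126.0 q [-0.43  0.63  0.34  1.5  -0.16  1.13  0.56] w 0.405 F [-0.  0.  0.]
tool cm [ 4.1  -7.81  4.23] turn 1.0 (mod180)
wrench_grip spot_point 0.65 [0.6052 0.0557 0.0467] [188. 149.]
clamp_axis spot_point 0.98 [0.5289 0.1623 0.0504] [179.   1.]
wrench_grip spot_point 0.47 [ 6.931e-01 -2.353e-01  3.000e-04] [372. 139.]
```

View pics/w41.png

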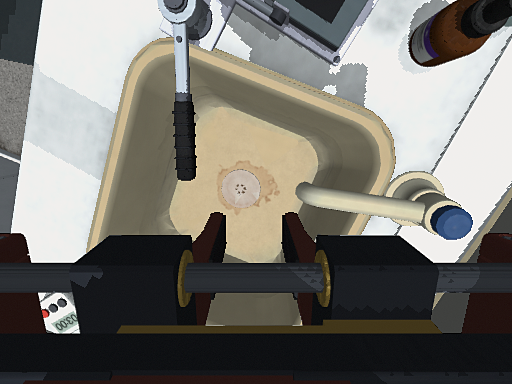

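View pics/t6.png

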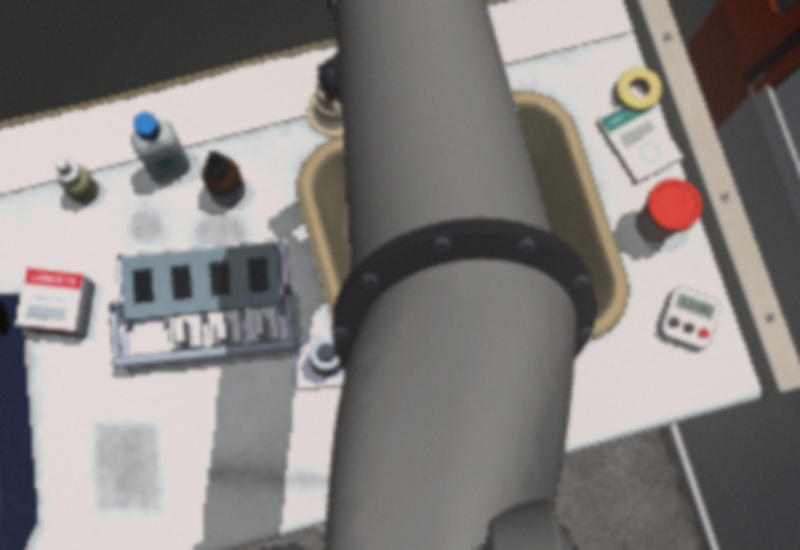

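Request:
servo_tool --series "0.7 -1.3 0 0;0.7 -1.3 0 0;0.7 -1.3 0 0;0.7 -1.3 0 0;0.7 -1.3 0.5 0;0.6 -1.1 0.5 0;0 0 1 0;0 0 0 0"

```text
time: 76.12
ee_pos: [0.5944, 0.0764, 0.1745]
ee_rot: [-0.022, 0.444, 0.895, -0.042]
force: [0.4, 0.6, -0.3]
width: 0.402
```

Run:
```python
from h import *
goto([.6045,.057,.054],35.3)
c,p,d=shot("wrist","w42.png"); W=cloud(c,d)
q=W.reshape(-1,3);q=q[np.isfinite(q).all(1)]; a=np.radians(-54.7); e=np.array([np.cos(a),np.sin(a)]); n=np.array([-e[1],e[0]])
v=q[:,:2]-np.array([.5306,.161]); X=v@e;Y=v@n; m=(X>.05)&(X<.17)&(abs(Y)<.03)&(q[:,2]>.045)&(q[:,2]<.065)
print(m.sum()); k=np.polyfit(X[m],Y[m],1); print("line off at .125: %.4f ang %.2f"%(np.polyval(k,.125),np.degrees(np.arctan(k[0]))), np.percentile(X[m],[0,5,95,100]), np.percentile(q[m,2],[50,95]))
```

```text
t 76.12 P [0.5944 0.0764 0.1745] z [-0.078 -0.056 -0.995] yaw_x 127.2 q [-0.49  0.49  0.33  1.77 -0.13  1.    0.53] w 0.402 F [ 0.4  0.6 -0.3]
tool cm [-2.19  0.78 12.02] turn 1.95 (mod180)
1853
line off at .125: -0.0020 ang -0.53 [0.0500004  0.05633612 0.15248583 0.1598959 ] [0.05569034 0.05732296]
```

View pics/w42.png

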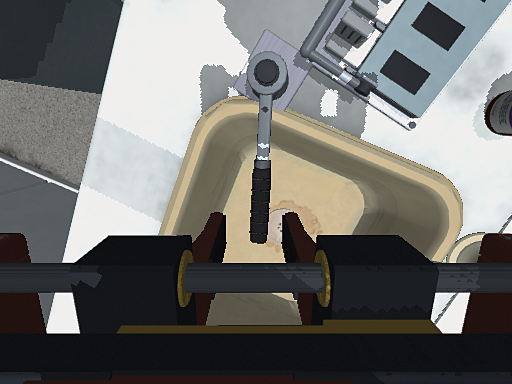

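Run:
```python
from h import *
goto([.601,.058,.054],34.8)
```

```text
t 76.17 P [0.5951 0.0766 0.1753] z [-0.077 -0.055 -0.995] yaw_x 127.2 q [-0.49  0.49  0.33  1.76 -0.13  1.    0.53] w 0.405 F [-0.1  0.3  0.4]
tool cm [-1.86  0.5  12.13] turn 2.44 (mod180)
```

Request:
servo_tool --series "-0.6 0.2 1 1;-0.6 0.2 1.5 1;-0.6 0 1.5 0.5;0 0 1.5 0;0 0 1.5 0;0 0 1.2 0;0 0 0 0"

```text
time: 76.75
ee_pos: [0.6108, 0.0605, 0.088]
ee_rot: [-0.018, 0.465, 0.884, -0.04]
force: [-1.5, -0.2, 0.4]
width: 0.403
```

Run:
```python
from h import *
goto([.601,.058,.054],34.8)
shot("wrist","w43.png")
```

```text
t 76.75 P [0.6108 0.0605 0.088 ] z [-0.069 -0.055 -0.996] yaw_x 124.5 q [-0.44  0.62  0.31  1.79 -0.18  0.85  0.55] w 0.403 F [-1.5 -0.2  0.4]
tool cm [ 0.37 -0.64  3.47] turn -0.33 (mod180)
```

View pics/w43.png

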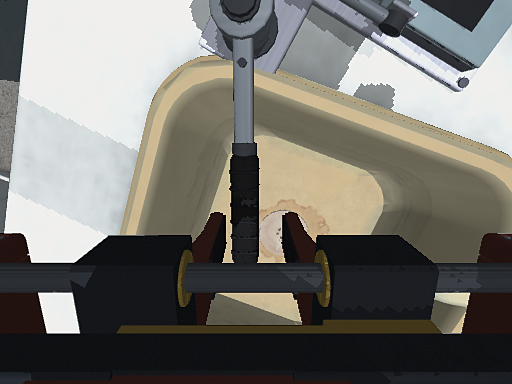

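Request:
servo_tool --series "0.3 -0.6 0 0;0 0 0.9 0;0 0 0.9 0;0 0 0.9 0;0 0 0.6 0;0 0 0 0"

```text
time: 77.3
ee_pos: [0.6042, 0.0582, 0.0561]
ee_rot: [-0.015, 0.465, 0.884, -0.038]
force: [-0.1, -0.3, -1.3]
width: 0.395
```

Run:
```python
from h import *
goto([.601,.058,.054],34.8)
```

```text
t 77.30 P [0.6042 0.0582 0.0561] z [-0.063 -0.054 -0.997] yaw_x 124.5 q [-0.43  0.65  0.3   1.82 -0.2   0.77  0.56] w 0.395 F [-0.1 -0.3 -1.3]
tool cm [ 0.17 -0.26  0.23] turn -0.35 (mod180)
```

Request:
servo_tool --series "0.1 -0.2 0.2 0;0 0 0 0;0 0 0 0;0 0 0 0" --grip 0.75 --grip_force 20

```text
time: 77.63
ee_pos: [0.6017, 0.0577, 0.0539]
ee_rot: [-0.015, 0.465, 0.884, -0.038]
force: [-0.4, 0.1, -0.1]
width: 0.251
```

Request:
servo_tool --series "0 -0.8 0 3;0 -0.8 0 3.5;0 -0.8 0 3.5"

```text
time: 77.88
ee_pos: [0.5894, 0.0511, 0.058]
ee_rot: [-0.006, 0.541, 0.84, -0.032]
force: [8.1, 4.6, -5.7]
width: 0.255
```

```bash
cat >> h.py <<'E'
def wr():
    s,P,R=st(); g=P+R[:,2]*.006; v=g[:2]-np.array([.5306,.161]); F=s["force"]; y=R[:,1]
    print("r %.4f ang %.2f deg  handle-perp %.2f  Ftang(+y_t) %.1f Frad(x_t) %.1f"%(np.hypot(*v),np.degrees(np.arctan2(v[1],v[0])),np.degrees(np.arctan2(R[1,0],R[0,0]))-180,F@y,F@R[:,0]))
E
python3 -c "
from h import *
wr()"
```

```text
t 77.88 P [0.5894 0.0511 0.058 ] z [-0.045 -0.047 -0.998] yaw_x 114.5 q [-0.46  0.63  0.34  1.88 -0.24  0.73  0.43] w 0.255 F [ 8.1  4.6 -5.7]
r 0.1248 ang -62.04 deg  handle-perp -65.53  Ftang(+y_t) 9.6 Frad(x_t) 1.0
```

Request:
servo_tool --series "0 -0.8 0.15 2.5;0 -0.8 0.15 3;0 -0.8 0.15 3"

```text
time: 78.13
ee_pos: [0.5788, 0.0469, 0.0583]
ee_rot: [0.005, 0.604, 0.797, -0.022]
force: [9.1, 1.2, -7.1]
width: 0.249
```

```bash
python3 -c "
from h import *
wr()"
```

```text
t 78.13 P [0.5788 0.0469 0.0583] z [-0.018 -0.041 -0.999] yaw_x 105.7 q [-0.49  0.61  0.38  1.93 -0.28  0.69  0.32] w 0.249 F [ 9.1  1.2 -7.1]
r 0.1241 ang -67.18 deg  handle-perp -74.26  Ftang(+y_t) 9.3 Frad(x_t) -1.1
```

Request:
servo_tool --series "0 -0.9 0.1 1;0 -0.9 0.1 1;0 -0.9 0.1 1.5"

```text
time: 78.38
ee_pos: [0.567, 0.0424, 0.0598]
ee_rot: [0.018, 0.629, 0.778, -0.011]
force: [11.4, 1.9, -8.7]
width: 0.255
```

```bash
python3 -c "
from h import *
wr()"
```

```text
t 78.38 P [0.567  0.0424 0.0598] z [ 0.015 -0.039 -0.999] yaw_x 102.1 q [-0.51  0.58  0.39  1.98 -0.29  0.63  0.28] w 0.255 F [11.4  1.9 -8.7]
r 0.1243 ang -72.91 deg  handle-perp -77.91  Ftang(+y_t) 11.5 Frad(x_t) -0.1
```

Request:
servo_tool --series "0 -0.9 0.2 2;0 -0.9 0.2 2;0 -0.9 0.2 2"

```text
time: 78.63
ee_pos: [0.5561, 0.0396, 0.058]
ee_rot: [0.031, 0.669, 0.743, 0.003]
force: [12.8, -0.1, -6.5]
width: 0.252
```

```bash
python3 -c "
from h import *
wr()"
```

```text
t 78.63 P [0.5561 0.0396 0.058 ] z [ 0.049 -0.037 -0.998] yaw_x 95.9 q [-0.53  0.56  0.42  2.03 -0.33  0.57  0.2 ] w 0.252 F [12.8 -0.1 -6.5]
r 0.1243 ang -78.03 deg  handle-perp -84.09  Ftang(+y_t) 12.4 Frad(x_t) -1.1
```

Request:
servo_tool --series "0 -0.9 0.1 1.5;0 -0.9 0.1 1.5;0 -0.9 0.1 1.5"

```text
time: 78.88
ee_pos: [0.5468, 0.0382, 0.059]
ee_rot: [0.044, 0.699, 0.714, 0.017]
force: [13.6, -2.2, -8.3]
width: 0.245
```

```bash
python3 -c "
from h import *
wr()"
```

```text
t 78.88 P [0.5468 0.0382 0.059 ] z [ 0.087 -0.037 -0.996] yaw_x 91.2 q [-0.56  0.54  0.44  2.08 -0.35  0.51  0.14] w 0.245 F [13.6 -2.2 -8.3]
r 0.1242 ang -82.25 deg  handle-perp -88.84  Ftang(+y_t) 12.8 Frad(x_t) -2.1
```

Request:
servo_tool --series "0 -0.9 0.1 1.5;0 -0.9 0.1 1.5;0 -0.9 0.1 1.5"

```text
time: 79.13
ee_pos: [0.5389, 0.0379, 0.0597]
ee_rot: [0.057, 0.727, 0.684, 0.033]
force: [13.7, -2.5, -7.6]
width: 0.251
```

```bash
python3 -c "
from h import *
wr()"
```

```text
t 79.13 P [0.5389 0.0379 0.0597] z [ 0.127 -0.038 -0.991] yaw_x 86.4 q [-0.59  0.52  0.46  2.13 -0.38  0.44  0.08] w 0.251 F [13.7 -2.5 -7.6]
r 0.1237 ang -85.80 deg  handle-perp -93.61  Ftang(+y_t) 12.7 Frad(x_t) -1.4
```

Request:
servo_tool --series "0 -1.6 0 2"

```text
time: 79.22
ee_pos: [0.5316, 0.038, 0.0605]
ee_rot: [0.063, 0.739, 0.67, 0.04]
force: [16.8, -3.7, -7.7]
width: 0.255
```

```bash
python3 -c "
from h import *
wr()"
```

```text
t 79.22 P [0.5316 0.038  0.0605] z [ 0.144 -0.039 -0.989] yaw_x 84.3 q [-0.61  0.51  0.47  2.16 -0.39  0.41  0.05] w 0.255 F [16.8 -3.7 -7.7]
r 0.1233 ang -89.16 deg  handle-perp -95.74  Ftang(+y_t) 15.8 Frad(x_t) -1.8
```

Request:
servo_tool --series "0 -1.3 0 2"

```text
time: 79.3
ee_pos: [0.5249, 0.0384, 0.0609]
ee_rot: [0.067, 0.751, 0.655, 0.046]
force: [13.3, -4.2, -5.7]
width: 0.253
```

```bash
python3 -c "
from h import *
wr()"
```

```text
t 79.30 P [0.5249 0.0384 0.0609] z [ 0.157 -0.04  -0.987] yaw_x 82.1 q [-0.62  0.5   0.48  2.19 -0.41  0.39  0.02] w 0.253 F [13.3 -4.2 -5.7]
r 0.1229 ang -92.20 deg  handle-perp -97.89  Ftang(+y_t) 12.7 Frad(x_t) -2.2
```

Request:
servo_tool --series "0 -1.4 0 2"

```text
time: 79.38
ee_pos: [0.519, 0.0389, 0.0617]
ee_rot: [0.072, 0.763, 0.64, 0.053]
force: [15.7, -7.8, -5.2]
width: 0.254
```

```bash
python3 -c "
from h import *
wr()"
```

```text
t 79.38 P [0.519  0.0389 0.0617] z [ 0.174 -0.042 -0.984] yaw_x 79.9 q [-0.64  0.49  0.49  2.21 -0.42  0.36 -0.01] w 0.254 F [15.7 -7.8 -5.2]
r 0.1228 ang -94.93 deg  handle-perp -100.08  Ftang(+y_t) 15.6 Frad(x_t) -4.9
```

Request:
servo_tool --series "0 -1.4 0.2 1"

```text
time: 79.47
ee_pos: [0.5132, 0.0394, 0.0603]
ee_rot: [0.077, 0.77, 0.631, 0.06]
force: [14.6, -8.4, -4.5]
width: 0.251
```

```bash
python3 -c "
from h import *
wr()"
```

```text
t 79.47 P [0.5132 0.0394 0.0603] z [ 0.19  -0.044 -0.981] yaw_x 78.7 q [-0.65  0.48  0.49  2.24 -0.43  0.33 -0.03] w 0.251 F [14.6 -8.4 -4.5]
r 0.1229 ang -97.61 deg  handle-perp -101.33  Ftang(+y_t) 14.8 Frad(x_t) -5.3
```

Request:
servo_tool --series "0 -1.5 0.2 1"

```text
time: 79.55
ee_pos: [0.5059, 0.0401, 0.0582]
ee_rot: [0.082, 0.776, 0.622, 0.066]
force: [10.5, -8.4, -3.2]
width: 0.254
```

```bash
python3 -c "
from h import *
wr()"
```

```text
t 79.55 P [0.5059 0.0401 0.0582] z [ 0.204 -0.046 -0.978] yaw_x 77.4 q [-0.67  0.47  0.49  2.26 -0.44  0.29 -0.04] w 0.254 F [10.5 -8.4 -3.2]
r 0.1234 ang -100.95 deg  handle-perp -102.55  Ftang(+y_t) 11.1 Frad(x_t) -5.9
```

Run:
```python
from h import *
wr()
c,p,d=shot("wrist","w44.png"); W=cloud(c,d)
q=W.reshape(-1,3);q=q[np.isfinite(q).all(1)]
a=np.radians(-98); e=np.array([np.cos(a),np.sin(a)]); n=np.array([-e[1],e[0]])
v=q[:,:2]-np.array([.5306,.161]); X=v@e;Y=v@n; m=(X>.03)&(X<.105)&(abs(Y)<.03)&(q[:,2]>.045)&(q[:,2]<.065)
k=np.polyfit(X[m],Y[m],1); print(m.sum(),"handle ang %.2f off %.4f"%(-98+np.degrees(np.arctan(k[0])),k[1]),np.percentile(X[m],[5,95]))
wr()
```

```text
t 79.55 P [0.5059 0.0401 0.0582] z [ 0.204 -0.046 -0.978] yaw_x 77.4 q [-0.67  0.47  0.49  2.26 -0.44  0.29 -0.04] w 0.254 F [10.5 -8.4 -3.2]
r 0.1234 ang -100.95 deg  handle-perp -102.55  Ftang(+y_t) 11.1 Frad(x_t) -5.9
4229 handle ang -100.31 off -0.0018 [0.03349626 0.10182509]
t 79.60 P [0.5021 0.0403 0.057 ] z [ 0.199 -0.046 -0.979] yaw_x 77.4 q [-0.67  0.47  0.49  2.27 -0.45  0.29 -0.04] w 0.253 F [ 3.2 -4.6 -1.8]
r 0.1240 ang -102.71 deg  handle-perp -102.61  Ftang(+y_t) 3.6 Frad(x_t) -3.8
```

View pics/w44.png

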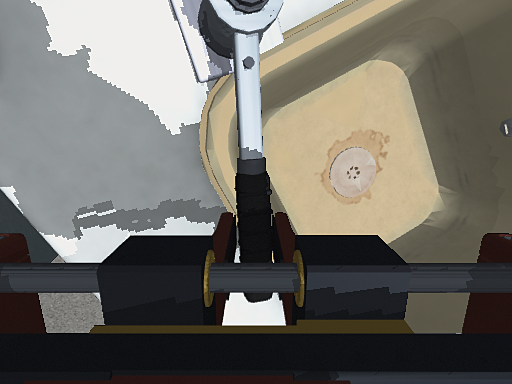

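Request:
servo_tool --series "0 0 0 0;0 0 0 0;0 0 0 0;0 0 0 0;0 0 0 0" --grip 0.2

```text
time: 80.02
ee_pos: [0.5168, 0.0408, 0.0638]
ee_rot: [0.089, 0.776, 0.62, 0.076]
force: [-0.0, -0.6, 0.3]
width: 0.592
```

```bash
cat >> h.py <<'E'
def handle(a0=-98,fn=None):
    c,p,d=shot("wrist",fn); W=cloud(c,d)
    q=W.reshape(-1,3);q=q[np.isfinite(q).all(1)]
    a=np.radians(a0); e=np.array([np.cos(a),np.sin(a)]); n=np.array([-e[1],e[0]])
    v=q[:,:2]-np.array([.5306,.161]); X=v@e;Y=v@n; m=(X>.03)&(X<.105)&(abs(Y)<.03)&(q[:,2]>.045)&(q[:,2]<.065)
    k=np.polyfit(X[m],Y[m],1); print(m.sum(),"handle ang %.2f off %.4f"%(a0+np.degrees(np.arctan(k[0])),k[1]),np.percentile(X[m],[5,95]))
E
python3 -c "
from h import *
wr(); handle(-95,'w45.png')"
```

```text
t 80.02 P [0.5168 0.0408 0.0638] z [ 0.229 -0.044 -0.972] yaw_x 77.3 q [-0.67  0.47  0.5   2.25 -0.45  0.28 -0.04] w 0.592 F [-0.  -0.6  0.3]
r 0.1211 ang -95.89 deg  handle-perp -102.68  Ftang(+y_t) 0.2 Frad(x_t) -0.5
3880 handle ang -92.12 off -0.0018 [0.03351027 0.10191551]
```

View pics/w45.png

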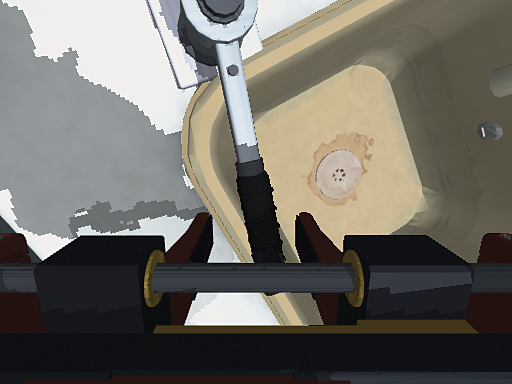

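Request:
servo_tool --series "0 0.3 -1 0;0 0.3 -1 0;0 0.25 -1 0;0 0.25 -1 0;0 0.25 -1.5 0;0 0 -2 0;0 0 -2 0;0 0 -2 0;0 0 -2 0;0 0 0 0"

```text
time: 80.9
ee_pos: [0.4899, 0.042, 0.1993]
ee_rot: [0.084, 0.777, 0.62, 0.068]
force: [0.5, 0.5, -0.3]
width: 0.796
```

Run:
```python
from h import *
st(); handle(-95,"w46.png")
c,p,d=shot("top","t7.png",(110,50,430,270),2.5)
for t in ["specimen_cup","timer","lancet_box","keeper_bar","wrench_grip"]: rep("top",t,c,n=1)
```

```text
t 80.90 P [0.4899 0.042  0.1993] z [ 0.209 -0.046 -0.977] yaw_x 77.2 q [-1.07  0.18  0.89  2.22 -0.09  0.62 -0.35] w 0.796 F [ 0.5  0.5 -0.3]
1096 handle ang -92.22 off -0.0017 [0.03381517 0.10183396]
specimen_cup spot_point 0.83 [ 0.692  -0.2328  0.001 ] [371. 139.]
timer spot_point 0.68 [ 5.763e-01 -2.625e-01 -4.000e-04] [384. 177.]
lancet_box spot_point 0.78 [0.602  0.4706 0.0023] [135. 171.]
keeper_bar spot_point 0.82 [0.5381 0.2945 0.0385] [192. 190.]
wrench_grip spot_point 0.5 [0.6014 0.2847 0.0078] [198. 170.]
```

View pics/t7.png

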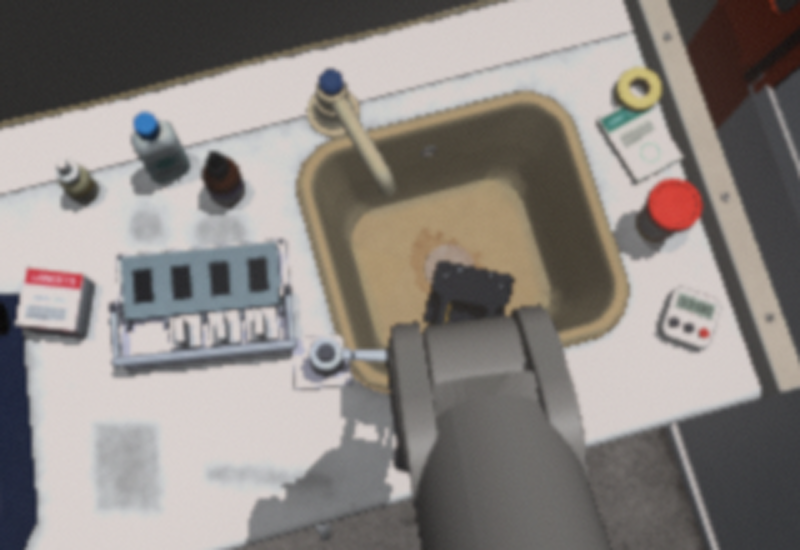

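View pics/w46.png

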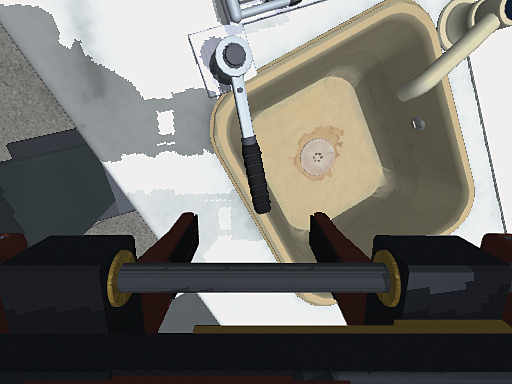

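Run:
```python
from h import *
c,p,d=shot("top"); W=cloud(c,d); q=W.reshape(-1,3); q=q[np.isfinite(q).all(1)]; q=q[(q[:,2]>.035)&(q[:,2]<.075)]
D=np.array([dock_xy(x) for x in q])
for b in (-66,-22,22,66):
    k=(abs(D[:,1]-b)<12)&(D[:,0]>-36)&(D[:,0]<10); print(b,k.sum(),(np.percentile(D[k,0],[3,97]),np.median(D[k,1]),np.median(q[k,2])) if k.sum()>3 else "")
k=(abs(D[:,1])<90)&(D[:,0]<-36)&(D[:,0]>-60); print("bar",np.median(D[k,0]),np.percentile(q[k,2],[50,90]))
print(manip.sense()["force"], manip.sense()["time"])
```

```text
-66 45 (array([-30.5  ,  -4.992]), np.float64(-64.5), np.float64(0.05333889667700664))
-22 49 (array([-30.212,  -3.944]), np.float64(-22.4), np.float64(0.054017387402450295))
22 50 (array([-30.1  ,  -4.541]), np.float64(22.15), np.float64(0.05344145362748568))
66 0 
bar -43.0 [0.04151755 0.04401119]
[0.84901574 0.19799101 0.04809328] 81.3
```

All cassettes are home, the keeper is shut, the wrench is free and sprung back, and the arm is clear, so I'm handing in.

```bash
python3 -c "
from cell import manip
print(manip.job_done())"
```

```text
the job is handed in; nothing more can be done
None
```

I finished the whole sequence and handed the job in at about 81 s; the hand-in gives no verdict, so what follows is my own last checks.

- **Cassettes:** I found three; no fourth showed up in any camera view. They went into bays 2, 1 and 0, and the last depth check put their rear ends at about x = -30 mm in the dock, which is fully home.
- **Keeper:** I opened it to about 2.3 rad before loading. Closing it took three goes, because the bar slipped in the gripper and then off the fingertips. The last push down took it to its stop, with the bar measured at dock x = -42.5 mm and its top at z ≈ 42 mm, matching the shut position.
- **Wrench:** I turned it clockwise in small steps until the sideways force fell from about 16 N to 4 N, then opened the fingers and lifted off. The handle sprang back about 8°, from -100.3° to -92.1°, and a second picture showed it still at about -92°. That puts it roughly 0.08 rad or more past the break-over point.
- **Clamp screw angle:** this is inferred, not measured. The screw moved about 0.64 rad from an unknown start, so "near 1.0 rad" rests on the click.
- **Bystanders:** the specimen cup, timer and lancet box were within about 4 mm of where they started, which is as close as the cameras can tell. The gripper was well clear with no contact force.

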